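Build and check the cam lock's spring pack

ROBOT

A 6-joint arm with a two-finger parallel gripper is mounted at the origin on the work surface. World frame = base frame: x ahead of the robot, y to its left, z up, the work surface at z = 0. Lengths are in m, angles in rad, forces in N, time in s.
With the tool pointing down it reaches from about 0.4 to 0.925 m from the base axis. Payload 3.4 kg.
Tool frame: the origin (TCP) lies at the very end of the fingers, on their centre line; the grasp point (between the pads) lies 19 mm behind it; x points along the fingers, z is the direction in which the jaws open and shut, and the axes are right-handed (so a half turn about x gives the same grasp; the last joint's range is limited). The gripper opens to 85 mm and grips with 20 to 120 N. Pads are 22 mm wide; open, the fingers measure 114 mm over their backs; the gripper's body (76 mm by 85 mm) begins 54 mm behind the grasp point. The pads swing forward as they close: fully open they stand 13 mm farther back than shut.
Start: joints at [-1.361, 0.307, 1.506, -0, 1.328, -0.073], TCP at [0.161, -0.552, 0.231] pointing down, gripper open.
Joint ranges: [-3.12, 3.12], [-1.05, 2.28], [0.14, 2.33], [-1.42, 4.57], [0.1, 2.73], [-2.68, 2.68]. Speed limits (rad/s): [2.57, 2.57, 3.14, 3.14, 3.14, 3.14].

INTERFACE

Orientations are given as [roll, pitch, yaw] about the fixed x, y, z axes, in that order (R = Rz(yaw) Ry(pitch) Rx(roll)).
In Python, from workcell import bot, imaging gives the robot as it stands. The module is installed in compiled form; this text tells all that it offers.
- The arm moves only by the tool jog_arm, never from a script. Its argument "commands" is one flat list of numbers, 6 for each row, row after row: the shift along the tool's x, y, z in units of 40 mm (1.0 is 40 mm), then the turn, a rotation vector about the tool's x, y, z in units of 5 degrees (1.0 is 5 degrees). In form: [x, y, z, wx, wy, wz, x, y, z, wx, wy, wz, ...]. A call has 1 to 12 rows; each row is the pose to reach, as a shift and turn from the pose measured when the call began, along the tool's axes at that moment; what a row does not reach only later rows make up. A row lasts 1/10 s, in which the tool goes at most 50 mm and 8.59 degrees, less where a joint would pass 70% of its speed; a pose out of reach is approached as far as the arm can. A call with a gripper value outside its range is refused whole. "hand" is the opening, from 0 (shut) to 1 (fully open), set as the call begins (left out, the last holds). The fingers move at their own pace and stop on an object; "grip_force" is the grip in N (left out, the last holds). Time passes only in rows, so rows that repeat a pose let the fingers close. It gives the time, the measured TCP pose, the force and the opening at its end, in the units of the state.
- bot.get_obs(): the state, without advancing time (a new reading comes with each control period).
- imaging.read_camera(name): name is "scene" or "side" or "wrist"; returns a dict with "img" (400x640x3 uint8, blue, green, red), "vertical_fov" (degrees; the focal length in pixels is half the picture's height over the tangent of half this angle, whatever the lens; pixels are square), "cx", "cy" (the principal point, pixels), "distortion" ([k1, k2, p1, p2, k3] as OpenCV has them; the pictures are not rectified), "rvec" (rotation vector, rad) and "tvec" (3), from world to camera coordinates, as OpenCV has them; the wrist camera has in their place "T_tool_cam" (4x4, takes a point from camera to tool coordinates, whose origin is the TCP and whose axes are the tool frame's). Camera axes: x right, y down, z forward; pixel columns grow to the right and rows downward; lengths in m; the calibration is good to about 2 mm. A picture is of the moment at which its call begins: read the wrist's pose just before it. There is no depth.
- bot.finish_job(): hands the job in, once; it reports no verdict.
The state is a dict: "t": time; "joint_pos": joint angles; "dq": joint speeds; "joint_efforts": joint torques, N m; "tcp_pos": TCP position; "tool_rot": TCP orientation; "ft_force": force on the tool from outside, world axes, zero at the start; "moment": the same for the moment, N m; "width": finger opening in m.
Only numpy, scipy, OpenCV 4.12 (cv2) and the standard library are available. Lean on these libraries where they do the work, as an engineer would, in place of code of your own. Each camera call takes 0.05 s, during which the arm holds its last target.

TASK

Build the drawer lock's spring pack: stack every conical spring washer from the tray on the stand's upright arbor so that neighbours always face opposite ways (hollow to hollow, narrow end to narrow end, never nested). Then press the red-padded clamp lever down until its detent holds it, and last stand the steel square upright on the table with a long side of its foot flush against the stand's yellow-striped face, about centred on it, so that the pack's height can be read. Leave the eyecup, torch, loupe and the drawer's contents where they are.

Things in the scene. Friction and masses are not known exactly. Their poses are not given: they have to be found in the camera images.
- dome_1: conical spring washer, 52 mm outside, hole 18.5 mm, 12 mm high over all; its cylindrical outer rim is 6 mm high, the narrow end is a flat ring 32 mm across; bright steel outside, the hollow face blue. Starts hollow side down: dome up, rim at the bottom. Origin: centre of the side that is underneath at the start; z up at the start. 60 g. May be absent.
- dome_2: conical spring washer, 52 mm outside, hole 18.5 mm, 12 mm high over all; its cylindrical outer rim is 6 mm high, the narrow end is a flat ring 32 mm across; bright steel outside, the hollow face blue. Starts hollow side down: dome up, rim at the bottom. Origin: centre of the side that is underneath at the start; z up at the start. 60 g. May be absent.
- dome_3: conical spring washer, 52 mm outside, hole 18.5 mm, 12 mm high over all; its cylindrical outer rim is 6 mm high, the narrow end is a flat ring 32 mm across; bright steel outside, the hollow face blue. Starts hollow side down: dome up, rim at the bottom. Origin: centre of the side that is underneath at the start; z up at the start. 60 g. May be absent.
- cup_1: conical spring washer, 52 mm outside, hole 18.5 mm, 12 mm high over all; its cylindrical outer rim is 6 mm high, the narrow end is a flat ring 32 mm across; bright steel outside, the hollow face blue. Starts hollow side up: cup up, blue seen from above, narrow end at the bottom, rim at the top. Origin: centre of the side that is underneath at the start; z up at the start. 60 g. May be absent.
- cup_2: conical spring washer, 52 mm outside, hole 18.5 mm, 12 mm high over all; its cylindrical outer rim is 6 mm high, the narrow end is a flat ring 32 mm across; bright steel outside, the hollow face blue. Starts hollow side up: cup up, blue seen from above, narrow end at the bottom, rim at the top. Origin: centre of the side that is underneath at the start; z up at the start. 60 g. May be absent.
- cup_3: conical spring washer, 52 mm outside, hole 18.5 mm, 12 mm high over all; its cylindrical outer rim is 6 mm high, the narrow end is a flat ring 32 mm across; bright steel outside, the hollow face blue. Starts hollow side up: cup up, blue seen from above, narrow end at the bottom, rim at the top. Origin: centre of the side that is underneath at the start; z up at the start. 60 g. May be absent.
- tray: grey steel tray plate with black rubber mat, fixed, 310 x 230 mm, top 6 mm above the table, no rim; the washers start on it, about 100 mm apart. Origin: centre of its underside, z up
- stand: fixed assembly stand: aluminium block 100 x 100 x 20 mm with a steel boss (48 mm across, top 32 mm above the table) and on it the vertical steel arbor, 14 mm thick, 80 mm long, its last 8 mm tapering to 6 mm. Origin: centre of the block's underside; z up, -x points out of the yellow-striped face, -y to the clamp lever. A pack of washers placed alternately rises 12 mm per washer; two nested the same way rise less
- seat (a point): centre of the boss top, on which the lowest washer rests; axes as the stand
- arbor_tip (a point): top of the arbor, 80 mm above the seat
- striped_face (a point): middle of the stand's yellow-striped side face (vertical, 100 mm wide, 20 mm high, facing the stand's -x), 10 mm above the table
- clamp (a joint): angle of the clamp lever, rad: 0 = up (sprung), 0.42 = fully down. It pivots about a horizontal axis along the stand's x, at stand y = -65 mm, z = 30 mm; it has an over-centre spring strut; pushing it down takes about 8 N at the pad at first and less further down; beyond about 0.35 rad the detent pulls it down and holds it at 0.42; let go earlier it springs up
- clamp_pad (a point): centre of the top of the lever's red press pad (30 x 34 mm, moves with the lever), 100 mm from the pivot; about 78 mm above the table when up, 38 mm when down, then at stand y = -165 mm
- square: upright steel square, free: a foot 40 mm (its x) by 100 mm (its y) by 16 mm high, with a graduated blade standing on its middle, 10 mm thick (x), 26 mm wide (y), up to 115 mm above the underside. Both 100 mm long sides of the foot (its +x and -x sides, 20 mm from the middle) are true reference faces. Origin: centre of the underside, z up. 0.35 kg
- eyecup: a red rubber eyecup, 42 mm across and 30 mm high, standing on the table; a bystander. Origin: centre of its underside
- torch: an aluminium and black torch lying on the table, 115 mm long, 32 mm thick; a bystander. Origin: centre of its underside
- loupe: a black loupe, 38 mm across and 23 mm high, standing on the table; a bystander. Origin: centre of its underside
Things that resemble listed ones, but are neither listed nor needed, are in the scene too. Leave any turquoise look-alike of the cup_2 alone. Several things look just like the square: the one meant starts nearest to the robot's base.

How it is judged:
On the way, in this order (a step that is already met when the one before it is completed fails the run):
1. all washers present are on the arbor, seated, with faces alternating (((horizontal distance between each of dome_1, dome_2, dome_3, cup_1, cup_2, cup_3 and seat below 0.006 m and ((angle between dome_1's own z axis and vertical below 0.15 rad and z of dome_1 in the frame of seat between -0.0025 and 0.0025 m) or (angle between dome_1's own z axis and vertical below 0.15 rad and z of dome_1 in the frame of seat between 0.0215 and 0.0265 m) or (angle between dome_1's own z axis and vertical below 0.15 rad and z of dome_1 in the frame of seat between 0.0455 and 0.0505 m) or (angle between dome_1's own z axis and vertical above 2.99 rad and z of dome_1 in the frame of seat between 0.0215 and 0.0265 m) or (angle between dome_1's own z axis and vertical above 2.99 rad and z of dome_1 in the frame of seat between 0.0455 and 0.0505 m) or (angle between dome_1's own z axis and vertical above 2.99 rad and z of dome_1 in the frame of seat between 0.0695 and 0.0745 m)) and ((angle between dome_2's own z axis and vertical below 0.15 rad and z of dome_2 in the frame of seat between -0.0025 and 0.0025 m) or (angle between dome_2's own z axis and vertical below 0.15 rad and z of dome_2 in the frame of seat between 0.0215 and 0.0265 m) or (angle between dome_2's own z axis and vertical below 0.15 rad and z of dome_2 in the frame of seat between 0.0455 and 0.0505 m) or (angle between dome_2's own z axis and vertical above 2.99 rad and z of dome_2 in the frame of seat between 0.0215 and 0.0265 m) or (angle between dome_2's own z axis and vertical above 2.99 rad and z of dome_2 in the frame of seat between 0.0455 and 0.0505 m) or (angle between dome_2's own z axis and vertical above 2.99 rad and z of dome_2 in the frame of seat between 0.0695 and 0.0745 m)) and ((angle between dome_3's own z axis and vertical below 0.15 rad and z of dome_3 in the frame of seat between -0.0025 and 0.0025 m) or (angle between dome_3's own z axis and vertical below 0.15 rad and z of dome_3 in the frame of seat between 0.0215 and 0.0265 m) or (angle between dome_3's own z axis and vertical below 0.15 rad and z of dome_3 in the frame of seat between 0.0455 and 0.0505 m) or (angle between dome_3's own z axis and vertical above 2.99 rad and z of dome_3 in the frame of seat between 0.0215 and 0.0265 m) or (angle between dome_3's own z axis and vertical above 2.99 rad and z of dome_3 in the frame of seat between 0.0455 and 0.0505 m) or (angle between dome_3's own z axis and vertical above 2.99 rad and z of dome_3 in the frame of seat between 0.0695 and 0.0745 m)) and ((angle between cup_1's own z axis and vertical below 0.15 rad and z of cup_1 in the frame of seat between 0.0095 and 0.0145 m) or (angle between cup_1's own z axis and vertical below 0.15 rad and z of cup_1 in the frame of seat between 0.0335 and 0.0385 m) or (angle between cup_1's own z axis and vertical below 0.15 rad and z of cup_1 in the frame of seat between 0.0575 and 0.0625 m) or (angle between cup_1's own z axis and vertical above 2.99 rad and z of cup_1 in the frame of seat between 0.0095 and 0.0145 m) or (angle between cup_1's own z axis and vertical above 2.99 rad and z of cup_1 in the frame of seat between 0.0335 and 0.0385 m) or (angle between cup_1's own z axis and vertical above 2.99 rad and z of cup_1 in the frame of seat between 0.0575 and 0.0625 m)) and ((angle between cup_2's own z axis and vertical below 0.15 rad and z of cup_2 in the frame of seat between 0.0095 and 0.0145 m) or (angle between cup_2's own z axis and vertical below 0.15 rad and z of cup_2 in the frame of seat between 0.0335 and 0.0385 m) or (angle between cup_2's own z axis and vertical below 0.15 rad and z of cup_2 in the frame of seat between 0.0575 and 0.0625 m) or (angle between cup_2's own z axis and vertical above 2.99 rad and z of cup_2 in the frame of seat between 0.0095 and 0.0145 m) or (angle between cup_2's own z axis and vertical above 2.99 rad and z of cup_2 in the frame of seat between 0.0335 and 0.0385 m) or (angle between cup_2's own z axis and vertical above 2.99 rad and z of cup_2 in the frame of seat between 0.0575 and 0.0625 m)) and ((angle between cup_3's own z axis and vertical below 0.15 rad and z of cup_3 in the frame of seat between 0.0095 and 0.0145 m) or (angle between cup_3's own z axis and vertical below 0.15 rad and z of cup_3 in the frame of seat between 0.0335 and 0.0385 m) or (angle between cup_3's own z axis and vertical below 0.15 rad and z of cup_3 in the frame of seat between 0.0575 and 0.0625 m) or (angle between cup_3's own z axis and vertical above 2.99 rad and z of cup_3 in the frame of seat between 0.0095 and 0.0145 m) or (angle between cup_3's own z axis and vertical above 2.99 rad and z of cup_3 in the frame of seat between 0.0335 and 0.0385 m) or (angle between cup_3's own z axis and vertical above 2.99 rad and z of cup_3 in the frame of seat between 0.0575 and 0.0625 m))) or (horizontal distance between each of dome_1, dome_2, dome_3, cup_1, cup_2, cup_3 and seat below 0.006 m and ((angle between dome_1's own z axis and vertical below 0.15 rad and z of dome_1 in the frame of seat between 0.0095 and 0.0145 m) or (angle between dome_1's own z axis and vertical below 0.15 rad and z of dome_1 in the frame of seat between 0.0335 and 0.0385 m) or (angle between dome_1's own z axis and vertical below 0.15 rad and z of dome_1 in the frame of seat between 0.0575 and 0.0625 m) or (angle between dome_1's own z axis and vertical above 2.99 rad and z of dome_1 in the frame of seat between 0.0095 and 0.0145 m) or (angle between dome_1's own z axis and vertical above 2.99 rad and z of dome_1 in the frame of seat between 0.0335 and 0.0385 m) or (angle between dome_1's own z axis and vertical above 2.99 rad and z of dome_1 in the frame of seat between 0.0575 and 0.0625 m)) and ((angle between dome_2's own z axis and vertical below 0.15 rad and z of dome_2 in the frame of seat between 0.0095 and 0.0145 m) or (angle between dome_2's own z axis and vertical below 0.15 rad and z of dome_2 in the frame of seat between 0.0335 and 0.0385 m) or (angle between dome_2's own z axis and vertical below 0.15 rad and z of dome_2 in the frame of seat between 0.0575 and 0.0625 m) or (angle between dome_2's own z axis and vertical above 2.99 rad and z of dome_2 in the frame of seat between 0.0095 and 0.0145 m) or (angle between dome_2's own z axis and vertical above 2.99 rad and z of dome_2 in the frame of seat between 0.0335 and 0.0385 m) or (angle between dome_2's own z axis and vertical above 2.99 rad and z of dome_2 in the frame of seat between 0.0575 and 0.0625 m)) and ((angle between dome_3's own z axis and vertical below 0.15 rad and z of dome_3 in the frame of seat between 0.0095 and 0.0145 m) or (angle between dome_3's own z axis and vertical below 0.15 rad and z of dome_3 in the frame of seat between 0.0335 and 0.0385 m) or (angle between dome_3's own z axis and vertical below 0.15 rad and z of dome_3 in the frame of seat between 0.0575 and 0.0625 m) or (angle between dome_3's own z axis and vertical above 2.99 rad and z of dome_3 in the frame of seat between 0.0095 and 0.0145 m) or (angle between dome_3's own z axis and vertical above 2.99 rad and z of dome_3 in the frame of seat between 0.0335 and 0.0385 m) or (angle between dome_3's own z axis and vertical above 2.99 rad and z of dome_3 in the frame of seat between 0.0575 and 0.0625 m)) and ((angle between cup_1's own z axis and vertical below 0.15 rad and z of cup_1 in the frame of seat between -0.0025 and 0.0025 m) or (angle between cup_1's own z axis and vertical below 0.15 rad and z of cup_1 in the frame of seat between 0.0215 and 0.0265 m) or (angle between cup_1's own z axis and vertical below 0.15 rad and z of cup_1 in the frame of seat between 0.0455 and 0.0505 m) or (angle between cup_1's own z axis and vertical above 2.99 rad and z of cup_1 in the frame of seat between 0.0215 and 0.0265 m) or (angle between cup_1's own z axis and vertical above 2.99 rad and z of cup_1 in the frame of seat between 0.0455 and 0.0505 m) or (angle between cup_1's own z axis and vertical above 2.99 rad and z of cup_1 in the frame of seat between 0.0695 and 0.0745 m)) and ((angle between cup_2's own z axis and vertical below 0.15 rad and z of cup_2 in the frame of seat between -0.0025 and 0.0025 m) or (angle between cup_2's own z axis and vertical below 0.15 rad and z of cup_2 in the frame of seat between 0.0215 and 0.0265 m) or (angle between cup_2's own z axis and vertical below 0.15 rad and z of cup_2 in the frame of seat between 0.0455 and 0.0505 m) or (angle between cup_2's own z axis and vertical above 2.99 rad and z of cup_2 in the frame of seat between 0.0215 and 0.0265 m) or (angle between cup_2's own z axis and vertical above 2.99 rad and z of cup_2 in the frame of seat between 0.0455 and 0.0505 m) or (angle between cup_2's own z axis and vertical above 2.99 rad and z of cup_2 in the frame of seat between 0.0695 and 0.0745 m)) and ((angle between cup_3's own z axis and vertical below 0.15 rad and z of cup_3 in the frame of seat between -0.0025 and 0.0025 m) or (angle between cup_3's own z axis and vertical below 0.15 rad and z of cup_3 in the frame of seat between 0.0215 and 0.0265 m) or (angle between cup_3's own z axis and vertical below 0.15 rad and z of cup_3 in the frame of seat between 0.0455 and 0.0505 m) or (angle between cup_3's own z axis and vertical above 2.99 rad and z of cup_3 in the frame of seat between 0.0215 and 0.0265 m) or (angle between cup_3's own z axis and vertical above 2.99 rad and z of cup_3 in the frame of seat between 0.0455 and 0.0505 m) or (angle between cup_3's own z axis and vertical above 2.99 rad and z of cup_3 in the frame of seat between 0.0695 and 0.0745 m))))), for 0.3 s.
2. the clamp lever is down in its detent (value of joint clamp above 0.38 rad), for 0.3 s.
3. the square stands flush against the striped face (x of square in the frame of stand between -0.0727 and -0.066 m and y of square in the frame of stand between -0.035 and 0.035 m and z of square in the frame of stand between -0.004 and 0.004 m and angle between the x axis of square and the x axis of stand, either way round below 0.04 rad and angle between square's own z axis and vertical below 0.05 rad), for 0.3 s.
At the end, for the whole second after the job is handed in: All washers on the arbor, alternating: each within 6 mm of its axis, level to 0.15 rad, within 2.5 mm of its height in 12 mm steps (either face lowest); clamp above 0.38 rad; square upright, gap to the striped face under 2.7 mm, parallel to 0.04 rad, centred to 35 mm; at rest (all of step 3 and ((horizontal distance between each of dome_1, dome_2, dome_3, cup_1, cup_2, cup_3 and seat below 0.006 m and ((angle between dome_1's own z axis and vertical below 0.15 rad and z of dome_1 in the frame of seat between -0.0025 and 0.0025 m) or (angle between dome_1's own z axis and vertical below 0.15 rad and z of dome_1 in the frame of seat between 0.0215 and 0.0265 m) or (angle between dome_1's own z axis and vertical below 0.15 rad and z of dome_1 in the frame of seat between 0.0455 and 0.0505 m) or (angle between dome_1's own z axis and vertical above 2.99 rad and z of dome_1 in the frame of seat between 0.0215 and 0.0265 m) or (angle between dome_1's own z axis and vertical above 2.99 rad and z of dome_1 in the frame of seat between 0.0455 and 0.0505 m) or (angle between dome_1's own z axis and vertical above 2.99 rad and z of dome_1 in the frame of seat between 0.0695 and 0.0745 m)) and ((angle between dome_2's own z axis and vertical below 0.15 rad and z of dome_2 in the frame of seat between -0.0025 and 0.0025 m) or (angle between dome_2's own z axis and vertical below 0.15 rad and z of dome_2 in the frame of seat between 0.0215 and 0.0265 m) or (angle between dome_2's own z axis and vertical below 0.15 rad and z of dome_2 in the frame of seat between 0.0455 and 0.0505 m) or (angle between dome_2's own z axis and vertical above 2.99 rad and z of dome_2 in the frame of seat between 0.0215 and 0.0265 m) or (angle between dome_2's own z axis and vertical above 2.99 rad and z of dome_2 in the frame of seat between 0.0455 and 0.0505 m) or (angle between dome_2's own z axis and vertical above 2.99 rad and z of dome_2 in the frame of seat between 0.0695 and 0.0745 m)) and ((angle between dome_3's own z axis and vertical below 0.15 rad and z of dome_3 in the frame of seat between -0.0025 and 0.0025 m) or (angle between dome_3's own z axis and vertical below 0.15 rad and z of dome_3 in the frame of seat between 0.0215 and 0.0265 m) or (angle between dome_3's own z axis and vertical below 0.15 rad and z of dome_3 in the frame of seat between 0.0455 and 0.0505 m) or (angle between dome_3's own z axis and vertical above 2.99 rad and z of dome_3 in the frame of seat between 0.0215 and 0.0265 m) or (angle between dome_3's own z axis and vertical above 2.99 rad and z of dome_3 in the frame of seat between 0.0455 and 0.0505 m) or (angle between dome_3's own z axis and vertical above 2.99 rad and z of dome_3 in the frame of seat between 0.0695 and 0.0745 m)) and ((angle between cup_1's own z axis and vertical below 0.15 rad and z of cup_1 in the frame of seat between 0.0095 and 0.0145 m) or (angle between cup_1's own z axis and vertical below 0.15 rad and z of cup_1 in the frame of seat between 0.0335 and 0.0385 m) or (angle between cup_1's own z axis and vertical below 0.15 rad and z of cup_1 in the frame of seat between 0.0575 and 0.0625 m) or (angle between cup_1's own z axis and vertical above 2.99 rad and z of cup_1 in the frame of seat between 0.0095 and 0.0145 m) or (angle between cup_1's own z axis and vertical above 2.99 rad and z of cup_1 in the frame of seat between 0.0335 and 0.0385 m) or (angle between cup_1's own z axis and vertical above 2.99 rad and z of cup_1 in the frame of seat between 0.0575 and 0.0625 m)) and ((angle between cup_2's own z axis and vertical below 0.15 rad and z of cup_2 in the frame of seat between 0.0095 and 0.0145 m) or (angle between cup_2's own z axis and vertical below 0.15 rad and z of cup_2 in the frame of seat between 0.0335 and 0.0385 m) or (angle between cup_2's own z axis and vertical below 0.15 rad and z of cup_2 in the frame of seat between 0.0575 and 0.0625 m) or (angle between cup_2's own z axis and vertical above 2.99 rad and z of cup_2 in the frame of seat between 0.0095 and 0.0145 m) or (angle between cup_2's own z axis and vertical above 2.99 rad and z of cup_2 in the frame of seat between 0.0335 and 0.0385 m) or (angle between cup_2's own z axis and vertical above 2.99 rad and z of cup_2 in the frame of seat between 0.0575 and 0.0625 m)) and ((angle between cup_3's own z axis and vertical below 0.15 rad and z of cup_3 in the frame of seat between 0.0095 and 0.0145 m) or (angle between cup_3's own z axis and vertical below 0.15 rad and z of cup_3 in the frame of seat between 0.0335 and 0.0385 m) or (angle between cup_3's own z axis and vertical below 0.15 rad and z of cup_3 in the frame of seat between 0.0575 and 0.0625 m) or (angle between cup_3's own z axis and vertical above 2.99 rad and z of cup_3 in the frame of seat between 0.0095 and 0.0145 m) or (angle between cup_3's own z axis and vertical above 2.99 rad and z of cup_3 in the frame of seat between 0.0335 and 0.0385 m) or (angle between cup_3's own z axis and vertical above 2.99 rad and z of cup_3 in the frame of seat between 0.0575 and 0.0625 m))) or (horizontal distance between each of dome_1, dome_2, dome_3, cup_1, cup_2, cup_3 and seat below 0.006 m and ((angle between dome_1's own z axis and vertical below 0.15 rad and z of dome_1 in the frame of seat between 0.0095 and 0.0145 m) or (angle between dome_1's own z axis and vertical below 0.15 rad and z of dome_1 in the frame of seat between 0.0335 and 0.0385 m) or (angle between dome_1's own z axis and vertical below 0.15 rad and z of dome_1 in the frame of seat between 0.0575 and 0.0625 m) or (angle between dome_1's own z axis and vertical above 2.99 rad and z of dome_1 in the frame of seat between 0.0095 and 0.0145 m) or (angle between dome_1's own z axis and vertical above 2.99 rad and z of dome_1 in the frame of seat between 0.0335 and 0.0385 m) or (angle between dome_1's own z axis and vertical above 2.99 rad and z of dome_1 in the frame of seat between 0.0575 and 0.0625 m)) and ((angle between dome_2's own z axis and vertical below 0.15 rad and z of dome_2 in the frame of seat between 0.0095 and 0.0145 m) or (angle between dome_2's own z axis and vertical below 0.15 rad and z of dome_2 in the frame of seat between 0.0335 and 0.0385 m) or (angle between dome_2's own z axis and vertical below 0.15 rad and z of dome_2 in the frame of seat between 0.0575 and 0.0625 m) or (angle between dome_2's own z axis and vertical above 2.99 rad and z of dome_2 in the frame of seat between 0.0095 and 0.0145 m) or (angle between dome_2's own z axis and vertical above 2.99 rad and z of dome_2 in the frame of seat between 0.0335 and 0.0385 m) or (angle between dome_2's own z axis and vertical above 2.99 rad and z of dome_2 in the frame of seat between 0.0575 and 0.0625 m)) and ((angle between dome_3's own z axis and vertical below 0.15 rad and z of dome_3 in the frame of seat between 0.0095 and 0.0145 m) or (angle between dome_3's own z axis and vertical below 0.15 rad and z of dome_3 in the frame of seat between 0.0335 and 0.0385 m) or (angle between dome_3's own z axis and vertical below 0.15 rad and z of dome_3 in the frame of seat between 0.0575 and 0.0625 m) or (angle between dome_3's own z axis and vertical above 2.99 rad and z of dome_3 in the frame of seat between 0.0095 and 0.0145 m) or (angle between dome_3's own z axis and vertical above 2.99 rad and z of dome_3 in the frame of seat between 0.0335 and 0.0385 m) or (angle between dome_3's own z axis and vertical above 2.99 rad and z of dome_3 in the frame of seat between 0.0575 and 0.0625 m)) and ((angle between cup_1's own z axis and vertical below 0.15 rad and z of cup_1 in the frame of seat between -0.0025 and 0.0025 m) or (angle between cup_1's own z axis and vertical below 0.15 rad and z of cup_1 in the frame of seat between 0.0215 and 0.0265 m) or (angle between cup_1's own z axis and vertical below 0.15 rad and z of cup_1 in the frame of seat between 0.0455 and 0.0505 m) or (angle between cup_1's own z axis and vertical above 2.99 rad and z of cup_1 in the frame of seat between 0.0215 and 0.0265 m) or (angle between cup_1's own z axis and vertical above 2.99 rad and z of cup_1 in the frame of seat between 0.0455 and 0.0505 m) or (angle between cup_1's own z axis and vertical above 2.99 rad and z of cup_1 in the frame of seat between 0.0695 and 0.0745 m)) and ((angle between cup_2's own z axis and vertical below 0.15 rad and z of cup_2 in the frame of seat between -0.0025 and 0.0025 m) or (angle between cup_2's own z axis and vertical below 0.15 rad and z of cup_2 in the frame of seat between 0.0215 and 0.0265 m) or (angle between cup_2's own z axis and vertical below 0.15 rad and z of cup_2 in the frame of seat between 0.0455 and 0.0505 m) or (angle between cup_2's own z axis and vertical above 2.99 rad and z of cup_2 in the frame of seat between 0.0215 and 0.0265 m) or (angle between cup_2's own z axis and vertical above 2.99 rad and z of cup_2 in the frame of seat between 0.0455 and 0.0505 m) or (angle between cup_2's own z axis and vertical above 2.99 rad and z of cup_2 in the frame of seat between 0.0695 and 0.0745 m)) and ((angle between cup_3's own z axis and vertical below 0.15 rad and z of cup_3 in the frame of seat between -0.0025 and 0.0025 m) or (angle between cup_3's own z axis and vertical below 0.15 rad and z of cup_3 in the frame of seat between 0.0215 and 0.0265 m) or (angle between cup_3's own z axis and vertical below 0.15 rad and z of cup_3 in the frame of seat between 0.0455 and 0.0505 m) or (angle between cup_3's own z axis and vertical above 2.99 rad and z of cup_3 in the frame of seat between 0.0215 and 0.0265 m) or (angle between cup_3's own z axis and vertical above 2.99 rad and z of cup_3 in the frame of seat between 0.0455 and 0.0505 m) or (angle between cup_3's own z axis and vertical above 2.99 rad and z of cup_3 in the frame of seat between 0.0695 and 0.0745 m)))) and value of joint clamp above 0.38 rad and linear speed of each of dome_1, dome_2, dome_3, cup_1, cup_2, cup_3, square below 0.02 m/s); the robot touches nothing.
It fails at once if a bystander (eyecup, torch or loupe) is moved by more than 4 cm (distance of any of eyecup, torch, loupe from where it was at the start of the episode above 0.04 m).
Of dome_1, dome_2, dome_3 only 2 to 3 are there at a start; the rules pass over those that are not, and their reading is None.
Of cup_1, cup_2, cup_3 only 2 to 3 are there at a start; the rules pass over those that are not, and their reading is None.
At some moment in a run one of dome_1, dome_2, dome_3, cup_1, cup_2, cup_3, square may be knocked a few centimetres aside while the robot is not near it.
It also fails if it takes over 210 s, if anything falls off the work surface, if the arm or the gripper's body presses on something with over 40 N, if the wrist force passes 120 N, or if a joint passes its speed limit or range.

## Working session

There is one attempt and no reset: what is moved stays moved. The work goes in short steps, Python scripts to look and compute and a tool call to move; the robot and the scene stay as the last step left them, time stands still between calls to the robot, and variables do not carry over. Pictures are saved under pics/ and viewed, and the job is handed in when it is done.

Besides the shell and the picture viewer there is one more tool, called after "Request:" as name(argument=value, ...) on one line, values as JSON. jog_arm: Moves the arm, as the interface text tells. Its arguments: {"type":"object","properties":{"commands":{"type":"array"},"hand":{"type":"number"},"grip_force":{"type":"number"}},"required":["commands"]}

```bash
mkdir -p pics; cat > h.py <<'E'
import numpy as np, cv2
from scipy.spatial.transform import Rotation as R
from workcell import bot, imaging
def cam(name):
    o=bot.get_obs(); d=imaging.read_camera(name)
    f=200/np.tan(np.radians(d["vertical_fov"])/2)
    K=np.array([[f,0,d["cx"]],[0,f,d["cy"]],[0,0,1]]); D=np.array(d["distortion"],float)
    if "rvec" in d and d["rvec"] is not None:
        Rm=cv2.Rodrigues(np.array(d["rvec"],float))[0]; t=np.array(d["tvec"],float).ravel()
    else:
        T=np.eye(4); T[:3,:3]=R.from_euler('xyz',o["tool_rot"]).as_matrix(); T[:3,3]=o["tcp_pos"]
        W=np.linalg.inv(T@np.array(d["T_tool_cam"])); Rm=W[:3,:3]; t=W[:3,3]
    return d["img"],(K,D,Rm,t)
def ray(c,uv,z):
    K,D,Rm,t=c
    p=cv2.undistortPoints(np.array(uv,float).reshape(-1,1,2),K,D).reshape(-1,2)
    v=np.c_[p,np.ones(len(p))]@Rm; o=-Rm.T@t
    s=(z-o[2])/v[:,2]; return o+v*s[:,None]
def proj(c,P):
    K,D,Rm,t=c
    return cv2.projectPoints(np.array(P,float).reshape(-1,1,3),cv2.Rodrigues(Rm)[0],t,K,D)[0].reshape(-1,2)
def save(n,im,crop=None,s=1):
    if crop: x0,y0,x1,y1=crop; im=im[y0:y1,x0:x1]
    cv2.imwrite('pics/'+n,cv2.resize(im,None,fx=s,fy=s,interpolation=cv2.INTER_CUBIC))
def move(tp,rot=None):
    """units to go to world tcp tp and optional rpy"""
    o=bot.get_obs(); Q=R.from_euler('xyz',o["tool_rot"])
    d=Q.inv().apply(np.array(tp)-o["tcp_pos"])/0.04
    w=np.zeros(3)
    if rot is not None: w=np.degrees((Q.inv()*R.from_euler('xyz',rot)).as_rotvec())/5
    return np.round(np.r_[d,w],3)
E
python3 - <<'E'
from h import *
o=bot.get_obs()
for k,v in o.items(): print(k,np.round(v,3))
for n in ("scene","side","wrist"):
    im,c=cam(n); save(n+'0.png',im,s=1.25); print(n,np.round(-c[2].T@c[3],3),c[0][0],c[1])
    np.save(n+'0.npy',im)
    import pickle; pickle.dump(c,open(n+'0.pkl','wb'))
print(R.from_euler('xyz',o["tool_rot"]).as_matrix().round(3))
E
```

```text
t 0.0
joint_pos [-1.36   0.308  1.508 -0.     1.328 -0.073]
dq [-0.    -0.    -0.     0.    -0.003  0.001]
joint_efforts [-0.0000e+00 -4.5755e+01 -2.5191e+01  0.0000e+00  1.4000e-02 -0.0000e+00]
tcp_pos [ 0.161 -0.551  0.23 ]
tool_rot [3.075 1.569 1.788]
ft_force [ 0.013 -0.604 -0.755]
moment [0.009 0.014 0.003]
width 0.085
scene [1.215 0.049 1.047] [423.50136805   0.         314.23228693] [-0.101071  0.        0.        0.        0.      ]
side [-0.138  0.665  0.743] [510.70424662   0.         316.81571297] [-0.10460771  0.          0.          0.          0.        ]
wrist [ 0.241 -0.528  0.373] [354.64597093   0.         322.2350005 ] [0.027785 0.       0.       0.       0.      ]
[[-0.     0.96   0.28 ]
 [ 0.002  0.28  -0.96 ]
 [-1.     0.    -0.002]]
```

View pics/scene0.png

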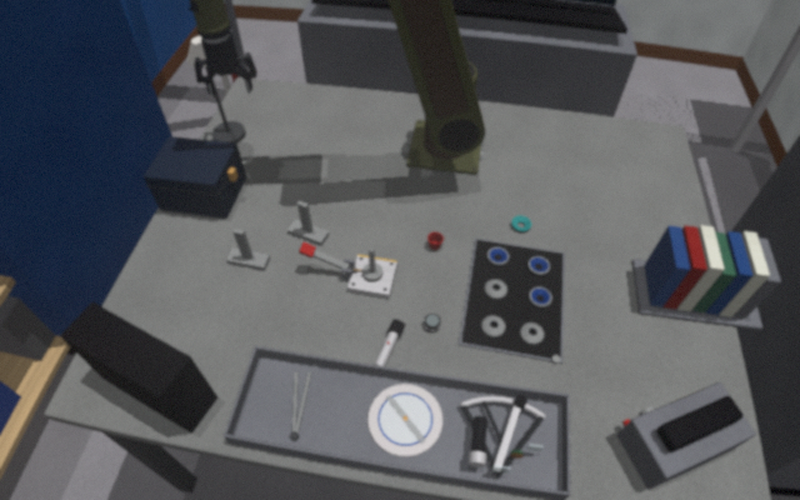

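View pics/side0.png

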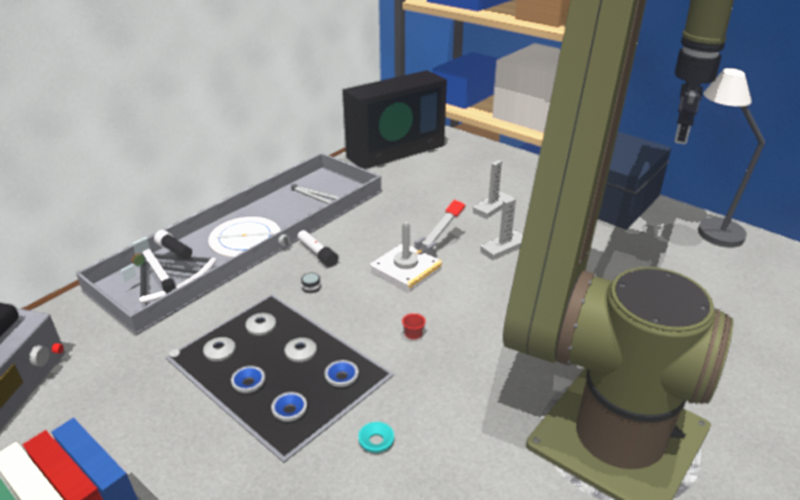

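View pics/wrist0.png

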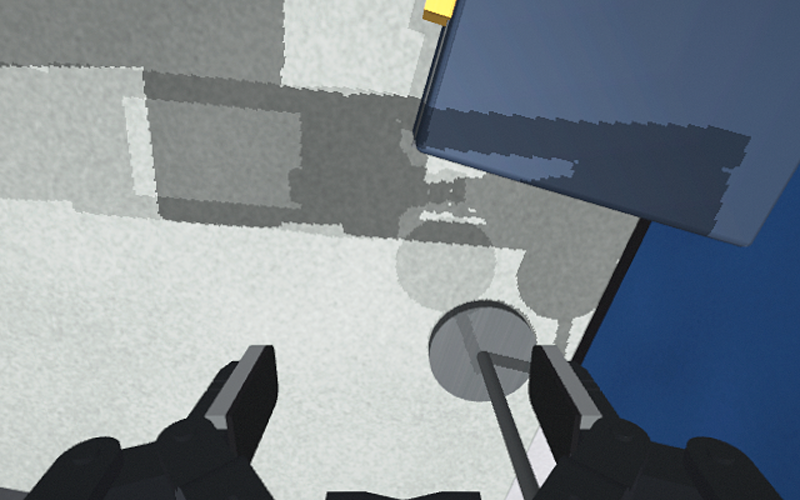

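```bash
python3 - <<'E'
from h import *
im=np.load('side0.npy')
save('s_tray.png',im,(130,220,330,370),4)
save('s_st.png',im,(270,110,450,240),4.4)
im=np.load('scene0.npy')
save('c_tray.png',im,(350,160,470,300),4)
save('c_st.png',im,(170,150,370,270),4)
E
```

```text
(no output)
```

View pics/s_tray.png

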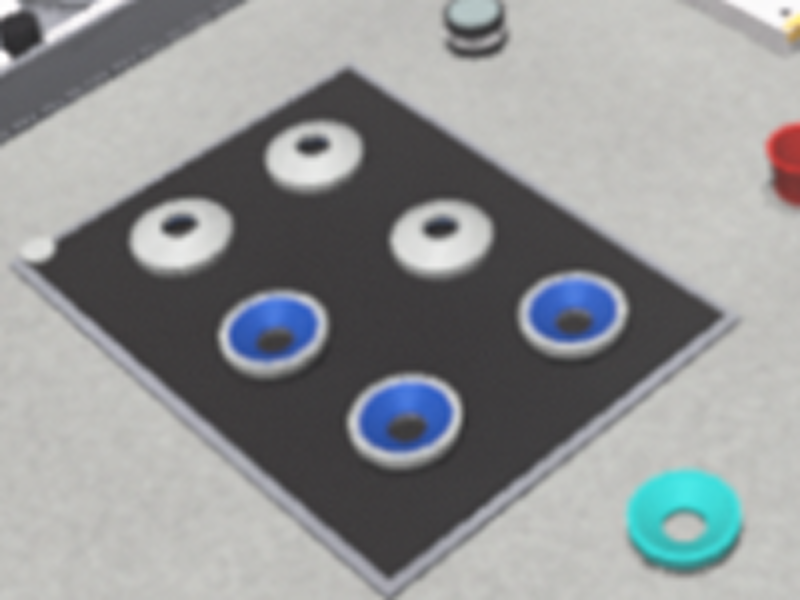

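View pics/s_st.png

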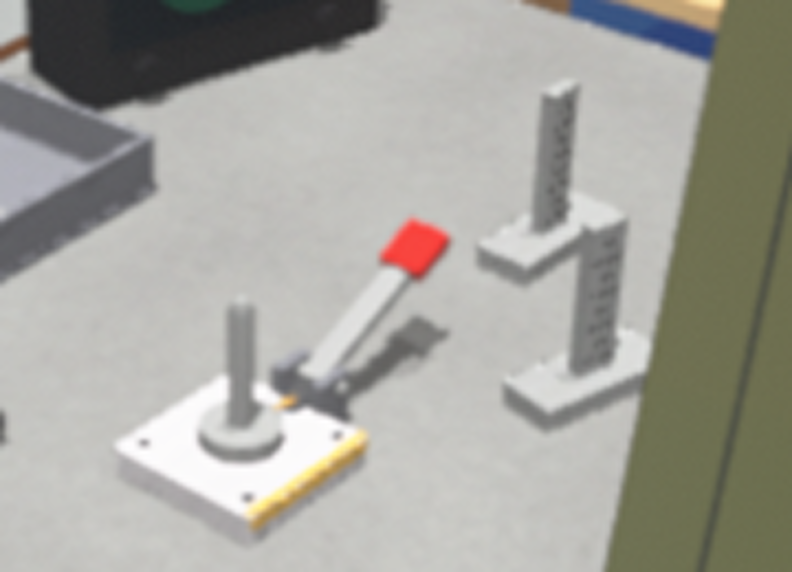

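View pics/c_st.png

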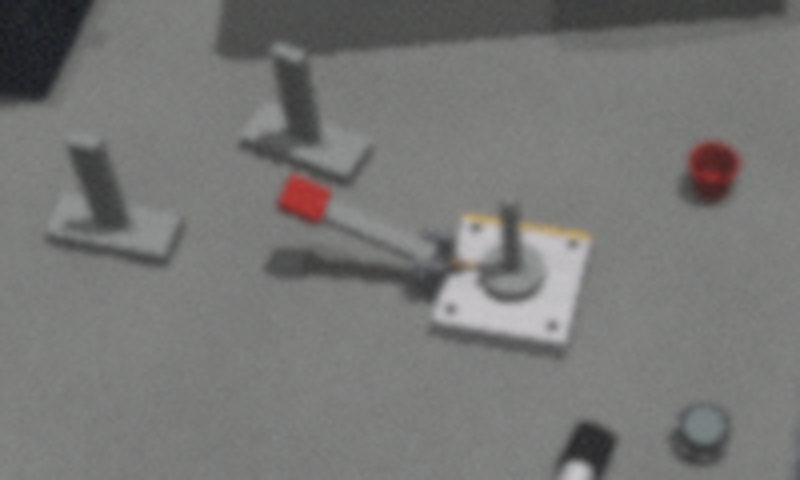

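```bash
python3 - <<'E'
from h import *
import pickle
cs=pickle.load(open('side0.pkl','rb')); cc=pickle.load(open('scene0.pkl','rb'))
def S(l,s,x,y): return [(a/s+x,b/s+y) for a,b in l]
p=ray(cs,S([(118,450),(252,520),(367,437),(228,378)],4.4,270,110),.02); print('stand side',p.round(4),p.mean(0).round(4))
p=ray(cc,S([(468,218),(590,236),(568,342),(434,322)],4,170,150),.02); print('stand scene',p.round(4),p.mean(0).round(4))
print('arbor tip side',ray(cs,S([(240,300)],4.4,270,110),.112).round(4),'scene',ray(cc,S([(510,205)],4,170,150),.112).round(4))
p=ray(cs,S([(313,146),(180,225),(440,227)],4,130,220),.018);print('domes',p.round(4))
p=ray(cs,S([(574,311),(274,330),(406,416)],4,130,220),.018);print('cups',p.round(4))
print('pad side',ray(cs,S([(415,248)],4.4,270,110),.078).round(4),'scene',ray(cc,S([(305,198)],4,170,150),.078).round(4))
print('sq foot top scene',ray(cc,S([(245,133),(350,170),(372,150),(268,105)],4,170,150),.016).round(4))
print('sq far foot',ray(cc,S([(48,230),(165,250),(183,215),(70,198)],4,170,150),.016).round(4))
print('eyecup top',ray(cc,S([(715,160)],4,170,150),.03).round(4),'loupe',ray(cc,S([(703,425)],4,170,150),.023).round(4),'torch',ray(cc,[(390/1.25,343/1.25)],.016))
print('turq',ray(cs,S([(685,510)],4,130,220),.01).round(4))
E
```

```text
stand side [[ 0.5433 -0.0708  0.02  ]
 [ 0.4469 -0.0684  0.02  ]
 [ 0.4447 -0.1673  0.02  ]
 [ 0.5413 -0.1638  0.02  ]] [ 0.4941 -0.1176  0.02  ]
stand scene [[ 0.4575 -0.1632  0.02  ]
 [ 0.4587 -0.0687  0.02  ]
 [ 0.5556 -0.0688  0.02  ]
 [ 0.5549 -0.168   0.02  ]] [ 0.5067 -0.1172  0.02  ]
arbor tip side [[ 0.4968 -0.1195  0.112 ]] scene [[ 0.5092 -0.1176  0.112 ]]
domes [[0.5852 0.1725 0.018 ]
 [0.5905 0.2588 0.018 ]
 [0.4849 0.1722 0.018 ]]
cups [[0.3898 0.1715 0.018 ]
 [0.4938 0.2755 0.018 ]
 [0.4029 0.2714 0.018 ]]
pad side [[ 0.4882 -0.27    0.078 ]] scene [[ 0.5023 -0.272   0.078 ]]
sq foot top scene [[ 0.4009 -0.3576  0.016 ]
 [ 0.4238 -0.265   0.016 ]
 [ 0.4011 -0.2529  0.016 ]
 [ 0.3691 -0.3476  0.016 ]]
sq far foot [[ 0.5203 -0.4806  0.016 ]
 [ 0.5231 -0.3848  0.016 ]
 [ 0.4886 -0.3814  0.016 ]
 [ 0.4876 -0.4745  0.016 ]]
eyecup top [[0.3773 0.0161 0.03  ]] loupe [[0.6097 0.036  0.023 ]] torch [[ 0.6775308  -0.04769858  0.016     ]]
turq [[0.2711 0.2246 0.01  ]]
```

```bash
python3 - <<'E'
from h import *
d=imaging.read_camera("wrist"); print(np.array(d["T_tool_cam"]).round(3))
print(R.from_matrix(np.array([[0,0,1],[0,1,0],[-1,0,0.]])).as_euler('xyz'))
print(move([.50,-.14,.26],[0,np.pi/2,0]))
E
```

```text
[[ 0.001 -0.327  0.945 -0.143]
 [-0.001 -0.945 -0.327  0.084]
 [ 1.    -0.    -0.001 -0.001]
 [ 0.     0.     0.     1.   ]]
[-0.          1.57079633  0.        ]
[-7.2100e-01  1.1020e+01 -7.5060e+00 -1.4748e+01 -1.2000e-02 -1.1000e-02]<sys>:0: UserWarning: Gimbal lock detected. Setting third angle to zero since it is not possible to uniquely determine all angles.
```

Request:
jog_arm(commands=[-0.72, 11.02, -7.5, -14.75, 0, 0, -0.72, 11.02, -7.5, -14.75, 0, 0, -0.72, 11.02, -7.5, -14.75, 0, 0, -0.72, 11.02, -7.5, -14.75, 0, 0, -0.72, 11.02, -7.5, -14.75, 0, 0, -0.72, 11.02, -7.5, -14.75, 0, 0, -0.72, 11.02, -7.5, -14.75, 0, 0, -0.72, 11.02, -7.5, -14.75, 0, 0, -0.72, 11.02, -7.5, -14.75, 0, 0, -0.72, 11.02, -7.5, -14.75, 0, 0, -0.72, 11.02, -7.5, -14.75, 0, 0, -0.72, 11.02, -7.5, -14.75, 0, 0])

```text
t: 1.4
tcp_pos: [0.5028, -0.1368, 0.2601]
tool_rot: [0.972, 1.568, 0.977]
ft_force: [0.1, -0.1, 0.1]
width: 0.0854
```

```bash
python3 - <<'E'
from h import *
import pickle
o=bot.get_obs(); print(o['t'],o['tcp_pos'].round(4) if hasattr(o['tcp_pos'],'round') else o['tcp_pos'],o['tool_rot'],o['joint_pos'])
im,c=cam('wrist'); save('w1.png',im,s=1.25); np.save('w1.npy',im); pickle.dump(c,open('w1.pkl','wb'))
E
```

```text
1.4 [ 0.5028 -0.1368  0.2601] [0.97208181 1.56768169 0.97740833] [-0.34892369  0.2091037   1.5709261   0.0030899   1.36080997 -0.35489314]
```

View pics/w1.png

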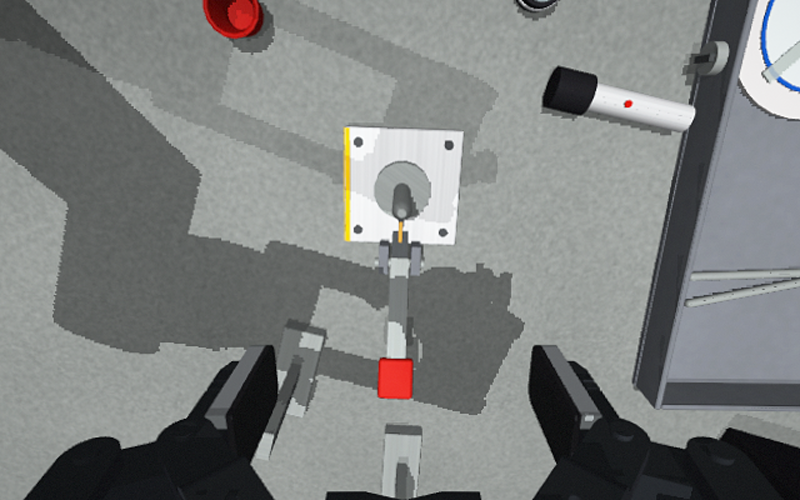

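```bash
python3 - <<'E'
from h import *
im=np.load('w1.npy'); save('w1c.png',im,(260,90,390,210),6)
E
```

```text
(no output)
```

View pics/w1c.png

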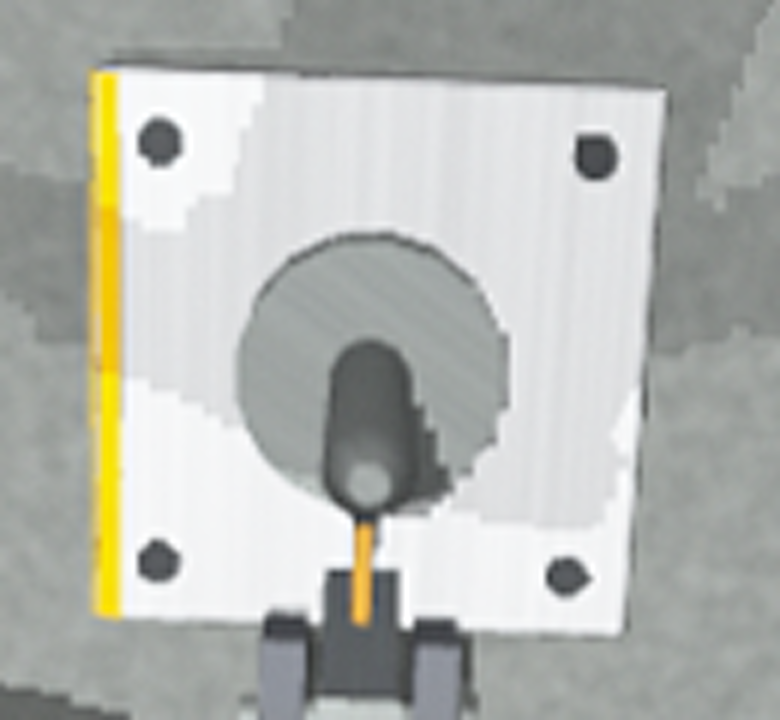

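```bash
python3 - <<'E'
from h import *
import pickle
c=pickle.load(open('w1.pkl','rb'))
S=lambda l:[(a/6+260,b/6+90) for a,b in l]
p=ray(c,S([(92,70),(665,90),(622,635),(93,616)]),.02); print(p.round(4),p.mean(0).round(4))
for i in range(4):
    d=p[(i+1)%4]-p[i]; print(np.hypot(*d[:2]).round(4),np.degrees(np.arctan2(d[1],d[0])).round(2))
print('tip',ray(c,S([(367,483)]),.112).round(4),'boss',ray(c,S([(373,372)]),.032).round(4))
print('pad',ray(c,[(395/1.25,380/1.25)],.078).round(4))
E
```

```text
[[ 0.4533 -0.0705  0.02  ]
 [ 0.5523 -0.0734  0.02  ]
 [ 0.5492 -0.1722  0.02  ]
 [ 0.4496 -0.1689  0.02  ]] [ 0.5011 -0.1212  0.02  ]
0.0991 -1.65
0.0989 -91.82
0.0996 178.09
0.0984 87.86
tip [[ 0.501  -0.1212  0.112 ]] boss [[ 0.502  -0.1203  0.032 ]]
pad [[ 0.496  -0.2753  0.078 ]]
```

```bash
python3 - <<'E'
from h import *
print(move([.50,.20,.30],[0,np.pi/2,0]))
E
```

```text
[-9.950e-01  8.463e+00  8.000e-03  4.900e-02 -5.000e-03 -1.600e-02]
```

Request:
jog_arm(commands=[-1, 8.46, 0, 0, 0, 0, -1, 8.46, 0, 0, 0, 0, -1, 8.46, 0, 0, 0, 0, -1, 8.46, 0, 0, 0, 0, -1, 8.46, 0, 0, 0, 0, -1, 8.46, 0, 0, 0, 0, -1, 8.46, 0, 0, 0, 0, -1, 8.46, 0, 0, 0, 0, -1, 8.46, 0, 0, 0, 0, -1, 8.46, 0, 0, 0, 0])

```text
t: 2.45
tcp_pos: [0.4994, 0.1981, 0.2998]
tool_rot: [-3.129, 1.569, -3.126]
ft_force: [1.1, -0.0, 0.2]
width: 0.0858
```

```bash
python3 - <<'E'
from h import *
import pickle
o=bot.get_obs(); print(o['t'],o['tcp_pos'],o['joint_pos'])
im,c=cam('wrist'); save('w2.png',im,s=1.25); np.save('w2.npy',im); pickle.dump(c,open('w2.pkl','wb'))
E
```

```text
2.45 [0.49938808 0.19805821 0.29978426] [2.98678782e-01 2.08372525e-01 1.47107601e+00 3.80935804e-04
 1.46344694e+00 2.95826792e-01]
```

View pics/w2.png

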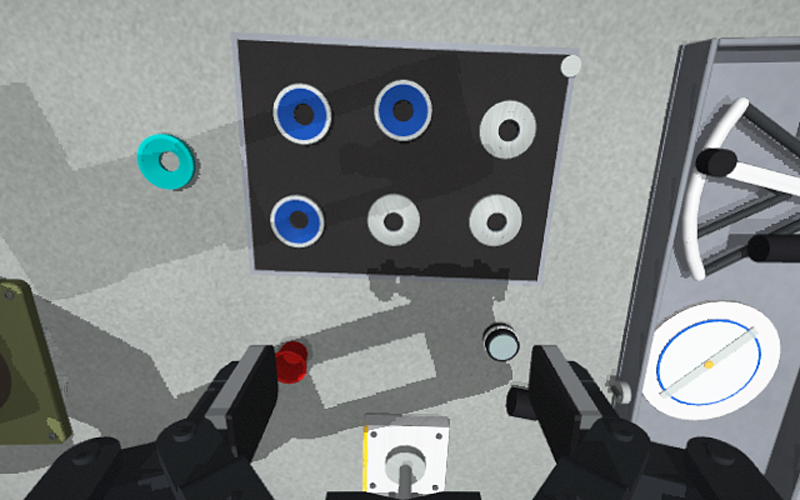

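```bash
cat >> h.py <<'E'
def washers(im,c,rmin=10):
    hsv=cv2.cvtColor(im,cv2.COLOR_BGR2HSV)
    m=((hsv[...,2]>105)).astype(np.uint8)
    out=[]
    cn,h=cv2.findContours(m,cv2.RETR_CCOMP,cv2.CHAIN_APPROX_NONE)
    for i,k in enumerate(cn):
        if h[0][i][3]!=-1 or len(k)<40: continue
        (x,y),(a,b),an=cv2.fitEllipse(k)
        if a<2*rmin or b/a>1.5: continue
        mk=np.zeros_like(m); cv2.drawContours(mk,[k],-1,1,-1)
        if abs(mk.sum()-np.pi*a*b/4)>0.08*mk.sum(): continue
        blue=((hsv[...,0]>100)&(hsv[...,0]<130)&(hsv[...,1]>150)&(mk>0)).sum()/mk.sum()
        zc=.018 if blue>.2 else .010
        k2=k.reshape(-1,2)
        pts=ray(c,k2,zc); (cx,cy),r=cv2.fitEllipse((pts[:,:2]*1e4).astype(np.float32))[:2]
        out.append(('cup' if blue>.2 else 'dome',round(blue,2),round(x,1),round(y,1),round(cx/1e4,4),round(cy/1e4,4),np.round(np.array(r)/1e4,4)))
    return out
E
python3 - <<'E'
from h import *
import pickle
c=pickle.load(open('w2.pkl','rb')); im=np.load('w2.npy')
for w in washers(im,c): print(w)
E
```

```text
('cup', np.float64(0.55), 237.2, 176.5, 0.3933, 0.1727, array([0.0517, 0.0521]))
('dome', np.float64(0.0), 395.9, 175.8, 0.5902, 0.1721, array([0.0517, 0.0522]))
('dome', np.float64(0.0), 314.5, 175.6, 0.4882, 0.1722, array([0.0516, 0.0523]))
('dome', np.float64(0.0), 405.8, 103.1, 0.5954, 0.2595, array([0.0516, 0.0517]))
('cup', np.float64(0.57), 241.2, 90.7, 0.4057, 0.2729, array([0.0515, 0.0519]))
('cup', np.float64(0.58), 322.0, 87.8, 0.4975, 0.2765, array([0.0513, 0.0515]))
```

Request:
jog_arm(commands=[3, 1.96, -0.05, 0, 0, 0, 3, 1.96, -0.05, 0, 0, 0, 3, 1.96, -0.05, 0, 0, 0, 6.0, 1.96, -0.05, 0, 0, 0, 6.0, 1.96, -0.05, 0, 0, 0, 6.0, 1.96, -0.05, 0, 0, 0, 6.0, 1.96, -0.05, 0, 0, 0, 6.0, 1.96, -0.05, 0, 0, 0])

```text
t: 3.3
tcp_pos: [0.4977, 0.2751, 0.0601]
tool_rot: [-3.084, 1.569, -3.084]
ft_force: [-0.6, 0.2, 0.6]
width: 0.0851
```

```bash
python3 - <<'E'
from h import *
print(bot.get_obs()['tcp_pos'],move([.4975,.2765,.010],[0,np.pi/2,0]))
E
```

```text
[0.49774604 0.27514864 0.06008717] [ 1.252e+00  3.400e-02 -4.000e-03  2.000e-03 -1.600e-02  1.000e-03]
```

Request:
jog_arm(commands=[0.7, 0.03, 0, 0, 0, 0, 1.25, 0.03, 0, 0, 0, 0, 1.25, 0.03, 0, 0, 0, 0, 1.25, 0.03, 0, 0, 0, 0])

```text
t: 3.7
tcp_pos: [0.4991, 0.2765, 0.0118]
tool_rot: [0.819, 1.569, 0.819]
ft_force: [-0.3, -0.4, 0.5]
width: 0.0856
```

Request:
jog_arm(commands=[0, 0, 0, 0, 0, 0, 0, 0, 0, 0, 0, 0, 0, 0, 0, 0, 0, 0, 0, 0, 0, 0, 0, 0, 0, 0, 0, 0, 0, 0], hand=0, grip_force=30)

```text
t: 4.2
tcp_pos: [0.5002, 0.277, 0.0139]
tool_rot: [0.515, 1.566, 0.515]
ft_force: [-1.2, -1.1, 9.0]
width: 0.0483
```

```bash
python3 - <<'E'
from h import *
im,c=cam('wrist'); save('w3.png',im,s=1.25)
o=bot.get_obs();print(o['width'],o['ft_force'])
E
```

```text
0.04876431896184135 [-1.61197727 -0.47488898  9.21783217]
```

View pics/w3.png

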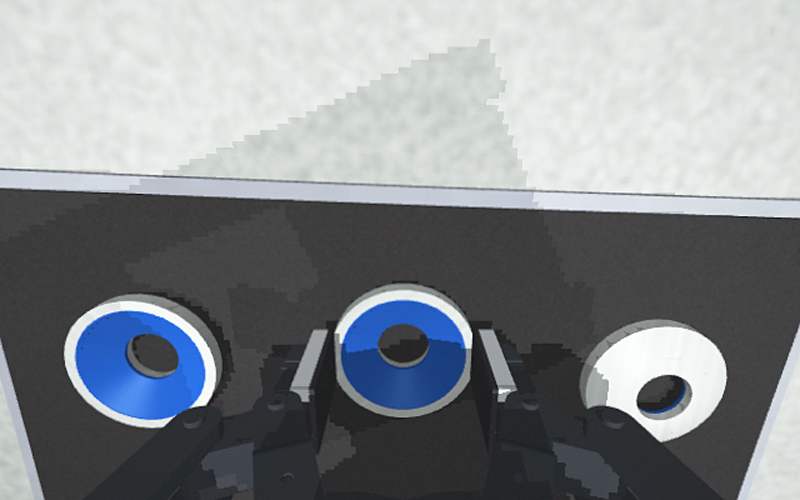

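Request:
jog_arm(commands=[-0.2, 0, 0, 0, 0, 0, -0.4, 0, 0, 0, 0, 0, -1, 0, 0, 0, 0, 0, -1, 0, 0, 0, 0, 0, -1, 0, 0, 0, 0, 0])

```text
t: 4.75
tcp_pos: [0.5006, 0.2772, 0.0547]
tool_rot: [0.491, 1.564, 0.491]
ft_force: [0.3, 0.2, -1.1]
width: 0.0483
```

```bash
python3 - <<'E'
from h import *
im,c=cam('wrist'); save('w4.png',im,s=1.25)
im,c=cam('side'); save('s4.png',im,(110,150,410,370),2.6)
o=bot.get_obs();print(o['width'],o['ft_force'],o['tcp_pos'])
E
```

```text
0.04819970976958523 [-0.41000725 -0.63854354 -0.87191889] [0.49952072 0.27666616 0.05347615]
```

View pics/w4.png

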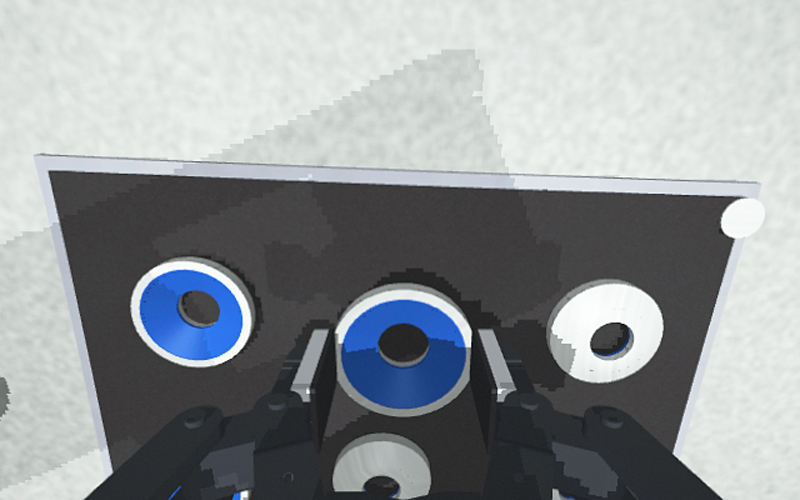

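View pics/s4.png

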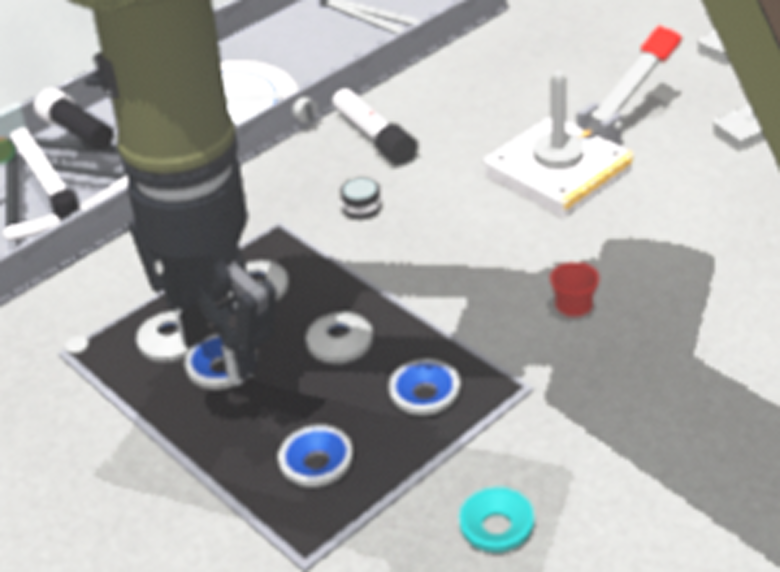

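```bash
python3 - <<'E'
from h import *
print(move([.501,-.121,.155],[0,np.pi/2,0]))
E
```

```text
[-2.556e+00 -9.937e+00  4.800e-02 -3.000e-03  3.500e-02 -2.100e-02]
```

Request:
jog_arm(commands=[-2.55, 0, 0.05, 0, 0, 0, -2.55, 0, 0.05, 0, 0, 0, -2.55, -9.94, 0.05, 0, 0, 0, -2.55, -9.94, 0.05, 0, 0, 0, -2.55, -9.94, 0.05, 0, 0, 0, -2.55, -9.94, 0.05, 0, 0, 0, -2.55, -9.94, 0.05, 0, 0, 0, -2.55, -9.94, 0.05, 0, 0, 0, -2.55, -9.94, 0.05, 0, 0, 0, -2.55, -9.94, 0.05, 0, 0, 0, -2.55, -9.94, 0.05, 0, 0, 0, -2.55, -9.94, 0.05, 0, 0, 0])

```text
t: 6.05
tcp_pos: [0.5003, -0.1221, 0.1537]
tool_rot: [1.251, 1.568, 1.247]
ft_force: [-0.2, 0.9, -1.1]
width: 0.0479
```

```bash
python3 - <<'E'
from h import *
print(move([.501,-.121,.155],[0,np.pi/2,0]))
im,c=cam('wrist'); save('w5.png',im,s=1.25)
im,c=cam('side'); save('s5.png',im,(230,70,430,230),4)
E
```

```text
[-0.033  0.029  0.018 -0.043  0.011 -0.034]
```

View pics/w5.png

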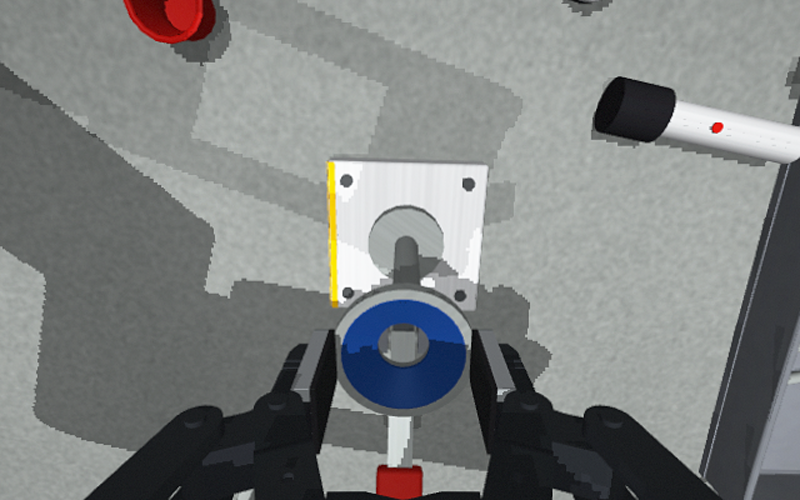

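View pics/s5.png

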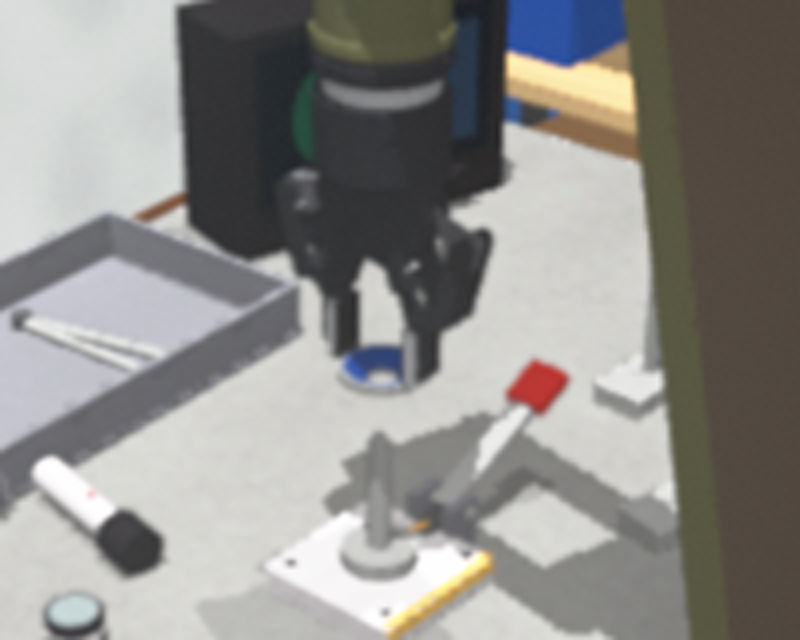

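```bash
python3 - <<'E'
from h import *
im,c=cam('wrist'); save('w5c.png',im,(250,160,400,350),4)
o=bot.get_obs(); print(o['tcp_pos'])
print(proj(c,[[.501,-.121,.112],[.501,-.121,.104],[.501,-.121,.032]])*1.25)
for dz in (-.005,-.002,0.002): print(ray(c,[(403/1.25,345/1.25)],o['tcp_pos'][2]+dz))
E
```

```text
[ 0.50045309 -0.11978206  0.15411823]
[[406.62750302 302.13665904]
 [406.47238897 295.01750101]
 [405.45775277 248.40343634]]
[[ 0.49928963 -0.12157866  0.14911823]]
[[ 0.49928655 -0.11983356  0.15211823]]
[[ 0.49928245 -0.11750677  0.15611823]]
```

View pics/w5c.png

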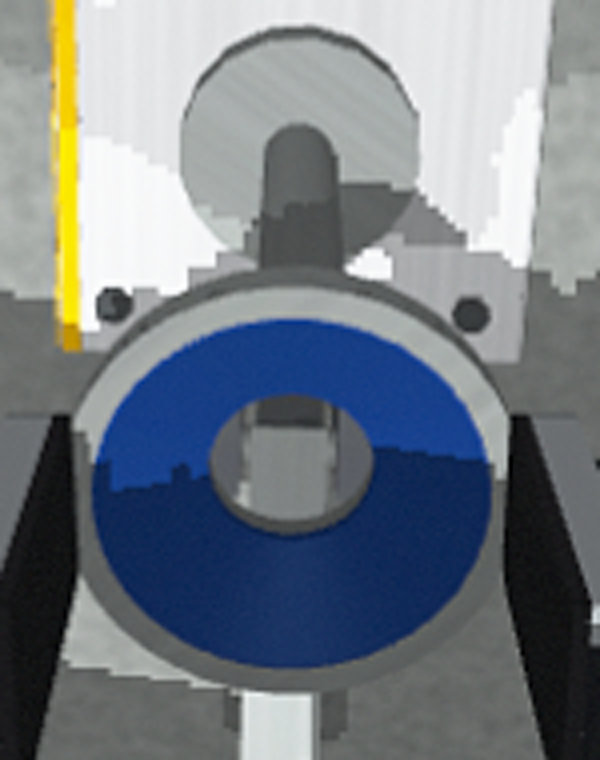

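Request:
jog_arm(commands=[0.4, -0.03, 0.04, 0, 0, 0, 0.8, -0.03, 0.04, 0, 0, 0, 1.1, -0.03, 0.04, 0, 0, 0, 1.35, -0.03, 0.04, 0, 0, 0, 1.35, -0.03, 0.04, 0, 0, 0, 1.35, -0.03, 0.04, 0, 0, 0])

```text
t: 6.8
tcp_pos: [0.5023, -0.1204, 0.1001]
tool_rot: [1.186, 1.568, 1.188]
ft_force: [-0.6, 0.2, 0.0]
width: 0.0482
```

```bash
python3 - <<'E'
from h import *
im,c=cam('wrist'); save('w6.png',im,(250,160,400,350),3)
im,c=cam('side'); save('s6.png',im,(280,120,400,230),5)
o=bot.get_obs(); print(o['tcp_pos'],o['ft_force'],move([.502,-.121,.05],[0,np.pi/2,0]))
E
```

```text
[ 0.50276038 -0.12086481  0.1006787 ] [ 0.11398066 -0.41125097 -0.53878341] [ 1.267 -0.007 -0.022  0.012  0.031 -0.028]
```

View pics/w6.png

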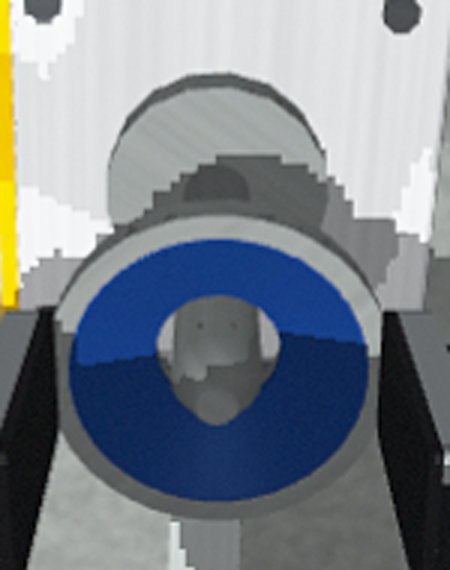

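View pics/s6.png

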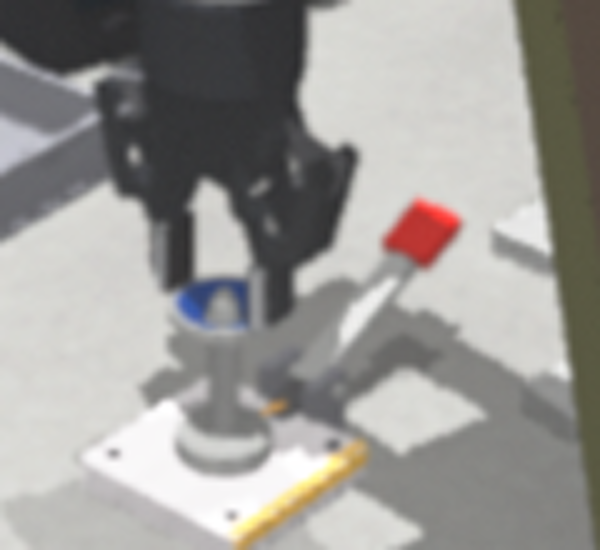

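Request:
jog_arm(commands=[0.4, 0, -0.02, 0, 0, 0, 0.8, 0, -0.02, 0, 0, 0, 1.25, 0, -0.02, 0, 0, 0, 1.25, 0, -0.02, 0, 0, 0, 1.25, 0, -0.02, 0, 0, 0])

```text
t: 7.4
tcp_pos: [0.5023, -0.1209, 0.0511]
tool_rot: [0.709, 1.567, 0.71]
ft_force: [-0.2, -0.0, 0.3]
width: 0.0482
```

```bash
python3 - <<'E'
from h import *
im,c=cam('side'); save('s7.png',im,(280,120,400,230),5)
o=bot.get_obs(); print(o['tcp_pos'],o['ft_force'],o['width'])
E
```

```text
[ 0.50278951 -0.12106287  0.05150396] [ 0.28390873  0.38754701 -1.32573258] 0.048024195034659656
```

View pics/s7.png

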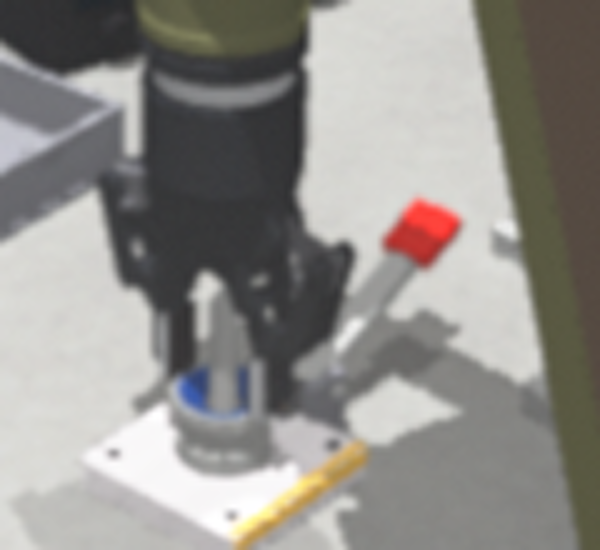

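Request:
jog_arm(commands=[0, 0, 0, 0, 0, 0, 0, 0, 0, 0, 0, 0, 0, 0, 0, 0, 0, 0, 0, 0, 0, 0, 0, 0, -1, 0, 0, 0, 0, 0, -2, 0, 0, 0, 0, 0, -3, 0, 0, 0, 0, 0, -3, 0, 0, 0, 0, 0, -3, 0, 0, 0, 0, 0], hand=1)

```text
t: 8.35
tcp_pos: [0.5029, -0.1215, 0.1727]
tool_rot: [0.156, 1.564, 0.157]
ft_force: [-0.1, 0.2, -0.2]
width: 0.0855
```

```bash
python3 - <<'E'
from h import *
im,c=cam('side'); save('s8.png',im,(280,120,400,230),4)
im,c=cam('wrist'); save('w8.png',im,s=1)
o=bot.get_obs(); print(o['tcp_pos'],o['ft_force'],o['width'])
print(move([.497,.20,.30],[0,np.pi/2,0]))
E
```

```text
[ 0.50121697 -0.12095356  0.17049159] [-0.68807294  0.54783908 -0.47324404] 0.08539607233961126
[-3.216  8.033 -0.091  0.012  0.022 -0.031]
```

View pics/s8.png

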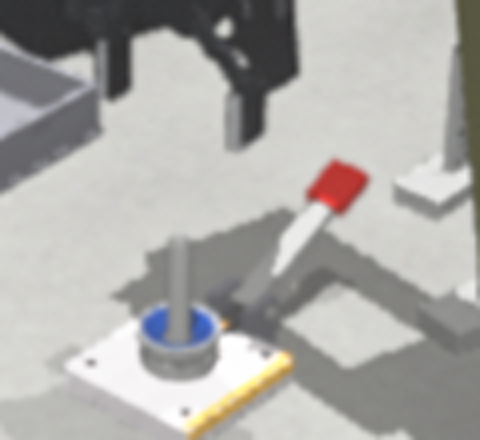

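View pics/w8.png

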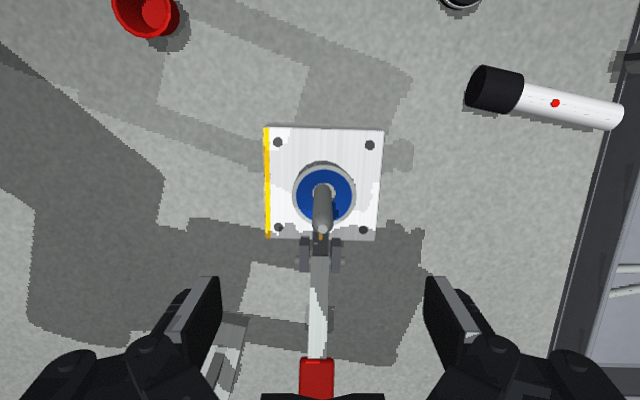

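Request:
jog_arm(commands=[-3.2, 8.03, -0.09, 0, 0, 0, -3.2, 8.03, -0.09, 0, 0, 0, -3.2, 8.03, -0.09, 0, 0, 0, -3.2, 8.03, -0.09, 0, 0, 0, -3.2, 8.03, -0.09, 0, 0, 0, -3.2, 8.03, -0.09, 0, 0, 0, -3.2, 8.03, -0.09, 0, 0, 0, -3.2, 8.03, -0.09, 0, 0, 0, -3.2, 8.03, -0.09, 0, 0, 0, -3.2, 8.03, -0.09, 0, 0, 0])

```text
t: 9.45
tcp_pos: [0.4961, 0.1988, 0.2973]
tool_rot: [2.754, 1.569, 2.755]
ft_force: [0.9, 0.0, -0.5]
width: 0.0854
```

```bash
python3 - <<'E'
from h import *
im,c=cam('wrist'); save('w9.png',im)
for w in washers(im,c): print(w)
print(move([.4882,.1722,.06],[0,np.pi/2,0]))
E
```

```text
('dome', np.float64(0.0), 317.3, 176.9, 0.4882, 0.1722, array([0.0517, 0.0521]))
('cup', np.float64(0.55), 239.8, 178.1, 0.3933, 0.1726, array([0.0517, 0.0522]))
('dome', np.float64(0.0), 399.1, 176.9, 0.5901, 0.1722, array([0.0518, 0.0523]))
('dome', np.float64(0.0), 409.1, 104.0, 0.5953, 0.2594, array([0.0516, 0.0517]))
('cup', np.float64(0.57), 243.8, 91.9, 0.4058, 0.273, array([0.0517, 0.0518]))
[ 5.938e+00 -6.640e-01 -1.910e-01 -3.000e-03 -1.800e-02 -1.200e-02]
```

Request:
jog_arm(commands=[3, -0.66, -0.19, 0, 0, 0, 3, -0.66, -0.19, 0, 0, 0, 3, -0.66, -0.19, 0, 0, 0, 5.94, -0.66, -0.19, 0, 0, 0, 5.94, -0.66, -0.19, 0, 0, 0, 5.94, -0.66, -0.19, 0, 0, 0, 5.94, -0.66, -0.19, 0, 0, 0, 5.94, -0.66, -0.19, 0, 0, 0], hand=0.72)

```text
t: 10.3
tcp_pos: [0.4883, 0.1712, 0.0597]
tool_rot: [2.924, 1.568, 2.922]
ft_force: [0.4, -1.0, -0.2]
width: 0.0615
```

```bash
python3 - <<'E'
from h import *
o=bot.get_obs(); print(o['tcp_pos'],o['ft_force'],o['width'])
print(move([.4882,.1722,.012],[0,np.pi/2,0]))
E
```

```text
[0.48827963 0.17117449 0.05971855] [ 0.42631621 -0.9953568  -0.21509504] 0.06147479408880394
[ 1.193e+00  2.500e-02  1.000e-03 -2.500e-02 -3.200e-02 -7.000e-03]
```

Request:
jog_arm(commands=[0.6, 0.02, 0, 0, 0, 0, 1.0, 0.02, 0, 0, 0, 0, 1.2, 0.02, 0, 0, 0, 0, 1.2, 0.02, 0, 0, 0, 0, 1.2, 0.02, 0, 0, 0, 0])

```text
t: 10.8
tcp_pos: [0.4892, 0.1721, 0.0129]
tool_rot: [2.126, 1.569, 2.124]
ft_force: [-0.2, 0.1, 0.2]
width: 0.0614
```

```bash
python3 - <<'E'
from h import *
im,c=cam('side'); save('s10.png',im,(150,200,330,330),4.4)
im,c=cam('wrist'); save('w10.png',im,s=1.25)
E
```

```text
(no output)
```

View pics/s10.png

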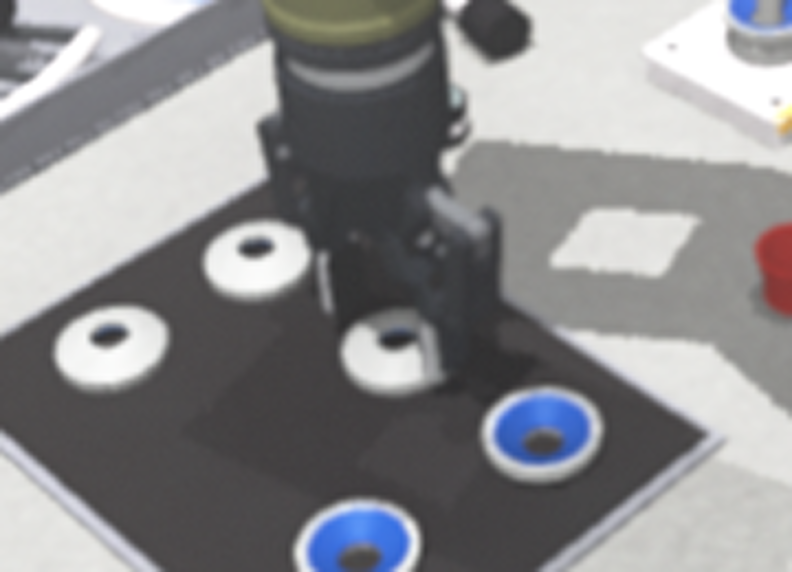

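View pics/w10.png

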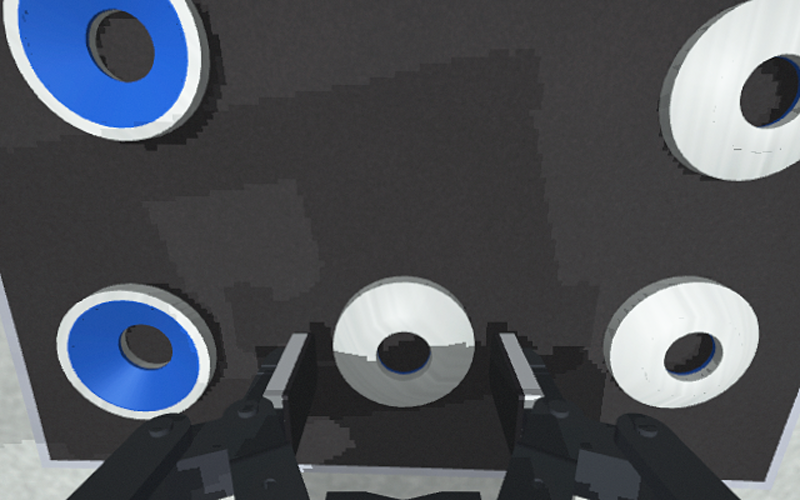

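Request:
jog_arm(commands=[0, 0, 0, 0, 0, 0, 0, 0, 0, 0, 0, 0, 0, 0, 0, 0, 0, 0, 0, 0, 0, 0, 0, 0], hand=0)

```text
t: 11.3
tcp_pos: [0.4899, 0.1725, 0.0157]
tool_rot: [0.764, 1.568, 0.762]
ft_force: [-5.5, -0.0, 27.0]
width: 0.0324
```

```bash
python3 - <<'E'
from h import *
im,c=cam('side'); save('s11.png',im,(190,220,310,320),5)
im,c=cam('wrist'); save('w11.png',im,s=1.25)
E
```

```text
(no output)
```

View pics/s11.png

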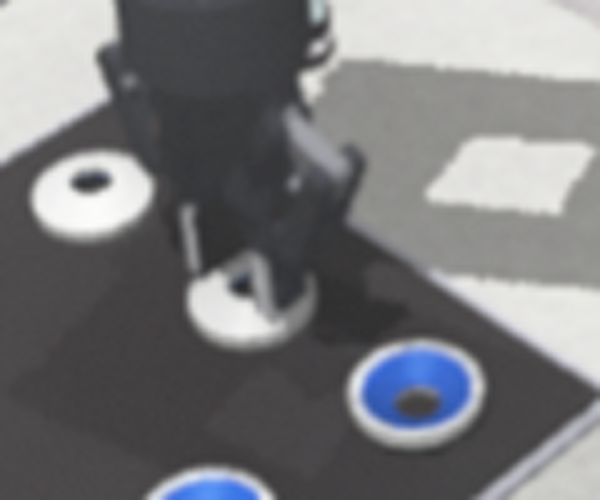

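View pics/w11.png

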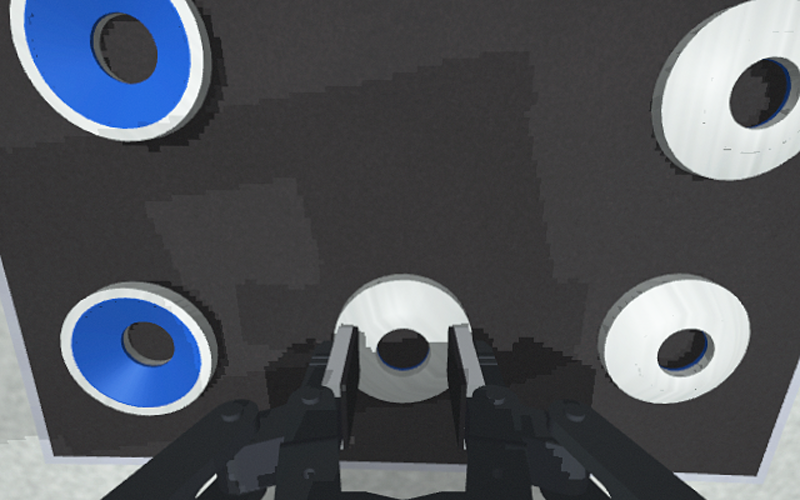

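Request:
jog_arm(commands=[0, 0, 0, 0, 0, 0, 0, 0, 0, 0, 0, 0, 0, 0, 0, 0, 0, 0, 0, 0, 0, 0, 0, 0], hand=0.72)

```text
t: 11.8
tcp_pos: [0.4897, 0.1725, 0.0155]
tool_rot: [0.838, 1.568, 0.835]
ft_force: [0.2, 0.3, 0.0]
width: 0.0612
```

```bash
python3 - <<'E'
from h import *
o=bot.get_obs(); print(o['tcp_pos'],o['ft_force'],o['width'])
print(move([.4885,.1722,.006],[0,np.pi/2,0]))
E
```

```text
[0.48968341 0.1724763  0.01553401] [0.15881503 0.30478242 0.03731155] 0.061245832002566995
[ 0.238 -0.007 -0.03  -0.023  0.019 -0.021]
```

Request:
jog_arm(commands=[0.12, 0, -0.03, 0, 0, 0, 0.24, 0, -0.03, 0, 0, 0, 0.24, 0, -0.03, 0, 0, 0, 0.24, 0, -0.03, 0, 0, 0])

```text
t: 12.2
tcp_pos: [0.4881, 0.1724, 0.0054]
tool_rot: [1.238, 1.569, 1.236]
ft_force: [0.7, -0.3, -0.3]
width: 0.0615
```

Request:
jog_arm(commands=[0, 0, 0, 0, 0, 0, 0, 0, 0, 0, 0, 0, 0, 0, 0, 0, 0, 0, 0, 0, 0, 0, 0, 0], hand=0)

```text
t: 12.6
tcp_pos: [0.4884, 0.1725, 0.0059]
tool_rot: [0.933, 1.569, 0.931]
ft_force: [-0.2, 0.6, 5.0]
width: 0.0495
```

```bash
python3 - <<'E'
from h import *
im,c=cam('wrist'); save('w12.png',im,s=1.25)
E
```

```text
(no output)
```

View pics/w12.png

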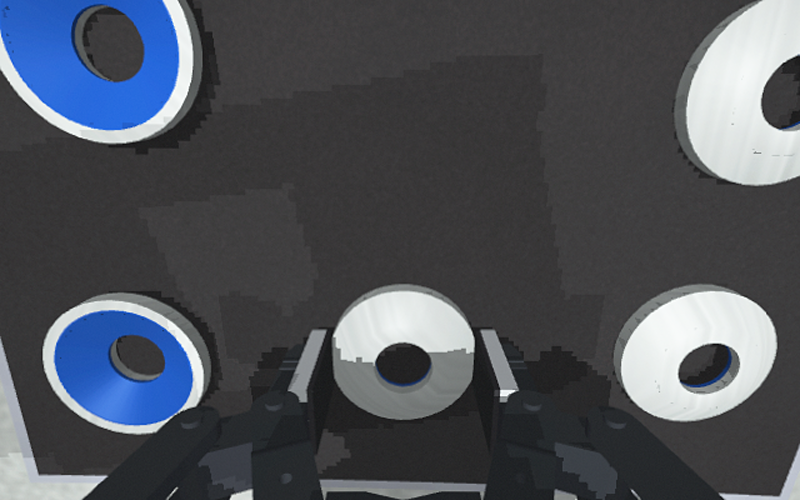

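Request:
jog_arm(commands=[-0.5, 0, 0, 0, 0, 0, -1.5, 0, 0, 0, 0, 0, -2.75, 0, 0, 0, 0, 0, -3.7, 0, 0, 0, 0, 0, -3.7, 0, 0, 0, 0, 0])

```text
t: 13.15
tcp_pos: [0.4923, 0.1733, 0.1593]
tool_rot: [0.358, 1.557, 0.356]
ft_force: [-0.2, 0.1, -0.3]
width: 0.0491
```

```bash
python3 - <<'E'
from h import *
im,c=cam('wrist'); save('w13.png',im)
o=bot.get_obs(); print(o['tcp_pos'],o['ft_force'],o['width'])
print(move([.502,-.121,.155],[0,np.pi/2,0]))
E
```

```text
[0.49042558 0.17284774 0.15669337] [-0.90004245 -0.74629824 -0.28382331] 0.049316820709479965
[ 0.019 -7.346  0.303 -0.021  0.093 -0.04 ]
```

View pics/w13.png

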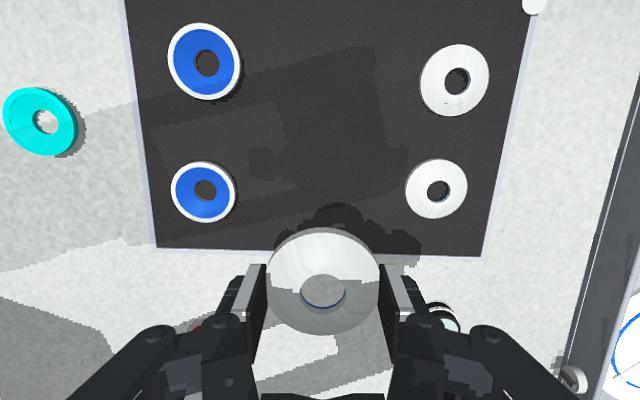

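Request:
jog_arm(commands=[0, -7.35, 0.3, 0, 0.09, 0, 0, -7.35, 0.3, 0, 0.09, 0, 0, -7.35, 0.3, 0, 0.09, 0, 0, -7.35, 0.3, 0, 0.09, 0, 0, -7.35, 0.3, 0, 0.09, 0, 0, -7.35, 0.3, 0, 0.09, 0, 0, -7.35, 0.3, 0, 0.09, 0, 0, -7.35, 0.3, 0, 0.09, 0, 0, -7.35, 0.3, 0, 0.09, 0, 0, -7.35, 0.3, 0, 0.09, 0])

```text
t: 14.2
tcp_pos: [0.5012, -0.1196, 0.155]
tool_rot: [1.876, 1.566, 1.876]
ft_force: [0.7, 0.8, -0.7]
width: 0.0495
```

```bash
python3 - <<'E'
from h import *
im,c=cam('wrist'); save('w14.png',im,(240,140,410,350),3.5)
o=bot.get_obs(); print(o['tcp_pos'],o['ft_force'],o['width'])
z=o['tcp_pos'][2]+.012
print(proj(c,[[.501,-.121,.112],[.501,-.121,.104],[.501,-.121,.032]]))
print(ray(c,[(323,293)],z), proj(c,[[.502,-.121,z]]), move([.502,-.121,.10],[0,np.pi/2,0]))
E
```

```text
[ 0.50138038 -0.11961897  0.15526509] [ 0.96042131 -0.90385821 -0.02944389] 0.04938242800522856
[[323.97083992 242.02118879]
 [323.929292   236.3656842 ]
 [323.65734512 199.2785539 ]]
[[ 0.50041466 -0.11920974  0.16726509]] [[326.71894106 296.65408263]] [ 1.381 -0.04   0.017  0.002 -0.011 -0.048]
```

View pics/w14.png

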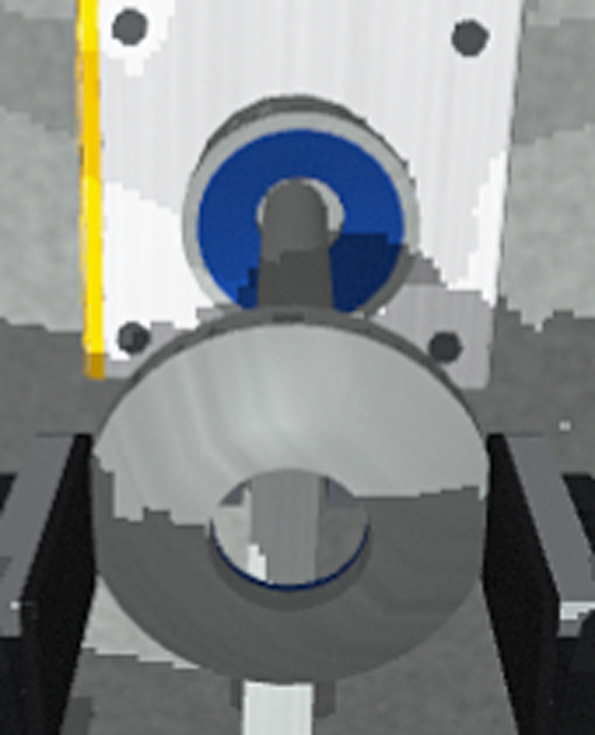

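Request:
jog_arm(commands=[0.5, -0.04, 0.02, 0, 0, 0, 1.0, -0.04, 0.02, 0, 0, 0, 1.38, -0.04, 0.02, 0, 0, 0, 1.38, -0.04, 0.02, 0, 0, 0, 1.38, -0.04, 0.02, 0, 0, 0])

```text
t: 14.75
tcp_pos: [0.5022, -0.12, 0.1002]
tool_rot: [1.876, 1.566, 1.878]
ft_force: [-0.7, 1.1, 0.1]
width: 0.0493
```

```bash
python3 - <<'E'
from h import *
im,c=cam('wrist'); save('w15.png',im,(240,140,410,350),3.5)
o=bot.get_obs(); print(o['tcp_pos'],o['ft_force'],o['width'])
print(move([.502,-.1213,.049],[0,np.pi/2,0]))
E
```

```text
[ 0.50274612 -0.12040402  0.10070326] [-0.35720998 -0.28984025  0.42078082] 0.04967420066101223
[ 1.292e+00 -2.700e-02 -1.900e-02  1.700e-02  1.000e-03 -4.500e-02]
```

View pics/w15.png

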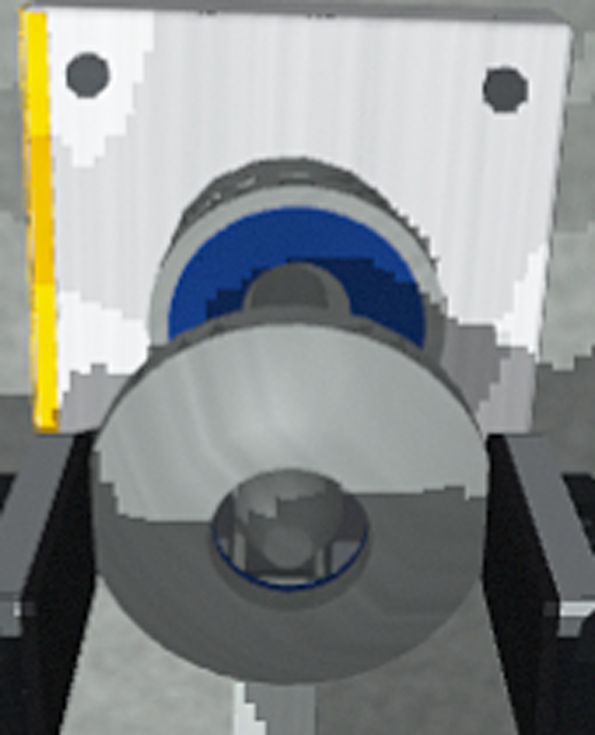

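Request:
jog_arm(commands=[0.5, -0.02, -0.02, 0, 0, 0, 0.9, -0.02, -0.02, 0, 0, 0, 1.28, -0.02, -0.02, 0, 0, 0, 1.28, -0.02, -0.02, 0, 0, 0, 1.28, -0.02, -0.02, 0, 0, 0])

```text
t: 15.3
tcp_pos: [0.5026, -0.1211, 0.0503]
tool_rot: [1.287, 1.567, 1.289]
ft_force: [0.3, 0.3, -1.0]
width: 0.0493
```

Request:
jog_arm(commands=[0, 0, 0, 0, 0, 0, 0, 0, 0, 0, 0, 0, 0, 0, 0, 0, 0, 0, 0, 0, 0, 0, 0, 0, -1, 0, 0, 0, 0, 0, -2, 0, 0, 0, 0, 0, -3, 0, 0, 0, 0, 0, -3, 0, 0, 0, 0, 0, -3, 0, 0, 0, 0, 0], hand=1)

```text
t: 16.2
tcp_pos: [0.503, -0.1217, 0.1715]
tool_rot: [0.587, 1.566, 0.589]
ft_force: [-0.1, 0.4, -1.3]
width: 0.0853
```

```bash
python3 - <<'E'
from h import *
im,c=cam('side'); save('s16.png',im,(280,120,400,230),4)
im,c=cam('wrist'); save('w16.png',im,s=1)
print(move([.497,.20,.30],[0,np.pi/2,0]))
E
```

```text
[-3.233  8.043 -0.099  0.019 -0.011 -0.049]
```

View pics/s16.png

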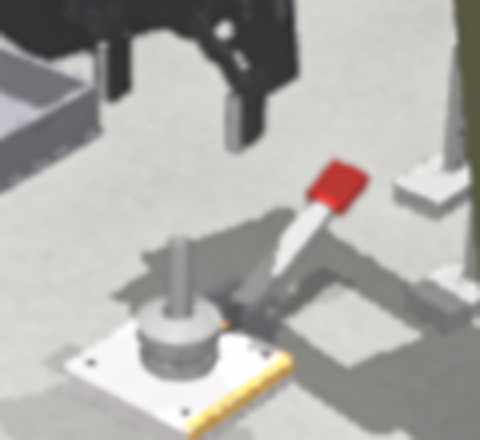

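View pics/w16.png

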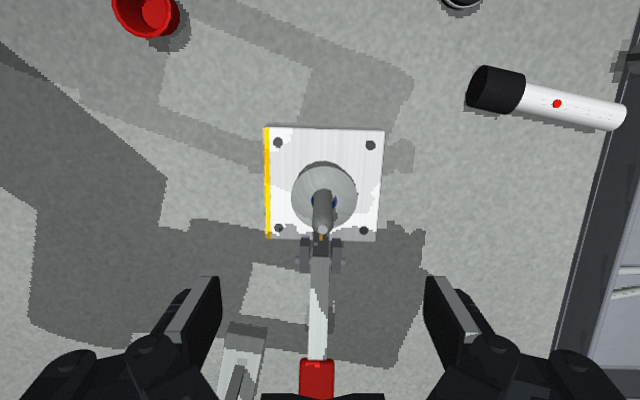

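Request:
jog_arm(commands=[-3.2, 8.03, -0.1, 0, 0, 0, -3.2, 8.03, -0.1, 0, 0, 0, -3.2, 8.03, -0.1, 0, 0, 0, -3.2, 8.03, -0.1, 0, 0, 0, -3.2, 8.03, -0.1, 0, 0, 0, -3.2, 8.03, -0.1, 0, 0, 0, -3.2, 8.03, -0.1, 0, 0, 0, -3.2, 8.03, -0.1, 0, 0, 0, -3.2, 8.03, -0.1, 0, 0, 0, -3.2, 8.03, -0.1, 0, 0, 0])

```text
t: 17.3
tcp_pos: [0.496, 0.1984, 0.2966]
tool_rot: [2.691, 1.565, 2.692]
ft_force: [-0.2, 0.6, -0.6]
width: 0.0856
```

```bash
python3 - <<'E'
from h import *
im,c=cam('wrist'); save('w17.png',im)
for w in washers(im,c): print(w)
print(move([.3935,.1726,.06],[0,np.pi/2,0]))
print(move([.4058,.273,.06],[0,np.pi/2,0]))
E
```

```text
('dome', np.float64(0.0), 400.0, 177.2, 0.5902, 0.1721, array([0.0517, 0.0522]))
('cup', np.float64(0.55), 240.5, 178.2, 0.3934, 0.1726, array([0.0518, 0.0522]))
('dome', np.float64(0.0), 410.1, 104.1, 0.5954, 0.2594, array([0.0515, 0.0518]))
('cup', np.float64(0.56), 244.6, 91.9, 0.4058, 0.2729, array([0.0517, 0.0519]))
[ 5.931e+00 -6.520e-01 -2.540e+00  5.000e-03 -5.100e-02 -3.000e-02]
[ 5.936e+00  1.858e+00 -2.231e+00  5.000e-03 -5.100e-02 -3.000e-02]
```

Request:
jog_arm(commands=[2, -0.65, -2.54, 0, -0.05, 0, 2, -0.65, -2.54, 0, -0.05, 0, 2, -0.65, -2.54, 0, -0.05, 0, 5.93, -0.65, -2.54, 0, -0.05, 0, 5.93, -0.65, -2.54, 0, -0.05, 0, 5.93, -0.65, -2.54, 0, -0.05, 0, 5.93, -0.65, -2.54, 0, -0.05, 0, 5.93, -0.65, -2.54, 0, -0.05, 0, 5.93, -0.65, -2.54, 0, -0.05, 0], hand=0.8)

```text
t: 18.25
tcp_pos: [0.3949, 0.1725, 0.0613]
tool_rot: [1.048, 1.567, 1.047]
ft_force: [0.7, 0.3, -0.2]
width: 0.0682
```

```bash
python3 - <<'E'
from h import *
o=bot.get_obs(); print(o['tcp_pos'],o['ft_force'],o['width'],o['joint_pos'])
print(move([.394,.1726,.011],[0,np.pi/2,0]))
E
```

```text
[0.39490367 0.17252566 0.06133937] [ 0.65334553  0.27023274 -0.22053962] 0.0682486921823211 [0.31165471 0.3300214  2.02377799 0.0035206  0.78504577 0.30992762]
[ 1.258 -0.002 -0.025 -0.009  0.021 -0.037]
```

Request:
jog_arm(commands=[0.6, 0, -0.02, 0, 0, 0, 1.1, 0, -0.02, 0, 0, 0, 1.26, 0, -0.02, 0, 0, 0, 1.26, 0, -0.02, 0, 0, 0, 1.26, 0, -0.02, 0, 0, 0])

```text
t: 18.75
tcp_pos: [0.3955, 0.1731, 0.0123]
tool_rot: [0.731, 1.565, 0.731]
ft_force: [1.1, -0.1, -0.2]
width: 0.0684
```

Request:
jog_arm(commands=[0, 0, 0, 0, 0, 0, 0, 0, 0, 0, 0, 0, 0, 0, 0, 0, 0, 0, 0, 0, 0, 0, 0, 0, 0, 0, 0, 0, 0, 0], hand=0)

```text
t: 19.25
tcp_pos: [0.3965, 0.1735, 0.0139]
tool_rot: [0.599, 1.562, 0.598]
ft_force: [-1.8, -0.0, 11.8]
width: 0.0482
```

Request:
jog_arm(commands=[-0.5, 0, 0, 0, 0, 0, -1.5, 0, 0, 0, 0, 0, -2.75, 0, 0, 0, 0, 0, -3.7, 0, 0, 0, 0, 0, -3.7, 0, 0, 0, 0, 0])

```text
t: 19.75
tcp_pos: [0.3994, 0.1741, 0.1677]
tool_rot: [0.428, 1.549, 0.428]
ft_force: [1.8, 0.4, -1.2]
width: 0.0483
```

```bash
python3 - <<'E'
from h import *
im,c=cam('wrist'); save('w18.png',im)
print(move([.502,-.121,.16],[0,np.pi/2,0]))
E
```

```text
[ 1.150e-01 -7.363e+00  2.610e+00 -5.000e-03  1.760e-01 -8.700e-02]
```

View pics/w18.png

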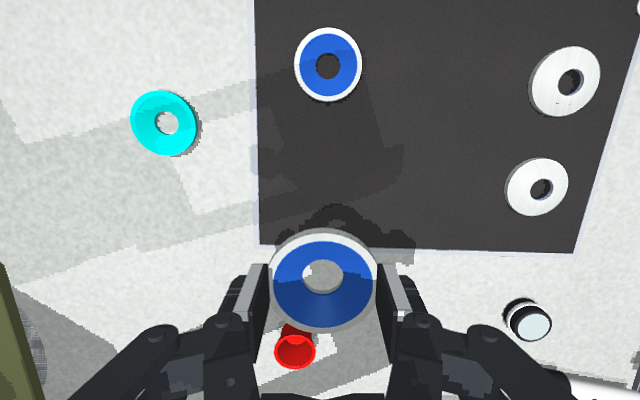

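Held. On to the arbor.

Request:
jog_arm(commands=[0.1, -7.36, 2.6, 0, 0.18, -0.09, 0.1, -7.36, 2.6, 0, 0.18, -0.09, 0.1, -7.36, 2.6, 0, 0.18, -0.09, 0.1, -7.36, 2.6, 0, 0.18, -0.09, 0.1, -7.36, 2.6, 0, 0.18, -0.09, 0.1, -7.36, 2.6, 0, 0.18, -0.09, 0.1, -7.36, 2.6, 0, 0.18, -0.09, 0.1, -7.36, 2.6, 0, 0.18, -0.09, 0.1, -7.36, 2.6, 0, 0.18, -0.09, 0.1, -7.36, 2.6, 0, 0.18, -0.09, 0.1, -7.36, 2.6, 0, 0.18, -0.09])

```text
t: 20.9
tcp_pos: [0.5007, -0.1191, 0.1604]
tool_rot: [2.923, 1.569, 2.925]
ft_force: [-0.3, -0.3, -0.2]
width: 0.0481
```

```bash
cat >> h.py <<'E'
def above(n):
    im,c=cam('wrist'); save(n,im,(240,140,410,350),3)
    o=bot.get_obs(); print(o['tcp_pos'],o['ft_force'],o['width'])
    z=o['tcp_pos'][2]
    a=proj(c,[[.501,-.121,.112],[.501,-.121,.104]]); print('tip crop',((a-[240,140])*3).round(1).tolist())
    b=proj(c,np.array(o['tcp_pos'])+[[0,0,-.005],[0,0,.012]]); print('tcp-5,tcp+12 crop',((b-[240,140])*3).round(1).tolist())
    print('to .10',move([.502,-.121,.10],[0,np.pi/2,0]))
E
python3 -c "
from h import *
above('w19.png')"
```

```text
[ 0.50097595 -0.11933928  0.16059525] [ 0.12796512  0.30117112 -0.45231278] 0.04816476832508996
tip crop [[254.3, 295.7], [254.1, 279.3]]
tcp-5,tcp+12 crop [[255.6, 401.5], [256.4, 462.7]]
to .10 [ 1.515e+00 -4.200e-02  2.700e-02  1.800e-02 -1.000e-02 -1.000e-03]
```

View pics/w19.png

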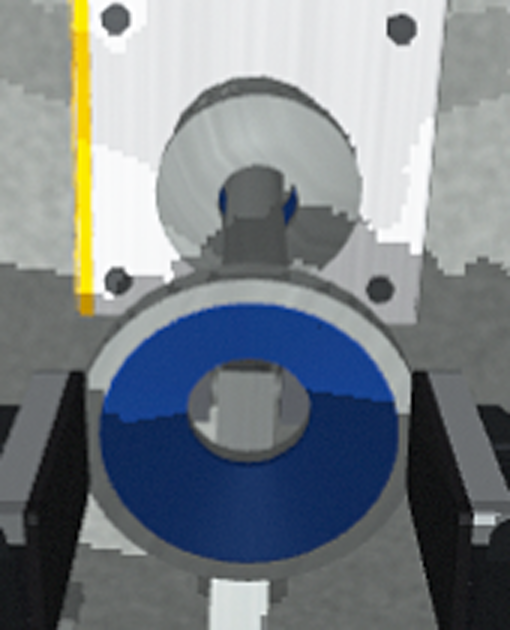

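Request:
jog_arm(commands=[0.5, -0.035, 0.03, 0, 0, 0, 1.0, -0.035, 0.03, 0, 0, 0, 1.3, -0.035, 0.03, 0, 0, 0, 1.5, -0.035, 0.03, 0, 0, 0, 1.5, -0.035, 0.03, 0, 0, 0])

```text
t: 21.45
tcp_pos: [0.5014, -0.1201, 0.0997]
tool_rot: [2.883, 1.568, 2.885]
ft_force: [0.1, -0.9, -0.4]
width: 0.0477
```

```bash
python3 -c "
from h import *
above('w20.png')
print(move([.502,-.121,.065],[0,np.pi/2,0]))"
```

```text
[ 0.50200767 -0.12042687  0.10045327] [ 0.74855585 -0.51307379 -1.00456411] 0.04803507156321803
tip crop [[251.2, 467.0], [251.1, 436.4]]
tcp-5,tcp+12 crop [[257.5, 403.7], [258.3, 465.3]]
to .10 [ 0.011 -0.014 -0.     0.023 -0.017 -0.003]
[ 0.886 -0.015  0.001  0.023 -0.017 -0.003]
```

View pics/w20.png

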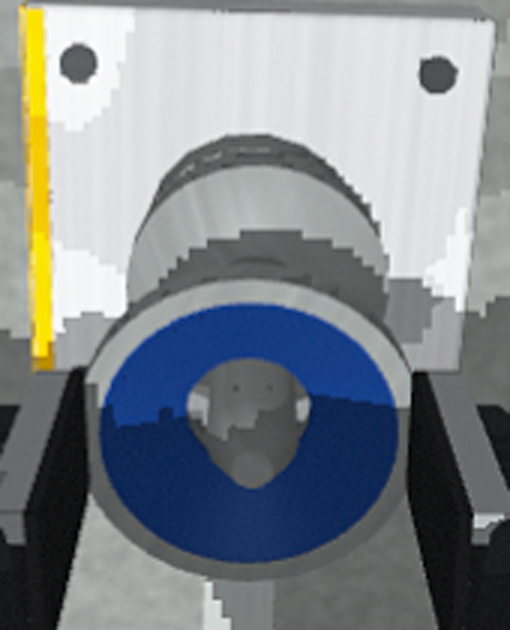

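Request:
jog_arm(commands=[0.4, -0.01, 0, 0, 0, 0, 0.7, -0.01, 0, 0, 0, 0, 0.88, -0.01, 0, 0, 0, 0, 0.88, -0.01, 0, 0, 0, 0])

```text
t: 21.9
tcp_pos: [0.5019, -0.1208, 0.0648]
tool_rot: [2.877, 1.569, 2.879]
ft_force: [-0.7, 0.2, -0.8]
width: 0.0481
```

Request:
jog_arm(commands=[0, 0, 0, 0, 0, 0, 0, 0, 0, 0, 0, 0, 0, 0, 0, 0, 0, 0, 0, 0, 0, 0, 0, 0, -1, 0, 0, 0, 0, 0, -2, 0, 0, 0, 0, 0, -2.6, 0, 0, 0, 0, 0, -2.6, 0, 0, 0, 0, 0, -2.6, 0, 0, 0, 0, 0], hand=1)

```text
t: 22.8
tcp_pos: [0.5022, -0.1209, 0.1693]
tool_rot: [3.057, 1.57, 3.059]
ft_force: [0.1, -1.0, -0.4]
width: 0.0858
```

```bash
python3 - <<'E'
from h import *
im,c=cam('side'); save('s21.png',im,(280,120,400,230),4)
print(move([.497,.20,.30],[0,np.pi/2,0]))
E
```

```text
[-3.287  8.018 -0.105  0.021 -0.034 -0.01 ]
```

View pics/s21.png

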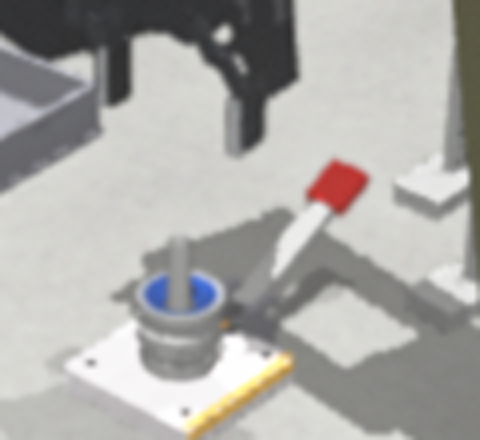

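Three seated, alternating. Next dome.

Request:
jog_arm(commands=[-3.25, 8.02, -0.1, 0, 0, 0, -3.25, 8.02, -0.1, 0, 0, 0, -3.25, 8.02, -0.1, 0, 0, 0, -3.25, 8.02, -0.1, 0, 0, 0, -3.25, 8.02, -0.1, 0, 0, 0, -3.25, 8.02, -0.1, 0, 0, 0, -3.25, 8.02, -0.1, 0, 0, 0, -3.25, 8.02, -0.1, 0, 0, 0, -3.25, 8.02, -0.1, 0, 0, 0, -3.25, 8.02, -0.1, 0, 0, 0])

```text
t: 23.85
tcp_pos: [0.4962, 0.1989, 0.2966]
tool_rot: [-2.99, 1.564, -2.988]
ft_force: [0.0, 0.3, -0.3]
width: 0.0853
```

```bash
python3 - <<'E'
from h import *
im,c=cam('wrist'); save('w22.png',im)
for w in washers(im,c): print(w)
print(move([.5905,.1722,.06],[0,np.pi/2,0]))
E
```

```text
('dome', np.float64(0.0), 400.3, 176.9, 0.5902, 0.1722, array([0.0514, 0.0524]))
('dome', np.float64(0.0), 410.5, 103.8, 0.5953, 0.2593, array([0.0515, 0.0519]))
('cup', np.float64(0.56), 244.8, 91.4, 0.4058, 0.2729, array([0.0518, 0.0519]))
[ 5.904 -0.658  2.39   0.008 -0.073  0.009]
```

Request:
jog_arm(commands=[2, -0.66, 2.39, 0, -0.07, 0, 2, -0.66, 2.39, 0, -0.07, 0, 2, -0.66, 2.39, 0, -0.07, 0, 5.9, -0.66, 2.39, 0, -0.07, 0, 5.9, -0.66, 2.39, 0, -0.07, 0, 5.9, -0.66, 2.39, 0, -0.07, 0, 5.9, -0.66, 2.39, 0, -0.07, 0, 5.9, -0.66, 2.39, 0, -0.07, 0, 5.9, -0.66, 2.39, 0, -0.07, 0], hand=0.75)

```text
t: 24.8
tcp_pos: [0.5924, 0.1717, 0.0622]
tool_rot: [-0.04, 1.568, -0.041]
ft_force: [-0.7, 0.5, 0.2]
width: 0.0639
```

```bash
python3 - <<'E'
from h import *
o=bot.get_obs(); print(o['tcp_pos'],o['ft_force'],o['width'])
print(move([.5907,.1722,.0058],[0,np.pi/2,0]))
E
```

```text
[0.59236729 0.17174102 0.06220913] [-0.69252337  0.53071661  0.16640448] 0.06393104796457427
[ 1.41e+00  1.20e-02 -4.60e-02 -5.00e-03  3.50e-02  1.00e-03]
```

Request:
jog_arm(commands=[0.7, 0.01, -0.05, 0, 0.03, 0, 1.1, 0.01, -0.05, 0, 0.03, 0, 1.3, 0.01, -0.05, 0, 0.03, 0, 1.41, 0.01, -0.05, 0, 0.03, 0, 1.41, 0.01, -0.05, 0, 0.03, 0, 1.41, 0.01, -0.05, 0, 0.03, 0])

```text
t: 25.4
tcp_pos: [0.5916, 0.1724, 0.0071]
tool_rot: [0.13, 1.568, 0.129]
ft_force: [-1.3, -0.4, -0.1]
width: 0.0643
```

Request:
jog_arm(commands=[0, 0, 0, 0, 0, 0, 0, 0, 0, 0, 0, 0, 0, 0, 0, 0, 0, 0, 0, 0, 0, 0, 0, 0, 0, 0, 0, 0, 0, 0], hand=0)

```text
t: 25.9
tcp_pos: [0.5921, 0.1725, 0.0085]
tool_rot: [0.16, 1.567, 0.16]
ft_force: [-1.6, -0.6, 5.1]
width: 0.0483
```

Request:
jog_arm(commands=[-0.3, 0, 0, 0, 0, 0, -1.0, 0, 0, 0, 0, 0, -2.0, 0, 0, 0, 0, 0, -3, 0, 0, 0, 0, 0, -3.7, 0, 0, 0, 0, 0, -3.7, 0, 0, 0, 0, 0])

```text
t: 26.5
tcp_pos: [0.5951, 0.1733, 0.1629]
tool_rot: [0.2, 1.555, 0.2]
ft_force: [0.7, -0.0, -0.4]
width: 0.048
```

```bash
python3 - <<'E'
from h import *
im,c=cam('wrist'); save('w23.png',im)
print(move([.502,-.121,.16],[0,np.pi/2,0]))
E
```

```text
[-3.500e-02 -7.348e+00 -2.284e+00 -2.000e-03  1.280e-01 -2.500e-02]
```

View pics/w23.png

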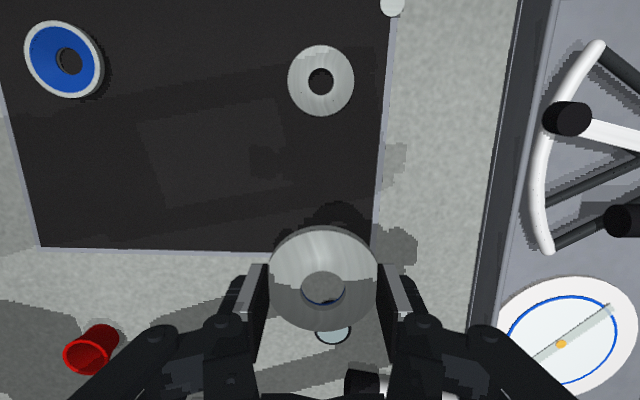

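Request:
jog_arm(commands=[0, -7.35, -2.28, 0, 0.13, 0, 0, -7.35, -2.28, 0, 0.13, 0, 0, -7.35, -2.28, 0, 0.13, 0, 0, -7.35, -2.28, 0, 0.13, 0, 0, -7.35, -2.28, 0, 0.13, 0, 0, -7.35, -2.28, 0, 0.13, 0, 0, -7.35, -2.28, 0, 0.13, 0, 0, -7.35, -2.28, 0, 0.13, 0, 0, -7.35, -2.28, 0, 0.13, 0, 0, -7.35, -2.28, 0, 0.13, 0, 0, -7.35, -2.28, 0, 0.13, 0])

```text
t: 27.65
tcp_pos: [0.5025, -0.1196, 0.1584]
tool_rot: [1.774, 1.568, 1.777]
ft_force: [0.7, -0.6, -1.0]
width: 0.0482
```

```bash
python3 -c "
from h import *
above('w24.png')"
```

```text
[ 0.50252995 -0.11971369  0.15848019] [ 1.05600244  0.5691805  -0.50657277] 0.04825474076096844
tip crop [[244.8, 298.5], [244.9, 282.0]]
tcp-5,tcp+12 crop [[254.0, 400.9], [254.7, 461.8]]
to .10 [ 1.462 -0.036 -0.013  0.024 -0.004 -0.028]
```

View pics/w24.png

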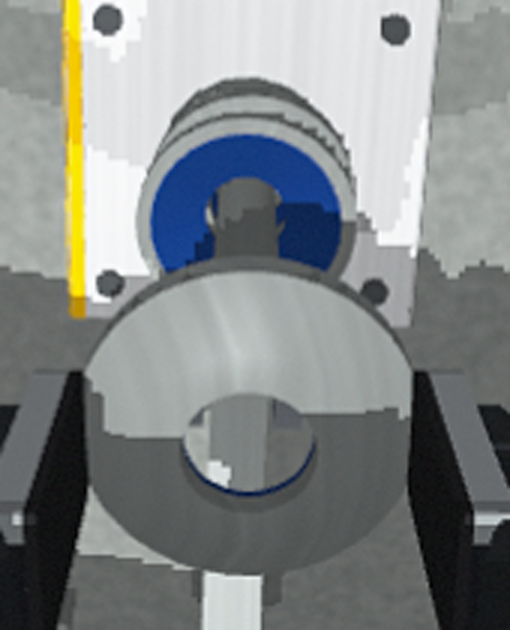

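Request:
jog_arm(commands=[0.5, -0.045, -0.013, 0, 0, 0, 0.9, -0.045, -0.013, 0, 0, 0, 1.1, -0.045, -0.013, 0, 0, 0, 1.3, -0.045, -0.013, 0, 0, 0, 1.46, -0.045, -0.013, 0, 0, 0, 1.46, -0.045, -0.013, 0, 0, 0])

```text
t: 28.3
tcp_pos: [0.5017, -0.1211, 0.0994]
tool_rot: [2.075, 1.568, 2.077]
ft_force: [0.0, -0.2, -1.3]
width: 0.0481
```

```bash
python3 -c "
from h import *
above('w25.png')
print(move([.502,-.1215,.0745],[0,np.pi/2,0]))"
```

```text
[ 0.5019316  -0.12125617  0.09991625] [-0.45662405  0.75194286 -0.21948148] 0.048142386727409524
tip crop [[249.7, 462.3], [249.6, 432.0]]
tcp-5,tcp+12 crop [[255.5, 402.4], [256.2, 463.6]]
to .10 [-0.002  0.006  0.002  0.026 -0.009 -0.03 ]
[ 0.635 -0.008  0.002  0.026 -0.009 -0.03 ]
```

View pics/w25.png

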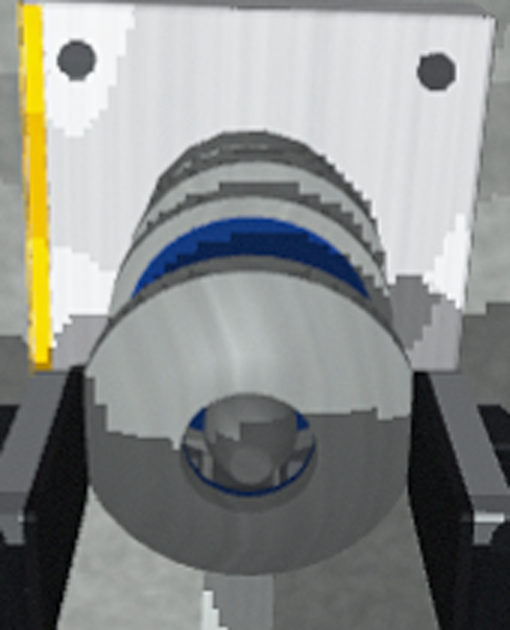

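Request:
jog_arm(commands=[0.3, 0, 0, 0, 0, 0, 0.5, 0, 0, 0, 0, 0, 0.63, 0, 0, 0, 0, 0, 0.63, 0, 0, 0, 0, 0])

```text
t: 28.75
tcp_pos: [0.5011, -0.121, 0.0737]
tool_rot: [2.29, 1.566, 2.292]
ft_force: [0.7, -1.5, -0.9]
width: 0.0479
```

Request:
jog_arm(commands=[0, 0, 0, 0, 0, 0, 0, 0, 0, 0, 0, 0, 0, 0, 0, 0, 0, 0, 0, 0, 0, 0, 0, 0, -1, 0, 0, 0, 0, 0, -2, 0, 0, 0, 0, 0, -2.4, 0, 0, 0, 0, 0, -2.4, 0, 0, 0, 0, 0, -2.4, 0, 0, 0, 0, 0], hand=1)

```text
t: 29.65
tcp_pos: [0.5011, -0.1212, 0.1696]
tool_rot: [2.236, 1.567, 2.238]
ft_force: [-0.3, -0.1, -0.1]
width: 0.0853
```

```bash
python3 - <<'E'
from h import *
im,c=cam('side'); save('s26.png',im,(280,120,400,230),4)
print(move([.497,.20,.30],[0,np.pi/2,0]))
E
```

```text
[-3.249  8.038 -0.085  0.024 -0.05  -0.043]
```

View pics/s26.png

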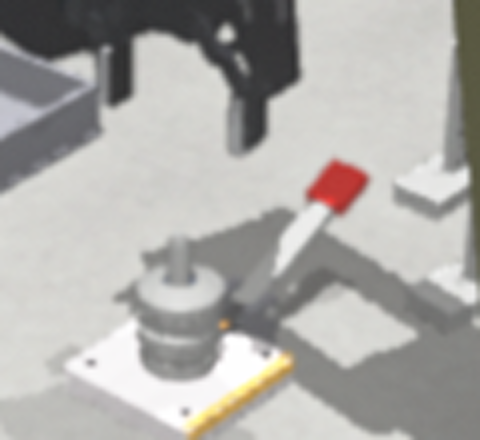

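Four seated. Next the last cup.

Request:
jog_arm(commands=[-3.2, 8.04, -0.1, 0, 0, 0, -3.2, 8.04, -0.1, 0, 0, 0, -3.2, 8.04, -0.1, 0, 0, 0, -3.2, 8.04, -0.1, 0, 0, 0, -3.2, 8.04, -0.1, 0, 0, 0, -3.2, 8.04, -0.1, 0, 0, 0, -3.2, 8.04, -0.1, 0, 0, 0, -3.2, 8.04, -0.1, 0, 0, 0, -3.2, 8.04, -0.1, 0, 0, 0, -3.2, 8.04, -0.1, 0, 0, 0])

```text
t: 30.7
tcp_pos: [0.4954, 0.199, 0.2961]
tool_rot: [2.902, 1.563, 2.904]
ft_force: [0.6, -0.4, -0.3]
width: 0.0854
```

```bash
python3 - <<'E'
from h import *
im,c=cam('wrist'); save('w27.png',im)
for w in washers(im,c): print(w)
print(move([.4058,.273,.06],[0,np.pi/2,0]))
E
```

```text
('dome', np.float64(0.0), 411.5, 104.7, 0.5954, 0.2593, array([0.0515, 0.0519]))
('cup', np.float64(0.56), 245.9, 92.3, 0.4058, 0.273, array([0.0517, 0.0519]))
[ 5.928  1.847 -2.197  0.01  -0.088 -0.025]
```

Request:
jog_arm(commands=[2, 1.85, -2.2, 0, -0.09, 0, 2, 1.85, -2.2, 0, -0.09, 0, 2, 1.85, -2.2, 0, -0.09, 0, 5.93, 1.85, -2.2, 0, -0.09, 0, 5.93, 1.85, -2.2, 0, -0.09, 0, 5.93, 1.85, -2.2, 0, -0.09, 0, 5.93, 1.85, -2.2, 0, -0.09, 0, 5.93, 1.85, -2.2, 0, -0.09, 0, 5.93, 1.85, -2.2, 0, -0.09, 0], hand=0.8)

```text
t: 31.65
tcp_pos: [0.4073, 0.2732, 0.0614]
tool_rot: [0.963, 1.567, 0.962]
ft_force: [0.3, -0.4, 0.3]
width: 0.0682
```

```bash
python3 - <<'E'
from h import *
o=bot.get_obs(); print(o['tcp_pos'],o['ft_force'],o['width'])
print(move([.4063,.273,.011],[0,np.pi/2,0]))
E
```

```text
[0.40733773 0.27317243 0.06140249] [ 0.25776907 -0.38455547  0.28583614] 0.06821215431870267
[ 1.26  -0.008 -0.029 -0.005  0.026 -0.038]
```

Request:
jog_arm(commands=[0.6, -0.01, -0.03, 0, 0, 0, 1.1, -0.01, -0.03, 0, 0, 0, 1.26, -0.01, -0.03, 0, 0, 0, 1.26, -0.01, -0.03, 0, 0, 0, 1.26, -0.01, -0.03, 0, 0, 0])

```text
t: 32.15
tcp_pos: [0.4075, 0.2736, 0.0125]
tool_rot: [0.768, 1.564, 0.767]
ft_force: [0.8, -0.3, -0.2]
width: 0.0684
```

Request:
jog_arm(commands=[0, 0, 0, 0, 0, 0, 0, 0, 0, 0, 0, 0, 0, 0, 0, 0, 0, 0, 0, 0, 0, 0, 0, 0, 0, 0, 0, 0, 0, 0], hand=0)

```text
t: 32.65
tcp_pos: [0.4087, 0.2743, 0.0143]
tool_rot: [0.686, 1.561, 0.685]
ft_force: [-7.6, -0.3, 16.7]
width: 0.0403
```

Request:
jog_arm(commands=[-0.5, 0, 0, 0, 0, 0, -1.5, 0, 0, 0, 0, 0, -2.75, 0, 0, 0, 0, 0, -3.8, 0, 0, 0, 0, 0, -3.8, 0, 0, 0, 0, 0])

```text
t: 33.15
tcp_pos: [0.4117, 0.2757, 0.1732]
tool_rot: [0.579, 1.546, 0.579]
ft_force: [0.8, 0.9, 0.3]
width: 0.0001
```

```bash
python3 - <<'E'
from h import *
im,c=cam('wrist'); save('w28.png',im)
print(move([.502,-.121,.165],[0,np.pi/2,0]))
E
```

```text
[ 6.200e-02 -9.894e+00  2.304e+00 -5.000e-03  1.860e-01 -1.270e-01]
```

View pics/w28.png

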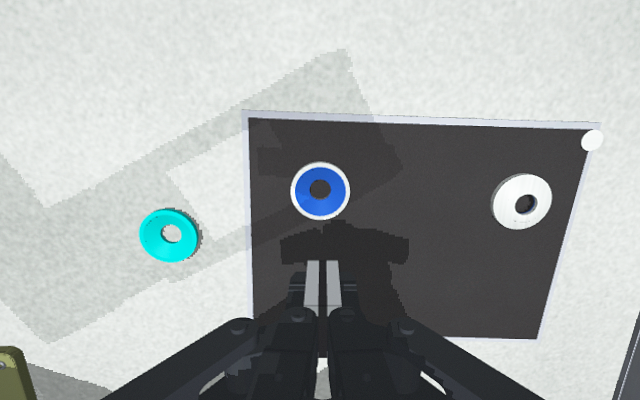

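```bash
python3 - <<'E'
from h import *
im,c=cam('wrist')
for w in washers(im,c): print(w)
im,c=cam('side'); save('s28.png',im,(130,200,400,370),2.8)
E
```

```text
('dome', np.float64(0.0), 526.3, 200.5, 0.5951, 0.2593, array([0.0521, 0.0556]))
('cup', np.float64(0.56), 322.5, 189.9, 0.4115, 0.2727, array([0.0519, 0.0529]))
```

View pics/s28.png

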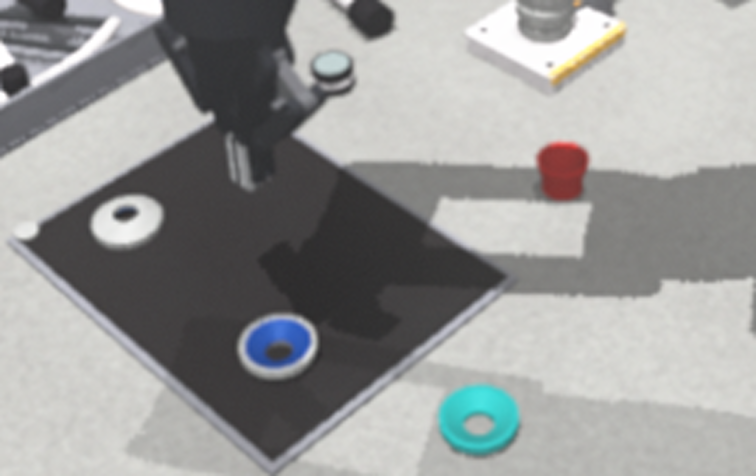

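```bash
python3 - <<'E'
from h import *
print(move([.4115,.2728,.05],[0,np.pi/2,0]))
E
```

```text
[ 2.916 -0.029  0.085 -0.006  0.098 -0.078]
```

Request:
jog_arm(commands=[1.5, -0.03, 0.08, 0, 0.1, -0.08, 1.5, -0.03, 0.08, 0, 0.1, -0.08, 1.5, -0.03, 0.08, 0, 0.1, -0.08, 2.5, -0.03, 0.08, 0, 0.1, -0.08, 2.9, -0.03, 0.08, 0, 0.1, -0.08, 2.9, -0.03, 0.08, 0, 0.1, -0.08, 2.9, -0.03, 0.08, 0, 0.1, -0.08], hand=0.8)

```text
t: 34.0
tcp_pos: [0.4116, 0.2729, 0.0512]
tool_rot: [-2.542, 1.571, -2.542]
ft_force: [0.9, 0.3, 0.5]
width: 0.0684
```

```bash
python3 - <<'E'
from h import *
im,c=cam('wrist'); save('w29.png',im,s=1.25)
o=bot.get_obs(); print(o['tcp_pos'],o['ft_force'],o['width'])
print(move([.4115,.2728,.0065],[0,np.pi/2,0]))
E
```

```text
[0.4121166  0.27323844 0.05171968] [ 1.29782273 -0.1823973   0.15368496] 0.06836491048746524
[ 1.13  -0.012 -0.017 -0.005  0.013 -0.007]
```

View pics/w29.png

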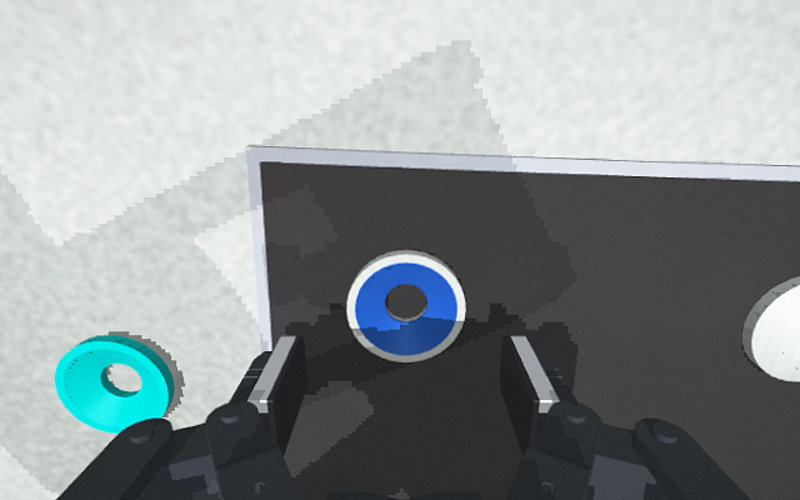

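Request:
jog_arm(commands=[0.6, -0.01, -0.02, 0, 0, 0, 1.0, -0.01, -0.02, 0, 0, 0, 1.14, -0.01, -0.02, 0, 0, 0, 1.15, -0.01, -0.02, 0, 0, 0, 1.15, -0.01, -0.02, 0, 0, 0])

```text
t: 34.55
tcp_pos: [0.4121, 0.2733, 0.0067]
tool_rot: [0.498, 1.568, 0.498]
ft_force: [0.1, 0.5, 0.3]
width: 0.0684
```

Request:
jog_arm(commands=[0, 0, 0, 0, 0, 0, 0, 0, 0, 0, 0, 0, 0, 0, 0, 0, 0, 0, 0, 0, 0, 0, 0, 0, 0, 0, 0, 0, 0, 0], hand=0)

```text
t: 35.05
tcp_pos: [0.4129, 0.2738, 0.0081]
tool_rot: [0.501, 1.565, 0.5]
ft_force: [-0.5, -1.2, 6.7]
width: 0.0499
```

Request:
jog_arm(commands=[-0.5, 0, 0, 0, 0, 0, -1.5, 0, 0, 0, 0, 0, -2.75, 0, 0, 0, 0, 0, -3.8, 0, 0, 0, 0, 0, -3.8, 0, 0, 0, 0, 0])

```text
t: 35.55
tcp_pos: [0.4163, 0.2757, 0.1668]
tool_rot: [0.503, 1.551, 0.502]
ft_force: [0.7, -0.1, -0.5]
width: 0.0496
```

```bash
python3 - <<'E'
from h import *
im,c=cam('wrist'); save('w30.png',im)
print(move([.502,-.121,.165],[0,np.pi/2,0]))
E
```

```text
[-6.600e-02 -9.891e+00  2.190e+00 -5.000e-03  1.470e-01 -8.100e-02]
```

View pics/w30.png

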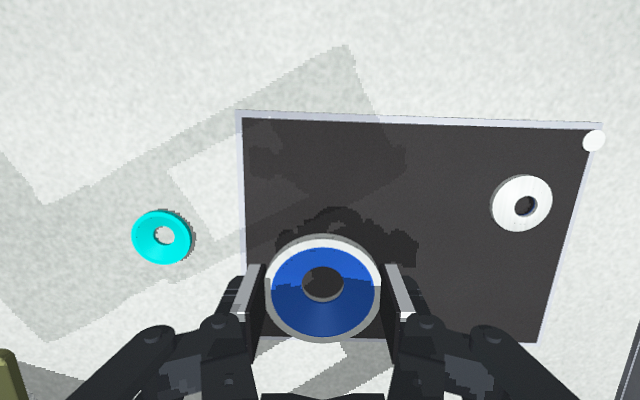

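Request:
jog_arm(commands=[-0.1, -9.89, 2.19, 0, 0.15, -0.08, -0.1, -9.89, 2.19, 0, 0.15, -0.08, -0.1, -9.89, 2.19, 0, 0.15, -0.08, -0.1, -9.89, 2.19, 0, 0.15, -0.08, -0.1, -9.89, 2.19, 0, 0.15, -0.08, -0.1, -9.89, 2.19, 0, 0.15, -0.08, -0.1, -9.89, 2.19, 0, 0.15, -0.08, -0.1, -9.89, 2.19, 0, 0.15, -0.08, -0.1, -9.89, 2.19, 0, 0.15, -0.08, -0.1, -9.89, 2.19, 0, 0.15, -0.08, -0.1, -9.89, 2.19, 0, 0.15, -0.08, -0.1, -9.89, 2.19, 0, 0.15, -0.08])

```text
t: 36.8
tcp_pos: [0.5009, -0.1193, 0.1657]
tool_rot: [2.676, 1.568, 2.677]
ft_force: [0.1, 0.0, -1.2]
width: 0.0499
```

```bash
python3 -c "
from h import *
above('w31.png')"
```

```text
[ 0.50119318 -0.11925562  0.16597472] [ 0.11590674 -0.29496175 -0.37415162] 0.0498900955345545
tip crop [[253.1, 284.3], [253.0, 268.7]]
tcp-5,tcp+12 crop [[255.4, 400.5], [256.1, 461.6]]
to .10 [ 1.649 -0.045  0.023  0.019 -0.018 -0.009]
```

View pics/w31.png

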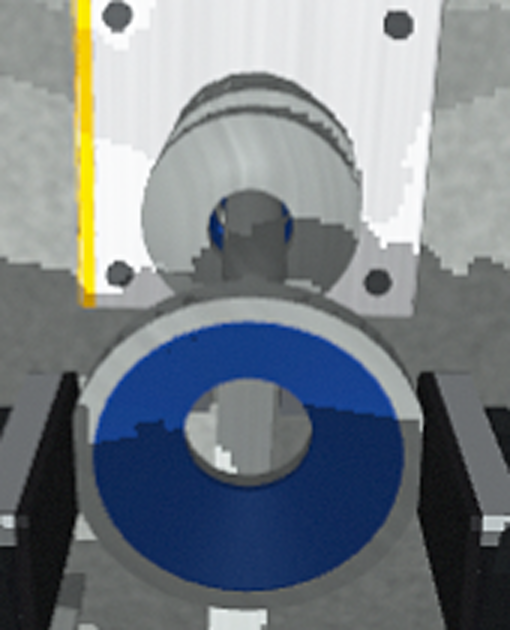

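Request:
jog_arm(commands=[0.5, -0.03, 0.02, 0, 0, 0, 0.9, -0.03, 0.02, 0, 0, 0, 1.1, -0.03, 0.02, 0, 0, 0, 1.3, -0.03, 0.02, 0, 0, 0, 1.52, -0.03, 0.02, 0, 0, 0, 1.52, -0.03, 0.02, 0, 0, 0])

```text
t: 37.45
tcp_pos: [0.5013, -0.1199, 0.1043]
tool_rot: [2.747, 1.567, 2.749]
ft_force: [-0.3, 0.6, -2.0]
width: 0.0497
```

```bash
python3 -c "
from h import *
above('w32.png')
print(move([.502,-.1207,.0855],[0,np.pi/2,0]))"
```

```text
[ 0.50164079 -0.12015137  0.10481004] [-0.21960749 -0.04072067 -0.88593011] 0.04988543406242458
tip crop [[252.1, 450.6], [252.1, 421.7]]
tcp-5,tcp+12 crop [[256.1, 402.8], [256.7, 464.2]]
to .10 [ 0.12  -0.021  0.009  0.023 -0.028 -0.012]
[ 0.483 -0.014  0.01   0.023 -0.028 -0.012]
```

View pics/w32.png

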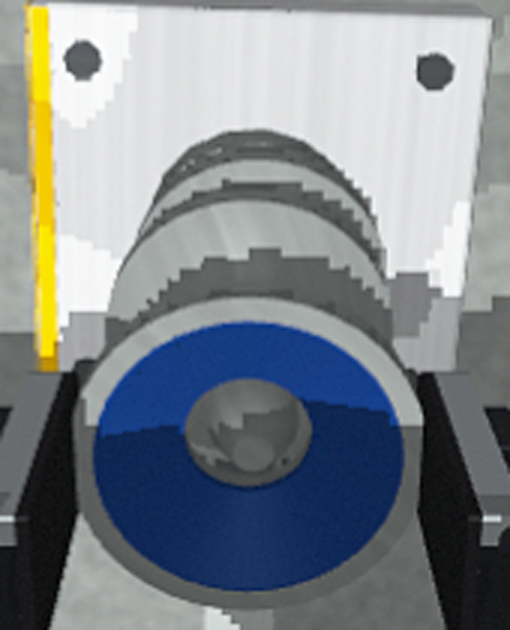

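Request:
jog_arm(commands=[0.25, -0.01, 0.01, 0, 0, 0, 0.4, -0.01, 0.01, 0, 0, 0, 0.48, -0.01, 0.01, 0, 0, 0, 0.48, -0.01, 0.01, 0, 0, 0])

```text
t: 37.9
tcp_pos: [0.5015, -0.1204, 0.085]
tool_rot: [2.754, 1.567, 2.756]
ft_force: [0.4, 0.1, -0.7]
width: 0.05
```

Request:
jog_arm(commands=[0, 0, 0, 0, 0, 0, 0, 0, 0, 0, 0, 0, 0, 0, 0, 0, 0, 0, 0, 0, 0, 0, 0, 0, -1, 0, 0, 0, 0, 0, -2, 0, 0, 0, 0, 0, -2.2, 0, 0, 0, 0, 0, -2.2, 0, 0, 0, 0, 0], hand=1)

```text
t: 38.7
tcp_pos: [0.5032, -0.121, 0.175]
tool_rot: [-0.072, 1.57, -0.07]
ft_force: [0.2, -0.1, -0.3]
width: 0.0853
```

```bash
python3 - <<'E'
from h import *
im,c=cam('side'); save('s33.png',im,(280,120,400,230),4)
print(move([.497,.20,.30],[0,np.pi/2,0]))
E
```

```text
[-3.158  8.018 -0.116  0.021 -0.028 -0.012]
```

View pics/s33.png

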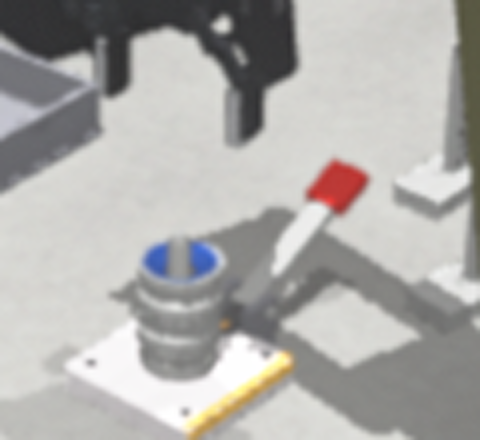

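Five seated. Last dome.

Request:
jog_arm(commands=[-3.1, 8.04, -0.1, 0, 0, 0, -3.1, 8.04, -0.1, 0, 0, 0, -3.1, 8.04, -0.1, 0, 0, 0, -3.1, 8.04, -0.1, 0, 0, 0, -3.1, 8.04, -0.1, 0, 0, 0, -3.1, 8.04, -0.1, 0, 0, 0, -3.1, 8.04, -0.1, 0, 0, 0, -3.1, 8.04, -0.1, 0, 0, 0, -3.1, 8.04, -0.1, 0, 0, 0, -3.1, 8.04, -0.1, 0, 0, 0])

```text
t: 39.75
tcp_pos: [0.4966, 0.1998, 0.2956]
tool_rot: [-3.017, 1.565, -3.015]
ft_force: [-0.6, 0.9, -0.3]
width: 0.0853
```

```bash
python3 - <<'E'
from h import *
im,c=cam('wrist'); save('w34.png',im)
for w in washers(im,c): print(w)
print(move([.5957,.2595,.05],[0,np.pi/2,0]))
E
```

```text
('dome', np.float64(0.0), 410.2, 104.6, 0.5955, 0.2594, array([0.0517, 0.0517]))
[ 6.131e+00  1.504e+00  2.510e+00  6.000e-03 -6.800e-02  7.000e-03]
```

Request:
jog_arm(commands=[2, 1.5, 2.5, 0, -0.07, 0, 2, 1.5, 2.5, 0, -0.07, 0, 2, 1.5, 2.5, 0, -0.07, 0, 6.1, 1.5, 2.5, 0, -0.07, 0, 6.1, 1.5, 2.5, 0, -0.07, 0, 6.1, 1.5, 2.5, 0, -0.07, 0, 6.1, 1.5, 2.5, 0, -0.07, 0, 6.1, 1.5, 2.5, 0, -0.07, 0, 6.1, 1.5, 2.5, 0, -0.07, 0], hand=0.75)

```text
t: 40.7
tcp_pos: [0.5969, 0.259, 0.0528]
tool_rot: [0.069, 1.568, 0.069]
ft_force: [1.6, -0.6, 0.4]
width: 0.0643
```

```bash
python3 - <<'E'
from h import *
o=bot.get_obs(); print(o['tcp_pos'],o['ft_force'],o['width'])
print(move([.596,.2595,.004],[0,np.pi/2,0]))
E
```

```text
[0.59690577 0.25900826 0.0527841 ] [ 1.5713538  -0.6007327   0.42306463] 0.06434847691546755
[ 1.22   0.012 -0.026 -0.007  0.029 -0.002]
```

Request:
jog_arm(commands=[0.6, 0.01, -0.03, 0, 0.03, 0, 1.0, 0.01, -0.03, 0, 0.03, 0, 1.15, 0.01, -0.03, 0, 0.03, 0, 1.22, 0.01, -0.03, 0, 0.03, 0, 1.22, 0.01, -0.03, 0, 0.03, 0, 1.22, 0.01, -0.03, 0, 0.03, 0])

```text
t: 41.3
tcp_pos: [0.5969, 0.2598, 0.0055]
tool_rot: [0.438, 1.568, 0.437]
ft_force: [1.0, 0.6, 0.7]
width: 0.064
```

Request:
jog_arm(commands=[0, 0, 0, 0, 0, 0, 0, 0, 0, 0, 0, 0, 0, 0, 0, 0, 0, 0, 0, 0, 0, 0, 0, 0, 0, 0, 0, 0, 0, 0], hand=0)

```text
t: 41.8
tcp_pos: [0.5973, 0.26, 0.0068]
tool_rot: [0.389, 1.567, 0.389]
ft_force: [-1.4, -1.5, 5.8]
width: 0.0493
```

Request:
jog_arm(commands=[-0.5, 0, 0, 0, 0, 0, -1.5, 0, 0, 0, 0, 0, -2.75, 0, 0, 0, 0, 0, -3.9, 0, 0, 0, 0, 0, -3.9, 0, 0, 0, 0, 0, -3.9, 0, 0, 0, 0, 0])

```text
t: 42.4
tcp_pos: [0.5977, 0.2601, 0.1648]
tool_rot: [0.366, 1.563, 0.365]
ft_force: [-2.1, -0.3, -0.5]
width: 0.049
```

```bash
python3 - <<'E'
from h import *
im,c=cam('wrist'); save('w35.png',im)
print(move([.502,-.121,.165],[0,np.pi/2,0]))
E
```

```text
[-7.800e-02 -9.517e+00 -2.352e+00 -5.000e-03  4.100e-02 -1.700e-02]
```

View pics/w35.png

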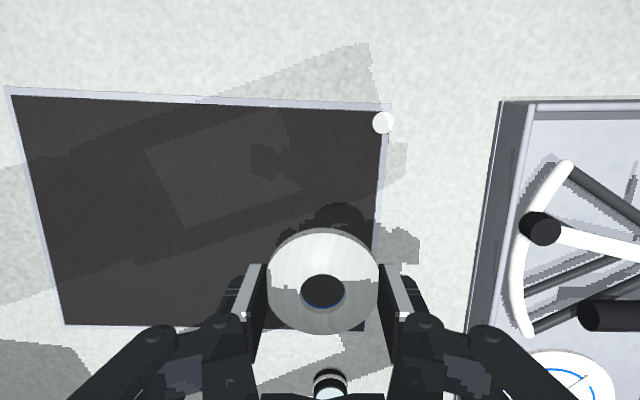

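Request:
jog_arm(commands=[-0.1, -9.52, -2.35, 0, 0, 0, -0.1, -9.52, -2.35, 0, 0, 0, -0.1, -9.52, -2.35, 0, 0, 0, -0.1, -9.52, -2.35, 0, 0, 0, -0.1, -9.52, -2.35, 0, 0, 0, -0.1, -9.52, -2.35, 0, 0, 0, -0.1, -9.52, -2.35, 0, 0, 0, -0.1, -9.52, -2.35, 0, 0, 0, -0.1, -9.52, -2.35, 0, 0, 0, -0.1, -9.52, -2.35, 0, 0, 0, -0.1, -9.52, -2.35, 0, 0, 0, -0.1, -9.52, -2.35, 0, 0, 0])

```text
t: 43.65
tcp_pos: [0.5019, -0.1197, 0.1651]
tool_rot: [0.853, 1.568, 0.854]
ft_force: [-0.1, 1.3, -0.7]
width: 0.0493
```

```bash
python3 -c "
from h import *
above('w36.png')"
```

```text
[ 0.50207526 -0.11970612  0.16533074] [ 0.44121889  1.08365872 -0.70648741] 0.048938618179506656
tip crop [[247.2, 283.7], [247.1, 268.2]]
tcp-5,tcp+12 crop [[254.7, 400.4], [255.8, 461.3]]
to .10 [ 1.633 -0.036 -0.006  0.019  0.028 -0.024]
```

View pics/w36.png

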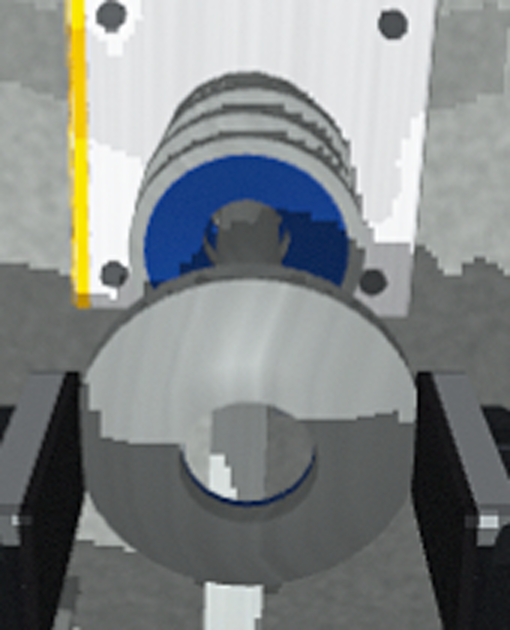

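Request:
jog_arm(commands=[0.5, -0.05, 0, 0, 0, 0, 0.9, -0.05, 0, 0, 0, 0, 1.2, -0.05, 0, 0, 0, 0, 1.4, -0.05, 0, 0, 0, 0, 1.5, -0.05, 0, 0, 0, 0, 1.5, -0.05, 0, 0, 0, 0])

```text
t: 44.3
tcp_pos: [0.5022, -0.1213, 0.105]
tool_rot: [0.918, 1.568, 0.92]
ft_force: [0.3, 0.3, -1.4]
width: 0.049
```

```bash
python3 -c "
from h import *
above('w37.png')
im,c=cam('side'); save('s37.png',im,(280,120,400,230),4)
print(move([.502,-.1217,.095],[0,np.pi/2,0]))"
```

```text
[ 0.50248882 -0.12146908  0.1054186 ] [-0.44818164 -0.54234975 -1.26555103] 0.04904153740697157
tip crop [[246.2, 439.8], [246.2, 411.5]]
tcp-5,tcp+12 crop [[255.7, 402.3], [256.8, 463.5]]
to .10 [ 0.135  0.011 -0.013  0.022  0.031 -0.023]
[ 0.268 -0.001 -0.019  0.019  0.039 -0.021]
```

View pics/w37.png

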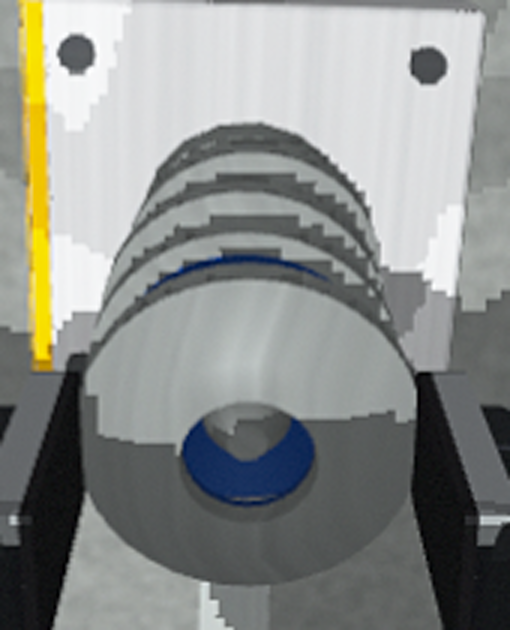

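View pics/s37.png

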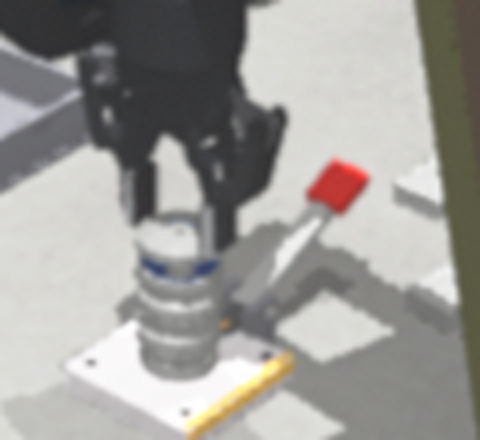

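Request:
jog_arm(commands=[0.14, 0, -0.01, 0, 0, 0, 0.27, 0, -0.01, 0, 0, 0, 0.27, 0, -0.01, 0, 0, 0])

```text
t: 44.7
tcp_pos: [0.5017, -0.1215, 0.0943]
tool_rot: [0.805, 1.568, 0.806]
ft_force: [-0.1, 0.2, -0.5]
width: 0.0488
```

Request:
jog_arm(commands=[0.03, 0, 0, 0, 0, 0, 0.03, 0, 0, 0, 0, 0])

```text
t: 44.9
tcp_pos: [0.5017, -0.1216, 0.093]
tool_rot: [0.835, 1.568, 0.837]
ft_force: [0.7, 0.1, -0.0]
width: 0.0493
```

Request:
jog_arm(commands=[0, 0, 0, 0, 0, 0, 0, 0, 0, 0, 0, 0, 0, 0, 0, 0, 0, 0, 0, 0, 0, 0, 0, 0, -1, 0, 0, 0, 0, 0, -2, 0, 0, 0, 0, 0, -2, 0, 0, 0, 0, 0, -2, 0, 0, 0, 0, 0], hand=1)

```text
t: 45.7
tcp_pos: [0.5023, -0.122, 0.1741]
tool_rot: [0.26, 1.566, 0.262]
ft_force: [0.5, -0.7, -0.5]
width: 0.0857
```

```bash
python3 - <<'E'
from h import *
im,c=cam('side'); save('s38.png',im,(270,110,420,230),5)
im,c=cam('wrist'); save('w38.png',im)
E
```

```text
(no output)
```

View pics/s38.png

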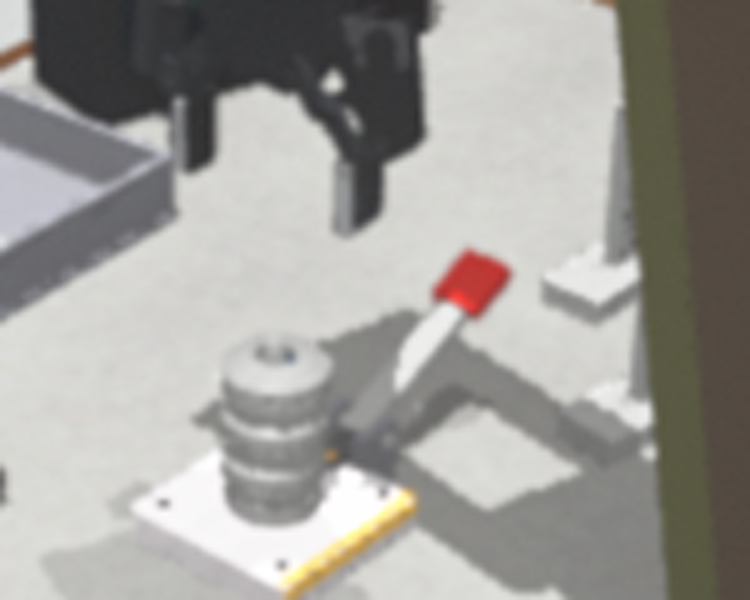

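View pics/w38.png

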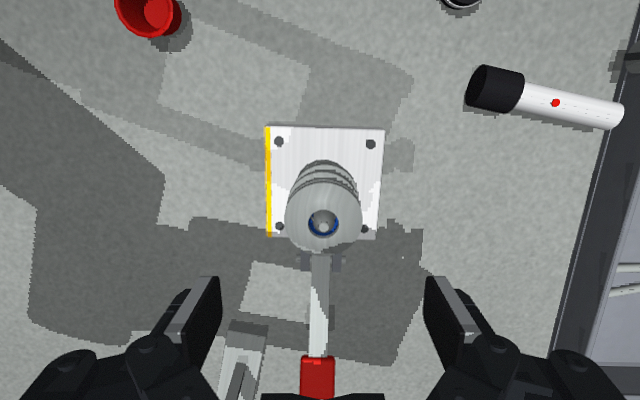

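```bash
python3 - <<'E'
from h import *
print(move([.45,-.30,.27],[0,np.pi/2,0]))
E
```

```text
[-2.460e+00 -4.456e+00 -1.271e+00  1.800e-02  3.000e-03 -3.300e-02]
```

Request:
jog_arm(commands=[-2.46, 0, 0, 0, 0, 0, -2.46, -4.45, -1.27, 0, 0, 0, -2.46, -4.45, -1.27, 0, 0, 0, -2.46, -4.45, -1.27, 0, 0, 0, -2.46, -4.45, -1.27, 0, 0, 0, -2.46, -4.45, -1.27, 0, 0, 0, -2.46, -4.45, -1.27, 0, 0, 0, -2.46, -4.45, -1.27, 0, 0, 0], hand=0)

```text
t: 46.6
tcp_pos: [0.4494, -0.2984, 0.2683]
tool_rot: [1.955, 1.565, 1.957]
ft_force: [-0.0, 0.3, -0.3]
width: 0.0
```

```bash
python3 - <<'E'
from h import *
import pickle
im,c=cam('wrist'); save('w39.png',im,s=1.25); np.save('w39.npy',im); pickle.dump(c,open('w39.pkl','wb'))
E
```

```text
(no output)
```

View pics/w39.png

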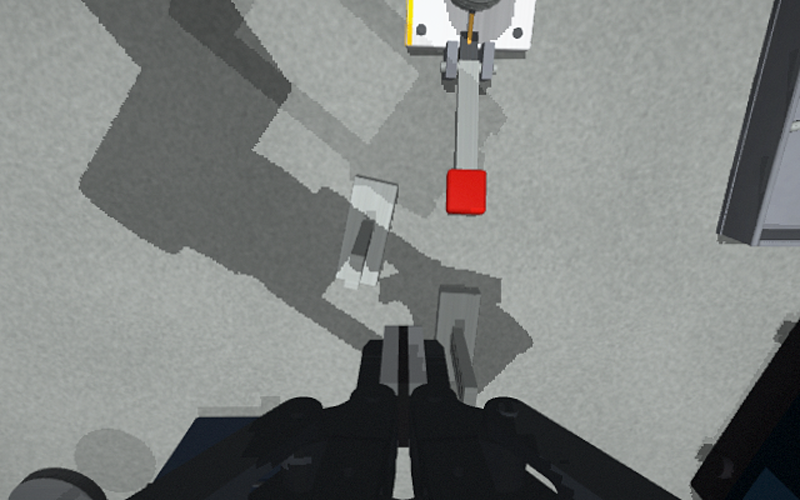

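```bash
python3 - <<'E'
from h import *
import pickle
c=pickle.load(open('w39.pkl','rb')); im=np.load('w39.npy')
save('w39c.png',im,(255,130,335,240),6)
print(ray(c,[(466.5/1.25,191/1.25)],.078), ray(c,[(358/1.25,178/1.25),(398/1.25,187/1.25)],.016))
print(move([.496,-.278,.11],[0,np.pi/2,0]))
E
```

```text
[[ 0.49592868 -0.27511565  0.078     ]] [[ 0.40787902 -0.27498288  0.016     ]
 [ 0.44337891 -0.28291286  0.016     ]]
[ 3.965  0.481  1.167  0.03  -0.022 -0.06 ]
```

View pics/w39c.png

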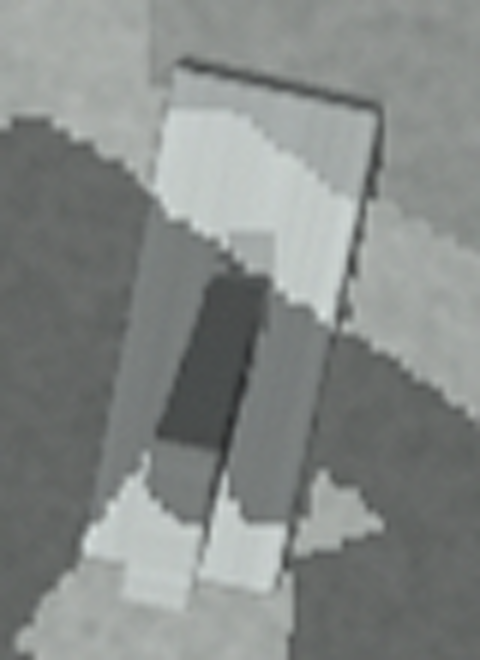

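```bash
python3 - <<'E'
from h import *
import pickle
c=pickle.load(open('w39.pkl','rb'))
S=lambda l:[(a/6+255,b/6+130) for a,b in l]
p=ray(c,S([(177,72),(380,112),(280,590),(85,558)]),.016); print(p.round(4),p.mean(0).round(4))
for i in range(4):
    d=p[(i+1)%4]-p[i]; print(np.hypot(*d[:2]).round(4),np.degrees(np.arctan2(d[1],d[0])).round(2))
print('blade top',ray(c,S([(125,560),(197,575),(187,610),(120,597)]),.115).round(4))
E
```

```text
[[ 0.4058 -0.2745  0.016 ]
 [ 0.4433 -0.2819  0.016 ]
 [ 0.423  -0.378   0.016 ]
 [ 0.3842 -0.3712  0.016 ]] [ 0.4141 -0.3264  0.016 ]
0.0382 -11.04
0.0982 -101.93
0.0394 170.02
0.099 77.41
blade top [[ 0.4063 -0.3322  0.115 ]
 [ 0.417  -0.3346  0.115 ]
 [ 0.4153 -0.3403  0.115 ]
 [ 0.4053 -0.3382  0.115 ]]
```

Request:
jog_arm(commands=[2, 0.43, 1.17, 0, 0, 0, 2, 0.43, 1.17, 0, 0, 0, 3, 0.43, 1.17, 0, 0, 0, 3.9, 0.43, 1.17, 0, 0, 0, 3.9, 0.43, 1.17, 0, 0, 0, 3.9, 0.43, 1.17, 0, 0, 0])

```text
t: 47.25
tcp_pos: [0.496, -0.2786, 0.1122]
tool_rot: [2.097, 1.563, 2.101]
ft_force: [0.2, -0.4, 0.7]
width: -0.0
```

```bash
python3 - <<'E'
from h import *
print(bot.get_obs()['tcp_pos'],move([.496,-.281,.076],[0,np.pi/2,0]),move([.4955,-.283,.036],[0,np.pi/2,0]))
E
```

```text
[ 0.49599743 -0.27862933  0.11220529] [ 0.905 -0.065  0.003  0.049 -0.044 -0.076] [ 1.904 -0.122 -0.006  0.049 -0.044 -0.076]
```

Request:
jog_arm(commands=[0.5, -0.06, 0, 0, 0, 0, 0.85, -0.06, 0, 0, 0, 0, 1.0, -0.07, 0, 0, 0, 0, 1.2, -0.08, 0, 0, 0, 0, 1.4, -0.1, 0, 0, 0, 0, 1.6, -0.11, 0, 0, 0, 0, 1.75, -0.12, 0, 0, 0, 0, 1.85, -0.12, 0, 0, 0, 0, 1.9, -0.12, 0, 0, 0, 0, 1.9, -0.12, 0, 0, 0, 0])

```text
t: 48.25
tcp_pos: [0.4956, -0.2825, 0.0377]
tool_rot: [2.082, 1.563, 2.086]
ft_force: [-2.5, 2.4, 13.7]
width: 0.0002
```

```bash
python3 - <<'E'
from h import *
im,c=cam('side'); save('s40.png',im,(270,110,420,230),4)
E
```

```text
(no output)
```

View pics/s40.png

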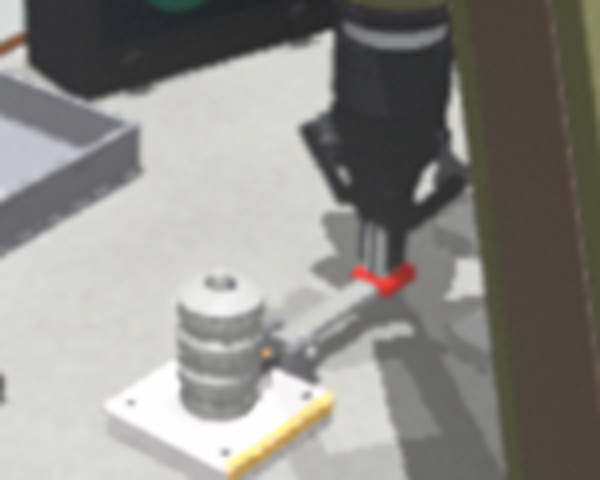

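Request:
jog_arm(commands=[-0.7, 0, 0, 0, 0, 0, -1.9, 0, 0, 0, 0, 0, -3, 0, 0, 0, 0, 0, -4, 0, 0, 0, 0, 0, -5.8, 0, 0, 0, 0, 0, -5.8, 0, 0, 0, 0, 0, -5.8, 0, 0, 0, 0, 0])

```text
t: 49.0
tcp_pos: [0.4984, -0.2851, 0.2741]
tool_rot: [0.68, 1.567, 0.684]
ft_force: [0.2, -0.5, -1.0]
width: -0.0
```

```bash
python3 - <<'E'
from h import *
import pickle
im,c=cam('wrist'); save('w41.png',im,s=1.25); np.save('w41.npy',im); pickle.dump(c,open('w41.pkl','wb'))
im,c=cam('side'); save('s41.png',im,(270,110,420,230),4)
E
```

```text
(no output)
```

View pics/w41.png

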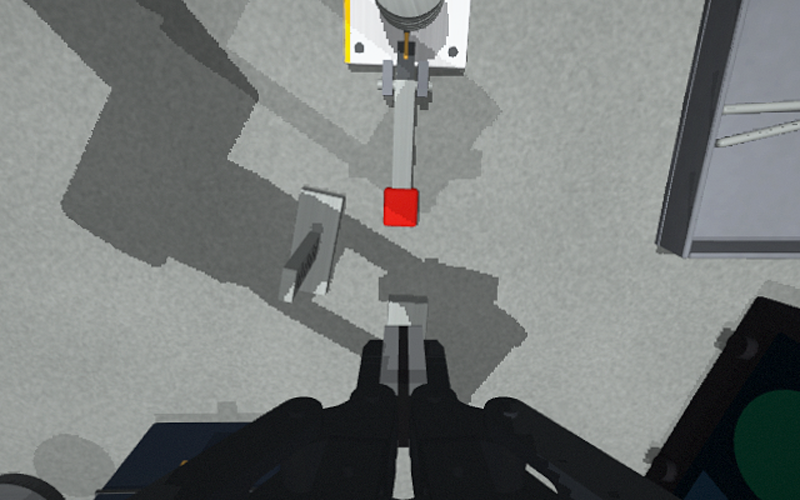

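View pics/s41.png

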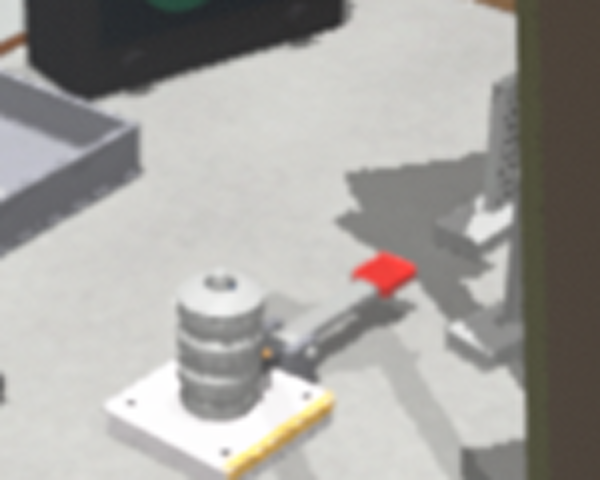

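```bash
cat >> h.py <<'E'
def Rz(phi):
    z=np.array([np.cos(phi),np.sin(phi),0]); x=np.array([0,0,-1.]); y=np.cross(z,x)
    return np.c_[x,y,z]
def mv(tp,phi):
    o=bot.get_obs(); Q=R.from_euler('xyz',o["tool_rot"])
    d=Q.inv().apply(np.array(tp)-o["tcp_pos"])/0.04
    w=np.degrees((Q.inv()*R.from_matrix(Rz(phi))).as_rotvec())/5
    return np.round(np.r_[d,w],3)
E
python3 - <<'E'
from h import *
im=np.load('w41.npy'); save('w41c.png',im,(215,140,295,250),6)
E
```

```text
(no output)
```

View pics/w41c.png

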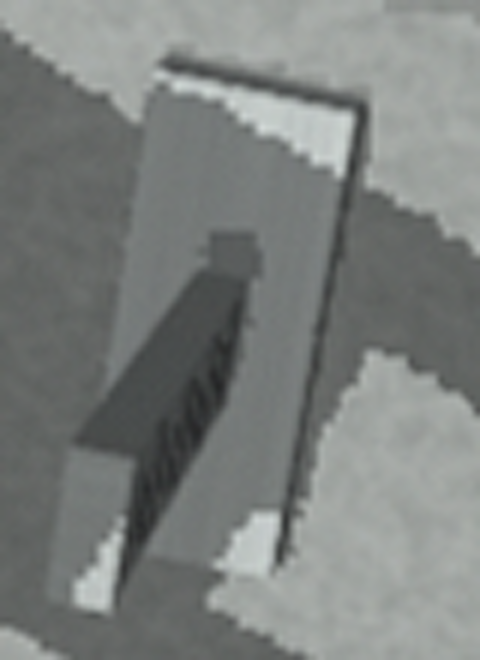

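```bash
python3 - <<'E'
from h import *
import pickle
c=pickle.load(open('w41.pkl','rb'))
S=lambda l:[(a/6+215,b/6+140) for a,b in l]
p=ray(c,S([(155,72),(357,107),(275,578)]),.016); print(p.round(4),((p[0]+p[2])/2).round(4))
q=ray(c,S([(72,445),(135,460),(112,612),(48,603)]),.115); print(q.round(4),q.mean(0).round(4))
d=p[1]-p[2]; print(np.degrees(np.arctan2(d[1],d[0]))); d=q[1]-q[2]; print(np.degrees(np.arctan2(d[1],d[0])),np.hypot(*d[:2]))
print(mv([.414,-.327,.20],np.radians(78)))
E
```

```text
[[ 0.4057 -0.2745  0.016 ]
 [ 0.4436 -0.281   0.016 ]
 [ 0.4229 -0.3787  0.016 ]] [ 0.4143 -0.3266  0.016 ]
[[ 0.4116 -0.3129  0.115 ]
 [ 0.4209 -0.3153  0.115 ]
 [ 0.4155 -0.3405  0.115 ]
 [ 0.4058 -0.339   0.115 ]] [ 0.4135 -0.3269  0.115 ]
78.0598497234109
77.96236770643203 0.025787094803508253
[  1.738  -1.088  -2.05  -15.548   0.018  -0.102]
```

Request:
jog_arm(commands=[1.5, -1.09, -2.05, -15.55, 0, -0.1, 1.5, -1.09, -2.05, -15.55, 0, -0.1, 1.5, -1.09, -2.05, -15.55, 0, -0.1, 1.5, -1.09, -2.05, -15.55, 0, -0.1, 1.5, -1.09, -2.05, -15.55, 0, -0.1, 1.5, -1.09, -2.05, -15.55, 0, -0.1, 1.5, -1.09, -2.05, -15.55, 0, -0.1, 1.5, -1.09, -2.05, -15.55, 0, -0.1, 1.5, -1.09, -2.05, -15.55, 0, -0.1, 1.5, -1.09, -2.05, -15.55, 0, -0.1, 1.5, -1.09, -2.05, -15.55, 0, -0.1, 1.5, -1.09, -2.05, -15.55, 0, -0.1], hand=0.65)

```text
t: 50.3
tcp_pos: [0.4136, -0.3267, 0.2085]
tool_rot: [0.396, 1.568, 1.755]
ft_force: [-0.2, 0.2, -0.4]
width: 0.0557
```

```bash
python3 - <<'E'
from h import *
im,c=cam('wrist'); save('w42.png',im,s=1.25)
o=bot.get_obs(); print(o['tcp_pos'],o['joint_pos'],o['width'])
print(mv([.414,-.3267,.06],np.radians(78)))
print(proj(c,[[.414,-.3267,.115]])*1.25)
E
```

```text
[ 0.41376348 -0.32682768  0.20883433] [-7.49721048e-01  2.60283948e-01  1.63657643e+00  1.57602716e-03
  1.24611841e+00 -2.10978720e+00] 0.05564594174414478
[ 3.721e+00 -7.000e-03 -3.000e-03 -2.100e-02  2.300e-02 -5.000e-03]
[[401.6933044  263.52242469]]
```

View pics/w42.png

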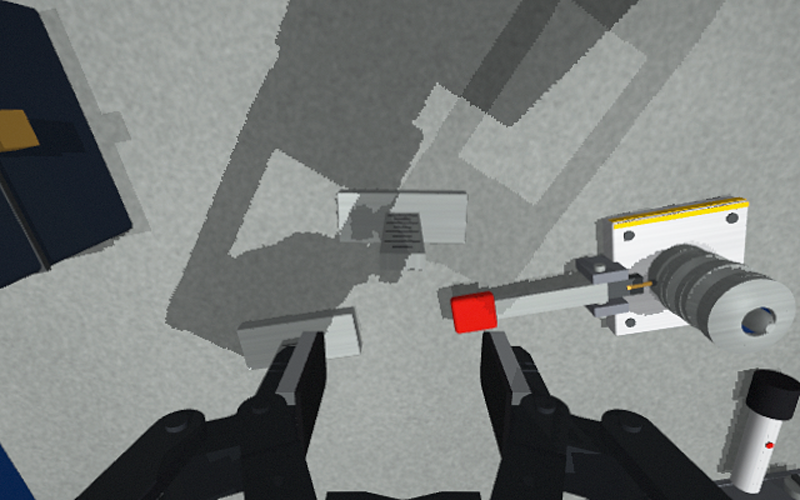

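Request:
jog_arm(commands=[1.0, 0, 0, 0, 0, 0, 2, 0, 0, 0, 0, 0, 3, 0, 0, 0, 0, 0, 3.5, 0, 0, 0, 0, 0, 3.72, 0, 0, 0, 0, 0, 3.72, 0, 0, 0, 0, 0])

```text
t: 50.95
tcp_pos: [0.4133, -0.326, 0.059]
tool_rot: [0.651, 1.567, 2.01]
ft_force: [-0.7, 0.8, 0.9]
width: 0.0556
```

```bash
python3 - <<'E'
from h import *
im,c=cam('wrist'); save('w43.png',im,s=1.25)
print(bot.get_obs()['tcp_pos'],mv([.414,-.3267,.058],np.radians(78)))
E
```

```text
[ 0.41402784 -0.32673693  0.06015019] [ 0.054  0.001  0.001 -0.026  0.023 -0.005]
```

View pics/w43.png

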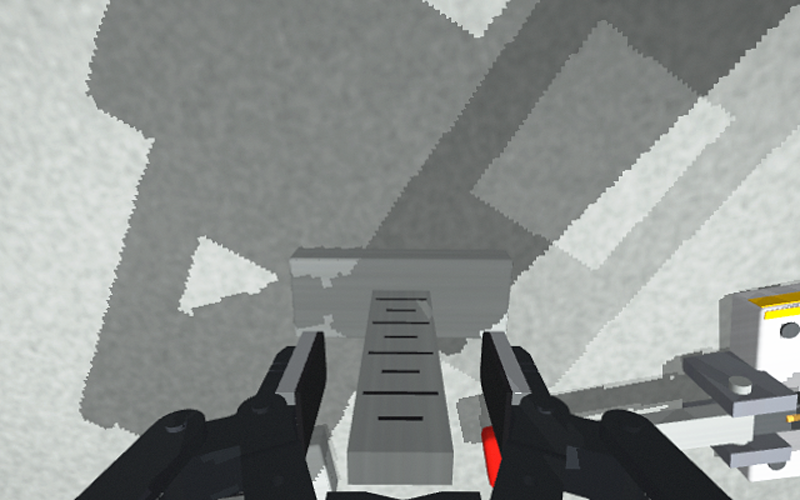

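Blade centred between pads. Close with more force.

Request:
jog_arm(commands=[0, 0, 0, 0, 0, 0, 0, 0, 0, 0, 0, 0, 0, 0, 0, 0, 0, 0, 0, 0, 0, 0, 0, 0, 0, 0, 0, 0, 0, 0], hand=0, grip_force=50)

```text
t: 51.5
tcp_pos: [0.4151, -0.3275, 0.0617]
tool_rot: [-1.374, 1.568, -0.015]
ft_force: [-0.0, 1.3, 6.6]
width: 0.0254
```

Request:
jog_arm(commands=[-0.5, 0, 0, 0, 0, 0, -1.0, 0, 0, 0, 0, 0, -1.0, 0, 0, 0, 0, 0])

```text
t: 51.8
tcp_pos: [0.4163, -0.3287, 0.1039]
tool_rot: [-1.88, 1.563, -0.521]
ft_force: [0.9, 0.4, -3.1]
width: 0.0253
```

```bash
python3 - <<'E'
from h import *
im,c=cam('wrist'); save('w44.png',im,s=1.25)
print(bot.get_obs()['tcp_pos'],mv([.400,-.1183,.098],np.radians(88.1)))
E
```

```text
[ 0.41559354 -0.32808486  0.10262104] [ 0.102  1.484  5.046 -2.048 -0.018  0.057]
```

View pics/w44.png

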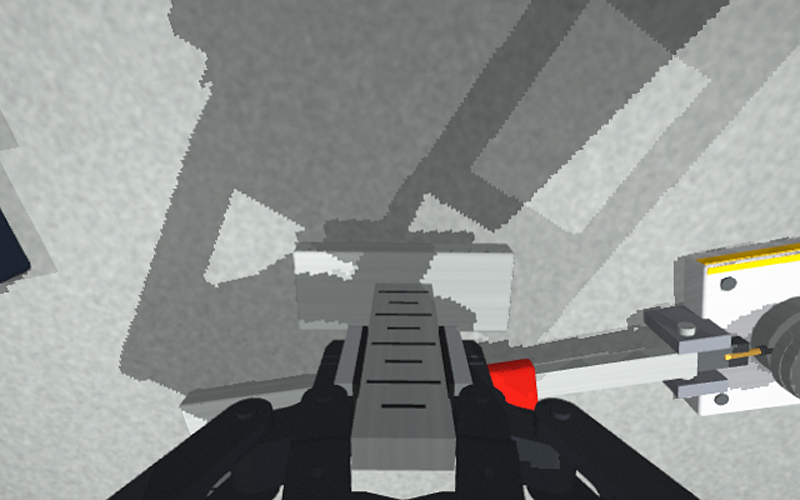

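Request:
jog_arm(commands=[0, 1.2, 1.25, -2.05, 0, 0.05, 0, 1.2, 2.5, -2.05, 0, 0.05, 0, 1.35, 3.75, -2.05, 0, 0.05, 0, 1.35, 5.05, -2.05, 0, 0.05, 0, 1.35, 5.05, -2.05, 0, 0.05, 0, 1.35, 5.05, -2.05, 0, 0.05, 0, 1.35, 5.05, -2.05, 0, 0.05])

```text
t: 52.55
tcp_pos: [0.4049, -0.1191, 0.1015]
tool_rot: [2.831, 1.569, -1.913]
ft_force: [1.1, 0.2, -2.3]
width: 0.0254
```

```bash
python3 - <<'E'
from h import *
import pickle
im,c=cam('wrist'); save('w45.png',im,s=1.25);np.save('w45.npy',im); pickle.dump(c,open('w45.pkl','wb'))
o=bot.get_obs(); print(o['tcp_pos'],o['ft_force'],o['width'],mv([.410,-.1185,.065],np.radians(88.1)))
E
```

```text
[ 0.40513447 -0.11976747  0.10163264] [ 0.49305457 -0.0450349  -3.94641609] 0.025198286068418833 [ 0.916 -0.121  0.037  0.007 -0.023 -0.002]
```

View pics/w45.png

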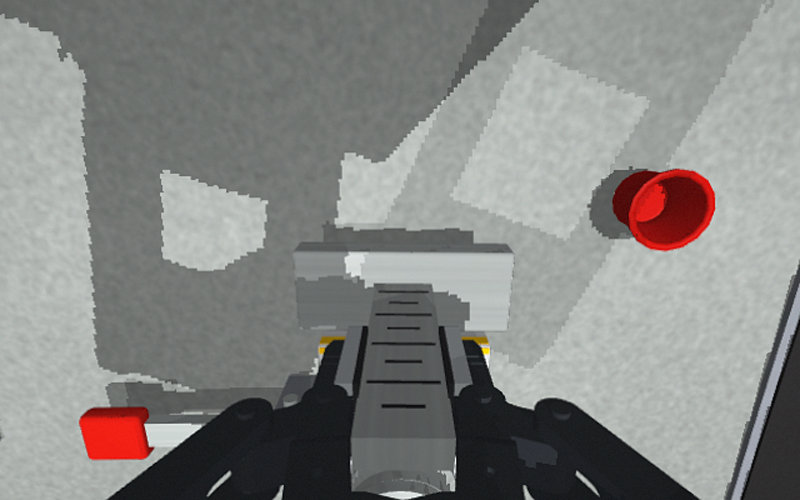

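Request:
jog_arm(commands=[0.5, -0.12, 0.03, 0, 0, 0, 0.85, -0.12, 0.03, 0, 0, 0, 0.93, -0.12, 0.03, 0, 0, 0, 0.93, -0.12, 0.03, 0, 0, 0])

```text
t: 53.0
tcp_pos: [0.4093, -0.1196, 0.0638]
tool_rot: [2.225, 1.568, -2.521]
ft_force: [0.2, -0.1, -4.4]
width: 0.025
```

Request:
jog_arm(commands=[0.08, 0, 0, 0, 0, 0, 0.08, 0, 0, 0, 0, 0])

```text
t: 53.2
tcp_pos: [0.41, -0.1205, 0.0617]
tool_rot: [2.992, 1.568, -1.755]
ft_force: [-1.3, -0.4, 3.1]
width: 0.0254
```

```bash
python3 - <<'E'
from h import *
o=bot.get_obs(); print(o['tcp_pos'],o['ft_force'],mv([.428,-.1187,.0615],np.radians(88.1)))
im,c=cam('side'); save('s46.png',im,(270,110,470,270),3.8)
E
```

```text
[ 0.4099516  -0.12050186  0.06172151] [-1.31094462 -0.36276467  3.14949099] [ 0.005 -0.449  0.061 -0.023 -0.026 -0.004]
```

View pics/s46.png

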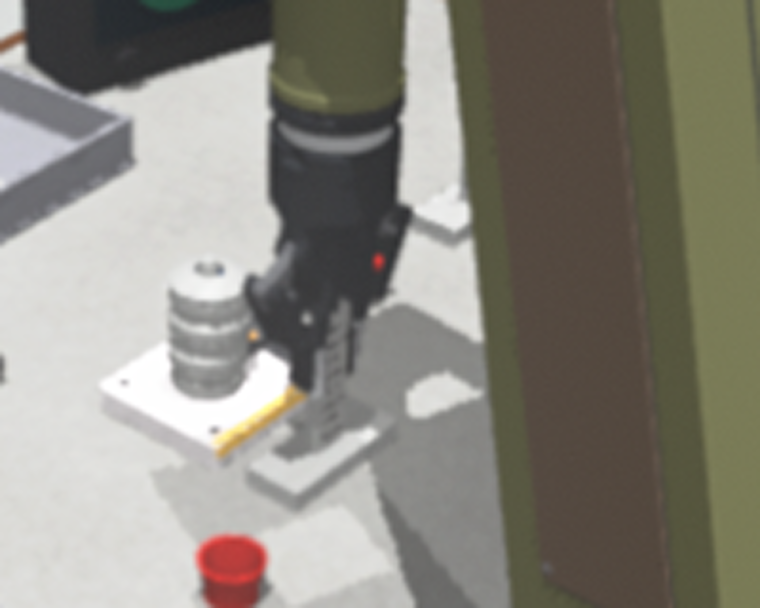

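Request:
jog_arm(commands=[0, -0.2, 0.03, 0, 0, 0, 0, -0.4, 0.03, 0, 0, 0, 0, -0.45, 0.03, 0, 0, 0, 0, -0.45, 0.03, 0, 0, 0])

```text
t: 53.65
tcp_pos: [0.4293, -0.1202, 0.0618]
tool_rot: [-2.726, 1.568, -1.19]
ft_force: [0.3, 0.1, -1.3]
width: 0.0255
```

```bash
python3 - <<'E'
from h import *
im,c=cam('wrist'); save('w47.png',im,s=1.25)
o=bot.get_obs(); print(o['tcp_pos'],o['ft_force'],mv([.432,-.1187,.0615],np.radians(88.1)))
E
```

```text
[ 0.4290771  -0.12015148  0.06180113] [ 0.82005586 -0.28333196 -2.47095988] [ 0.008 -0.072  0.039 -0.018 -0.033  0.014]
```

View pics/w47.png

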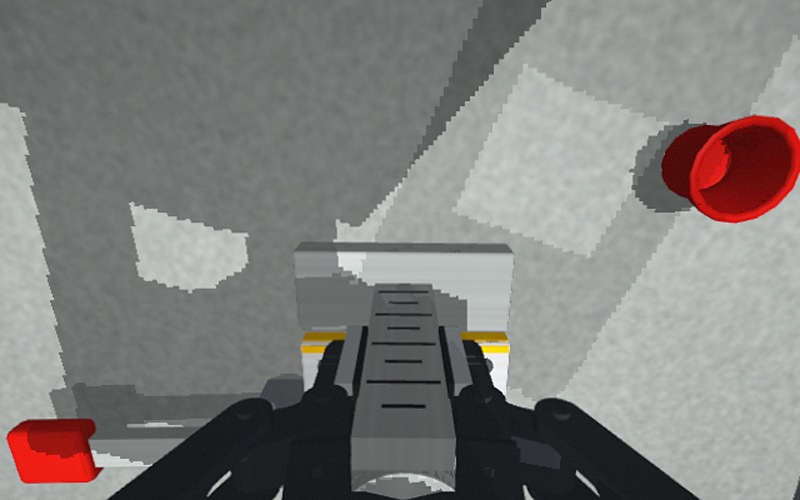

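Request:
jog_arm(commands=[0.02, -0.06, 0.02, 0, 0, 0, 0.02, -0.06, 0.02, 0, 0, 0, 0.02, -0.06, 0.02, 0, 0, 0])

```text
t: 54.0
tcp_pos: [0.4299, -0.1201, 0.0618]
tool_rot: [2.85, 1.566, -1.896]
ft_force: [-6.0, -3.9, 11.5]
width: 0.0253
```

Request:
jog_arm(commands=[0.01, -0.06, 0, 0, 0, 0, 0.01, -0.06, 0, 0, 0, 0, 0.01, -0.06, 0, 0, 0, 0])

```text
t: 54.3
tcp_pos: [0.4301, -0.1202, 0.0619]
tool_rot: [2.324, 1.564, -2.421]
ft_force: [-5.0, -2.9, 8.4]
width: 0.0255
```

```bash
python3 - <<'E'
from h import *
im,c=cam('wrist'); save('w48.png',im,(220,180,420,300),4)
o=bot.get_obs(); print(o['tcp_pos'],o['ft_force'],mv([.432,-.1187,.0615],np.radians(88.1)))
E
```

```text
[ 0.43013946 -0.12018901  0.06191895] [-4.61390415 -2.46462019  8.38374115] [ 0.01  -0.045  0.039  0.014 -0.054 -0.055]
```

View pics/w48.png

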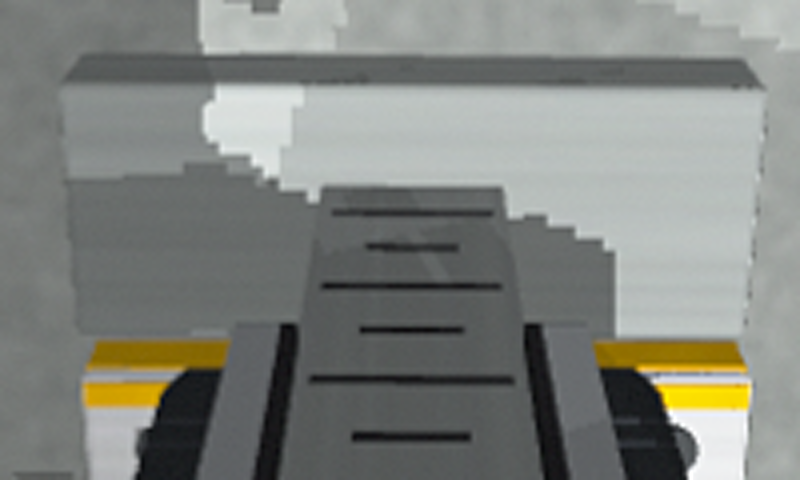

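Request:
jog_arm(commands=[-0.015, -0.1, 0, 0, 0, 0, -0.015, -0.1, 0, 0, 0, 0, -0.015, -0.1, 0, 0, 0, 0, -0.015, -0.1, 0, 0, 0, 0])

```text
t: 54.75
tcp_pos: [0.4335, -0.12, 0.0621]
tool_rot: [2.164, 1.563, -2.58]
ft_force: [-0.8, -0.9, -2.5]
width: 0.0253
```

```bash
python3 - <<'E'
from h import *
im,c=cam('wrist'); save('w49.png',im,(220,180,420,300),4)
o=bot.get_obs(); print(o['tcp_pos'],o['ft_force'],mv([.432,-.1187,.0615],np.radians(88.1)))
E
```

```text
[ 0.43353217 -0.1199909   0.0621181 ] [-1.5236116  -0.08447421 -3.36218997] [ 0.016  0.039  0.031  0.017 -0.049 -0.071]
```

View pics/w49.png

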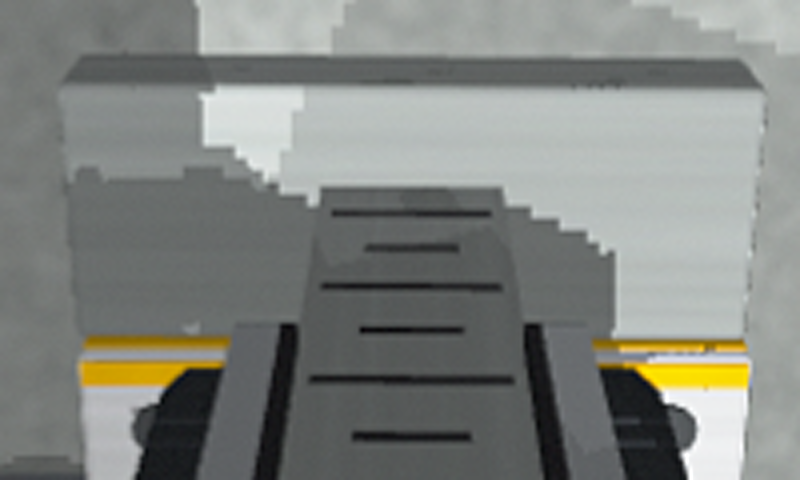

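Request:
jog_arm(commands=[0, -0.06, 0, 0, 0, 0, 0, -0.06, 0, 0, 0, 0, 0, -0.06, 0, 0, 0, 0])

```text
t: 55.1
tcp_pos: [0.434, -0.12, 0.062]
tool_rot: [1.977, 1.56, -2.766]
ft_force: [-5.9, -2.3, 2.3]
width: 0.0256
```

```bash
python3 - <<'E'
from h import *
im,c=cam('wrist'); save('w50.png',im,(220,180,420,300),4)
o=bot.get_obs(); print(o['tcp_pos'],o['ft_force'],mv([.432,-.1187,.0615],np.radians(88.1)))
E
```

```text
[ 0.43408291 -0.1200171   0.06204839] [-5.74555161 -2.05210356  2.29871732] [ 0.014  0.053  0.031  0.029 -0.05  -0.114]
```

View pics/w50.png

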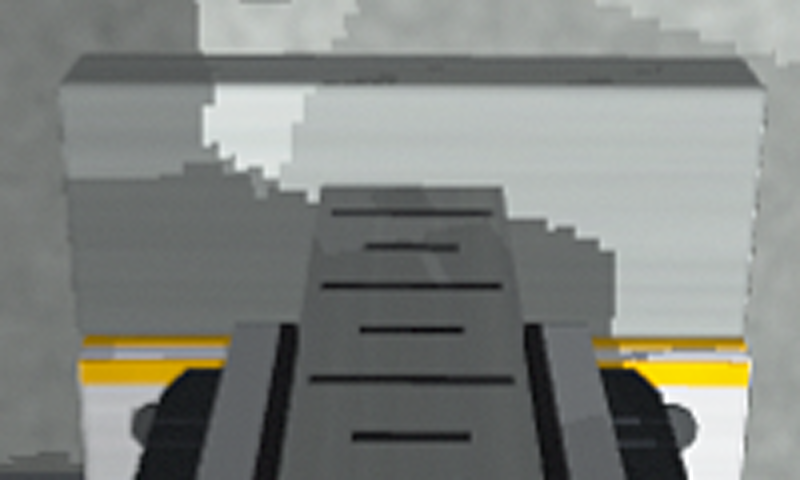

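Request:
jog_arm(commands=[-0.005, -0.12, 0, 0, 0, 0, -0.005, -0.12, 0, 0, 0, 0, -0.005, -0.12, 0, 0, 0, 0])

```text
t: 55.45
tcp_pos: [0.4348, -0.12, 0.0622]
tool_rot: [1.813, 1.552, -2.927]
ft_force: [-9.3, -3.7, 8.8]
width: 0.0252
```

```bash
python3 - <<'E'
from h import *
im,c=cam('wrist'); save('w51.png',im,(220,180,420,300),4)
o=bot.get_obs(); print(o['tcp_pos'],o['ft_force'],mv([.432,-.1187,.0615],np.radians(88.1)))
E
```

```text
[ 0.43473455 -0.12003297  0.06216626] [-9.93556273 -2.62686368  8.91740674] [ 0.018  0.069  0.031  0.05  -0.051 -0.203]
```

View pics/w51.png

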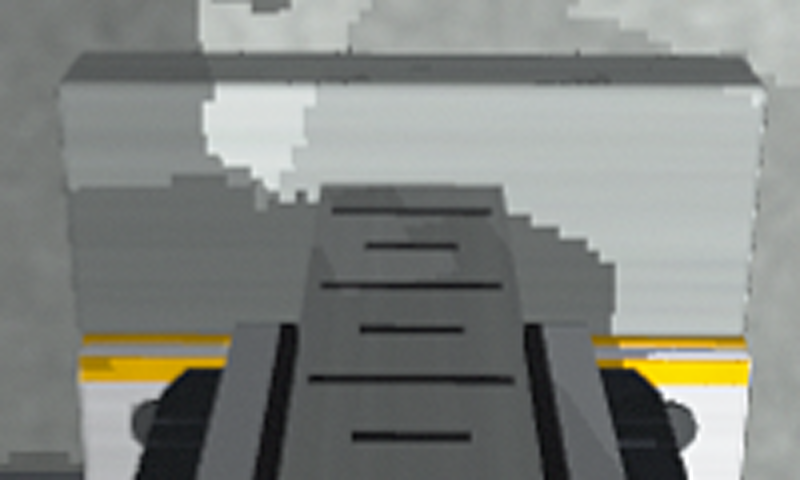

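Request:
jog_arm(commands=[0, 0.02, 0, 0, 0, -0.2, 0, 0.02, 0, 0, 0, -0.2, 0, 0.02, 0, 0, 0, -0.2])

```text
t: 55.8
tcp_pos: [0.4336, -0.1198, 0.0621]
tool_rot: [2.849, 1.567, -1.892]
ft_force: [-3.2, 0.5, -1.2]
width: 0.025
```

Request:
jog_arm(commands=[0, 0, 0, 0, 0, 0, 0, 0, 0, 0, 0, 0, 0, 0, 0, 0, 0, 0, 0, 0, 0, 0, 0, 0], hand=0.6)

```text
t: 56.2
tcp_pos: [0.4344, -0.12, 0.0623]
tool_rot: [-3.108, 1.566, -1.566]
ft_force: [-0.3, 0.2, 0.1]
width: 0.0513
```

```bash
python3 - <<'E'
from h import *
im,c=cam('wrist'); save('w52.png',im,(220,180,420,300),4)
im,c=cam('side'); save('s52.png',im,(290,130,440,250),5)
o=bot.get_obs(); print(o['tcp_pos'],o['ft_force'],o['width'])
E
```

```text
[ 0.43398605 -0.11990062  0.06219325] [-0.54389762  0.86617812 -0.84460963] 0.05137958093500098
```

View pics/w52.png

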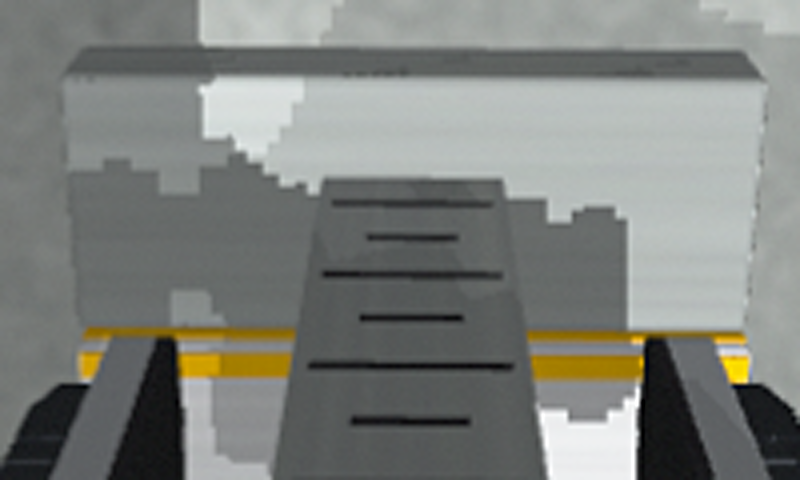

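View pics/s52.png

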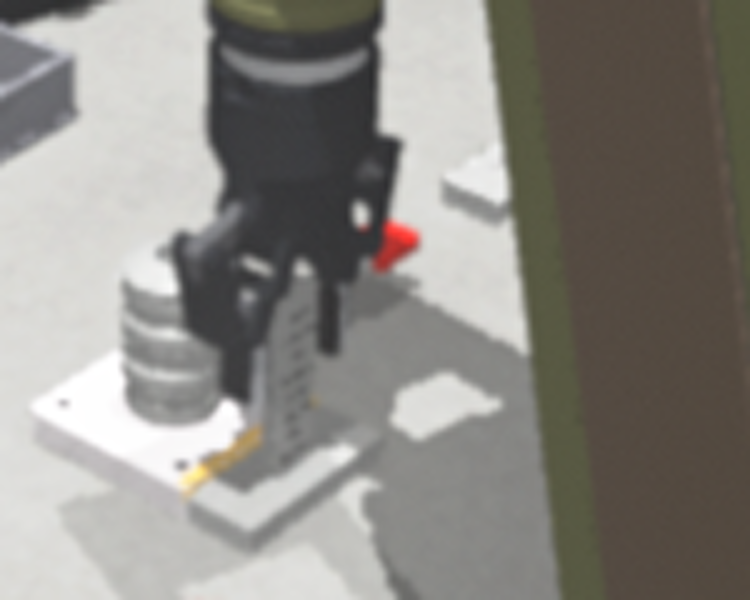

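Request:
jog_arm(commands=[-0.5, 0, 0, 0, 0, 0, -1.5, 0, 0, 0, 0, 0, -2.7, 0, 0, 0, 0, 0, -3.9, 0, 0, 0, 0, 0, -5.2, 0, 0, 0, 0, 0, -5.2, 0, 0, 0, 0, 0, -5.2, 1, 0, 0, 0, 0, -5.2, 1, 0, 0, 0, 0])

```text
t: 57.1
tcp_pos: [0.3893, -0.1167, 0.2694]
tool_rot: [2.117, 1.565, -2.624]
ft_force: [0.0, 0.5, -0.0]
width: 0.0507
```

```bash
python3 - <<'E'
from h import *
import pickle
im,c=cam('wrist'); save('w53.png',im,s=1.25);np.save('w53.npy',im); pickle.dump(c,open('w53.pkl','wb')); save('w53c.png',im,(230,80,390,200),5)
im,c=cam('side'); save('s53.png',im,(290,130,440,250),5)
o=bot.get_obs(); print(o['tcp_pos'])
E
```

```text
[ 0.39311523 -0.11759862  0.2697878 ]
```

View pics/w53.png

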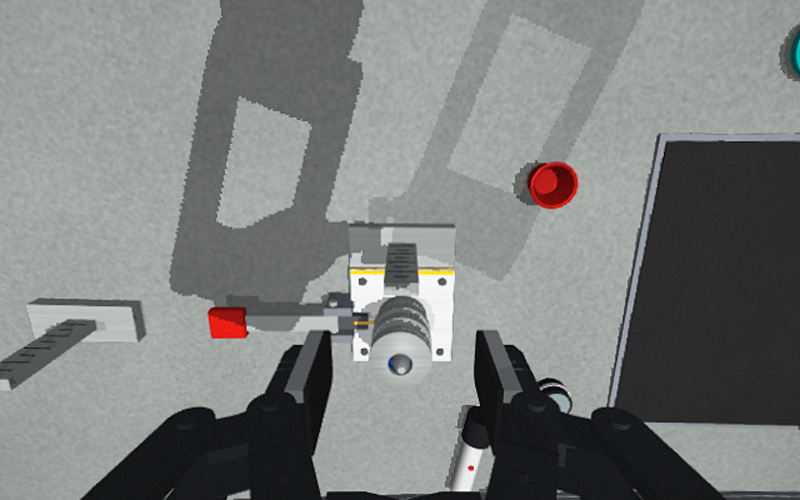

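View pics/s53.png

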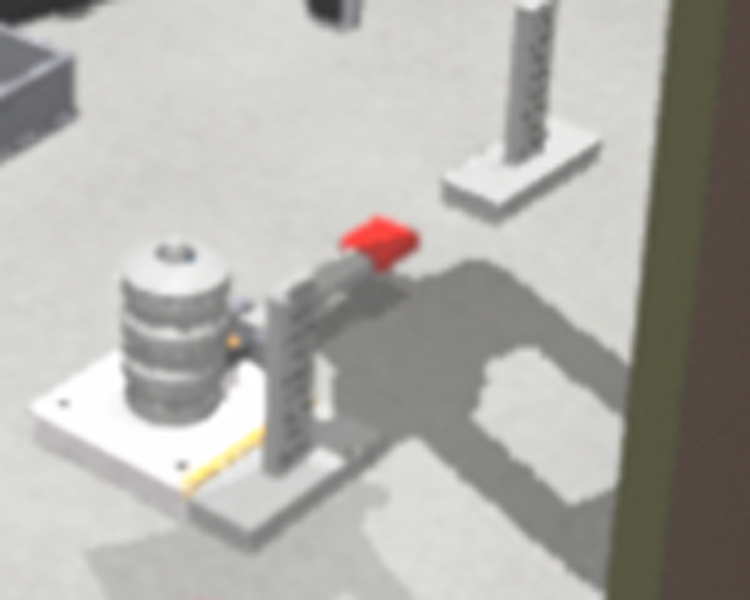

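View pics/w53c.png

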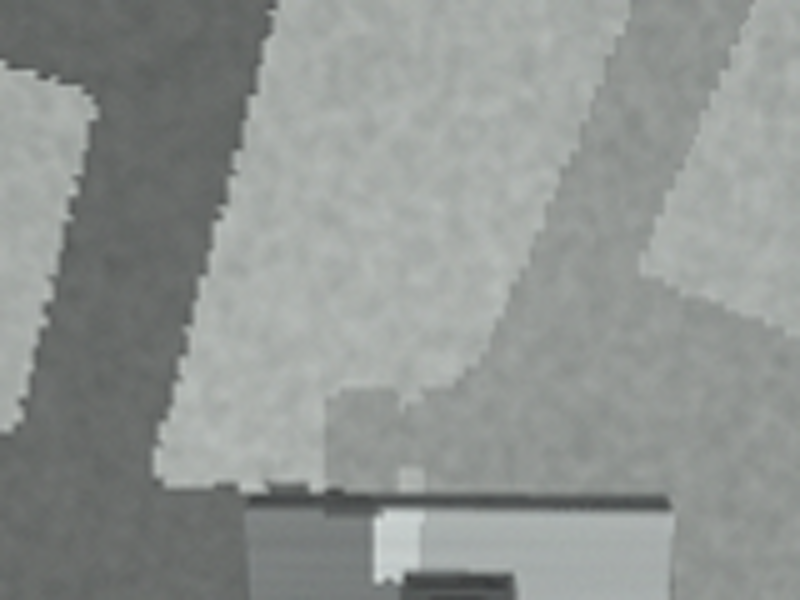

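```bash
python3 - <<'E'
from h import *
im=np.load('w53.npy'); save('w53d.png',im,(270,170,375,300),6)
E
```

```text
(no output)
```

View pics/w53d.png

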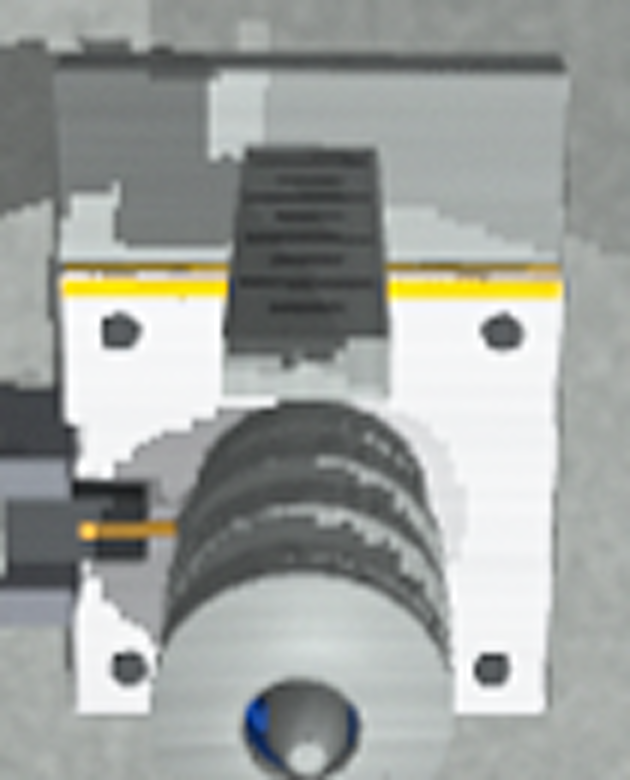

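```bash
python3 - <<'E'
from h import *
import pickle
c=pickle.load(open('w53.pkl','rb'))
S=lambda l:[(a/6+270,b/6+170) for a,b in l]
f=ray(c,S([(57,71),(567,72),(562,266),(62,264)]),.016); s=ray(c,S([(61,281),(562,281),(548,714),(78,712)]),.02)
print('foot',f.round(4),'stand',s.round(4),s.mean(0))
print('hole',ray(c,S([(303,730)]),.104))
a=lambda p,q:np.degrees(np.arctan2(*(q-p)[[1,0]]))
print(a(f[0],f[1]),a(s[0],s[1]),a(f[3],f[2]),a(s[3],s[2]))
E
```

```text
foot [[ 0.4098 -0.1666  0.016 ]
 [ 0.4129 -0.0685  0.016 ]
 [ 0.4527 -0.0691  0.016 ]
 [ 0.4494 -0.1683  0.016 ]] stand [[ 0.4515 -0.1682  0.02  ]
 [ 0.4543 -0.0695  0.02  ]
 [ 0.5522 -0.0718  0.02  ]
 [ 0.5488 -0.1712  0.02  ]] [ 0.50169876 -0.12016893  0.02      ]
hole [[ 0.50107083 -0.12149228  0.104     ]]
88.2100017089496 88.3374183418565 88.09228249094315 88.08459177577522
```

```bash
python3 - <<'E'
from h import *
import pickle
c=pickle.load(open('w53.pkl','rb'))
for x,y in((.4518,-.16),(.454,-.08)):
    p=proj(c,[[x,y,.02],[x,y,.016],[x-.001,y,.016],[x-.002,y,.016]]); print((p-[270,170])*6)
im=np.load('w53.npy'); save('w53e.png',im,(275,205,310,225),20)
E
```

```text
[[102.69774073 281.4259382 ]
 [104.62181889 274.29887994]
 [104.31376561 269.58718466]
 [104.00518676 264.8683433 ]]
[[508.78463727 280.84461981]
 [507.07200699 273.7197399 ]
 [507.06941161 269.00553056]
 [507.06686518 264.28417497]]
```

View pics/w53e.png

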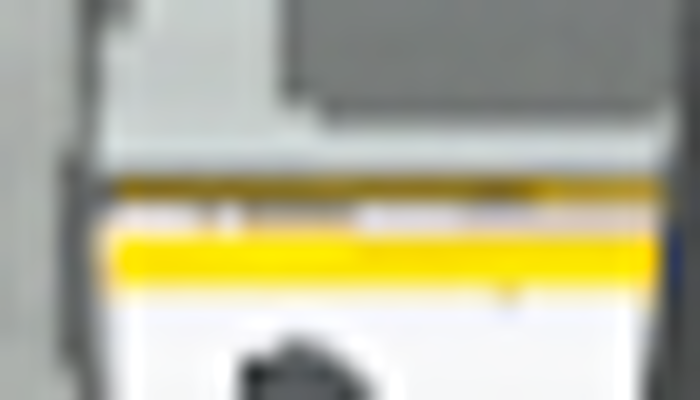

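```bash
python3 - <<'E'
from h import *
im,c=cam('side'); save('s60.png',im,s=1.2)
print(bot.get_obs()['t']); print(bot.finish_job())
E
```

```text
57.25
the job is handed in; nothing more can be done
None
```

View pics/s60.png

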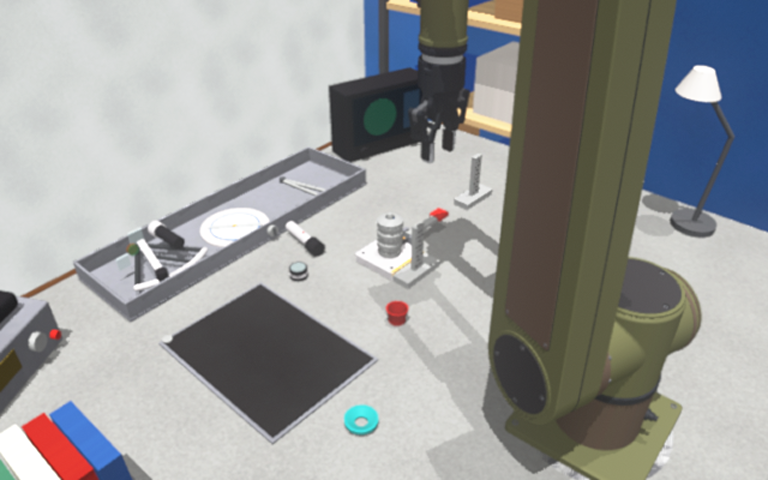

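The job is done and handed in at about 57 s, with no verdict reported. All six washers are on the arbor, alternating from a cup at the bottom to a dome on top. The clamp lever is down and the nearest square stands against the striped face.

What the last checks showed:
- **Pack:** each washer looked seated after its release, with all six stacked level in the last picture. The top hole sits within about 1 mm of the arbor axis.
- **Lever:** it stayed down in the detent after the gripper was raised. I judged this from the side picture and did not measure the angle.
- **Square:** it is upright, about centred, and parallel to the face within about 0.2°. The gap reads about 0 to 2 mm depending on which edge I read. Firm contact was felt while pushing it home.
- **Robot and bystanders:** the arm is clear of everything. The eyecup, torch and loupe look untouched in the pictures, but I did not measure their positions.

What failed or disagreed along the way:
- One cup slipped on its first grasp, shifted about 6 mm on the tray, and was re-gripped lower.
- One dome needed a second, lower grip.
- My first push on the square was stopped by friction, not contact, so I eased the downward force and repeated it.
- The scene and side cameras disagreed by about 12 mm in x, so I relied on the wrist camera throughout.

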